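A clean cup from behind the bottles

TASK

I want a clean cup on the scale to weigh out bearing balls, but the oil, degreaser and spray can crowd the stack of cups in the bench rack. Stand all three in the steel drip tray, give the yellow top cup a good twist as you lift it out of the white ones so that they stay behind, and stand it upright in the middle of the scale's pan. Then put each of the three back on the very spot in the rack where it stood, upright; do not knock any of them over, and leave the white cups, the grease tub and the tin where they are.

Things in the scene. Friction and masses are not known exactly. Their poses are not given: they have to be found in the camera images.
- rack: Fixed low bench rack: dark steel floor plate 206 mm (rack x) by 256 mm (rack y) with black rubber liner; things stand on it 6 mm above the bench. Red lip all round, 18 mm high; steel wire rail along the far (+x) edge, 62 mm above the bench. Origin: centre of its underside, on the bench; x points away from the robot at yaw 0.
- oil: Loose chain-oil bottle, black, yellow and red label, red cap; 54 mm diameter, 160 mm tall, 0.2 to 0.4 kg. The firm cap, 34 mm diameter, spans 126 to 160 mm above the underside: grip it there. Origin: centre of underside, z up, yaw arbitrary. Starts in one of three places round the front of the stack, each about 70 mm (centres) from the stack and from the next place.
- degreaser: Loose degreaser bottle, white with a green label and green cap; 56 mm diameter, 166 mm tall, 0.2 to 0.45 kg. The firm cap, 36 mm diameter, spans 132 to 166 mm above the underside: grip it there. Origin: centre of its underside, z up, yaw arbitrary. Starts in another of the three places round the front of the stack.
- spray: Loose aerosol can, blue with a white band and white cap; 53 mm diameter, 170 mm tall, 0.2 to 0.4 kg. The firm cap, 46 mm diameter, spans 138 to 170 mm above the underside: grip it there. Origin: centre of its underside, z up, yaw arbitrary. Starts in another of the three places round the front of the stack.
- stack: The rest of the cup stack: two white cups, nested and held together as one loose thing of 0.12 kg. Each is like the yellow cup; rims 60 and 84 mm above the underside, 66 mm diameter (the lower rim 68 mm). Origin: centre of its underside, z up. It stands at the back of the rack, in the middle.
- cup: Loose yellow cup, tapered: 44 mm diameter at the foot, 66 at the rim, 60 tall, wall 2, inner floor 24 up; 0.035 kg. Origin: centre of underside, z up. Starts nested as top of the stack, its underside 48 mm above the stack's; only the top 24 mm stand proud of the white rim to be gripped from outside. Free once lifted 36 mm; not locked, 1 to 2 mm play. Its x axis starts parallel to the stack's.
- tray: Fixed shallow drip tray of bright steel, 260 mm (tray x) by 120 mm (tray y), rim 16 mm high, walls and floor 3 mm thick: the inner floor is 3 mm above the bench. Origin: centre of its underside. Three containers stand in it in a row along its x axis, 80 mm apart, clear of the walls.
- scale: Fixed bench scale: grey body 195 by 150 mm with a display on its near side, and a round steel pan of 124 mm diameter whose top is 25 mm above the bench. Origin: on the bench, directly under the centre of the pan.
- tub: Loose grease tub, grey with a blue lid, 58 mm diameter, 44 mm tall, in a far corner of the rack beside the stack; it stays where it is. Origin: centre of its underside.
- tin: Loose steel tin with a brass-coloured lid, 54 mm diameter, 30 mm tall, in the other far corner of the rack; it stays where it is. Origin: centre of its underside.
Things that resemble listed ones, but are neither listed nor needed, are in the scene too. There is more than one size of the cup; the job needs the larger. What is shaped like the oil but purple is not meant.

How it is judged:
By the outcome, as a careful person would: the job done as asked, in the order asked, and still so for the second after the job is handed in, with the robot touching nothing.
It also fails if it takes over 147 s, if anything falls off the work surface, if the arm or the gripper's body presses on something with over 40 N, if the wrist force passes 120 N, or if a joint passes its speed limit or range.

ROBOT

A 6-joint arm with a two-finger parallel gripper is mounted at the origin on the work surface. World frame = base frame: x ahead of the robot, y to its left, z up, the work surface at z = 0. Lengths are in mm, angles in rad, forces in N, time in s.
With the tool pointing down it reaches from about 350 to 775 mm from the base axis. Payload 7.3 kg.
Tool frame: the origin (TCP) lies midway between the tips of the shut fingers; the grasp point (between the pads) lies 19 mm behind it; x points along the fingers, z is the direction in which the jaws open and shut, and the axes are right-handed (so a half turn about x gives the same grasp; the last joint's range is limited). The gripper opens to 92 mm and grips with 3 to 60 N. Pads are 19 mm wide; open, the fingers measure 130 mm over their backs; the gripper's body (75 mm by 190 mm) begins 47 mm behind the grasp point.
Start: joints at [1.13, 0.342, 1.524, -0, 1.275, -0.146], TCP at [152.523, 502.376, 226.741] pointing down, gripper open.
Joint ranges: [-2.53, 2.53], [-0.77, 2.02], [0.04, 2.7], [-1, 4.14], [0.28, 2.66], [-3.11, 3.11]. Speed limits (rad/s): [2.57, 2.57, 3.14, 3.14, 3.14, 3.14].

INTERFACE

Orientations are given as [roll, pitch, yaw] about the fixed x, y, z axes, in that order (R = Rz(yaw) Ry(pitch) Rx(roll)).
In Python, from plant import monitor, optics, close_job gives the robot as it stands.
- The arm moves only by the tool send_rows, never from a script. Its argument "commands" is a list that holds one entry, the list of rows, each a list of 5 numbers: the shift along the tool's x, y, z in m, then the turn about the tool's x in degrees, then the finger opening in m, from 0 to 0.0918. A call has 1 to 10 rows; each row shifts and turns the pose as measured when the row begins, along the tool's axes as they then stand; what a row does not reach is not made up. A row lasts 1/12 s, in which the tool goes at most 41.7 mm and 7.16 degrees, less where a joint would pass 70% of its speed; a pose out of reach is approached as far as the arm can. A call with a gripper value outside its range is refused whole. The fingers move at their own pace and stop on an object; the grip force is fixed at half the most. Time passes only in rows, so rows that do not move let the fingers close. It gives the time, the measured TCP pose, the force and the opening at its end, in the units of the state.
- monitor.get_obs(): the state, without advancing time (a new reading comes with each control period).
- optics.capture(name): name is "scene" or "top"; returns a dict with "color" (384x512x3 uint8, blue, green, red), "camera_matrix" (3x3 intrinsics, pixels), "camera_from_world" (4x4, takes a point from world to camera coordinates). Camera axes: x right, y down, z forward; pixel columns grow to the right and rows downward; lengths in mm; the calibration is good to about 2 mm. A picture is of the moment at which its call begins. There is no depth.
- close_job(): hands the job in, once; it reports no verdict.
The state is a dict: "time": time; "joint_positions": joint angles; "dq": joint speeds; "tau": joint torques, N m; "tool_pos": TCP position; "tcp_rot": TCP orientation; "contact_force": force on the tool from outside, world axes, zero at the start; "moment": the same for the moment, N m; "grip_width": finger opening in mm.
Only numpy, scipy, OpenCV 4.12 (cv2) and the standard library are available. Lean on these libraries where they do the work, as an engineer would, in place of code of your own. Each camera call takes 0.05 s, during which the arm holds its last target.

## Working session

There is one attempt and no reset: what is moved stays moved. The work goes in short steps, Python scripts to look and compute and a tool call to move; the robot and the scene stay as the last step left them, time stands still between calls to the robot, and variables do not carry over. Pictures are saved under pics/ and viewed, and the job is handed in when it is done.

Besides the shell and the picture viewer there is one more tool, called after "Request:" in YAML: its name, and indented under it one key for each argument. send_rows: Moves the arm, as the interface text tells. Its arguments: {"type":"object","properties":{"commands":{"type":"array","items":{"type":"array","items":{"type":"array","items":{"type":"number"}}}}},"required":["commands"]}

```bash
ls; mkdir -p pics; python3 - <<'E'
from plant import monitor, optics
import cv2,numpy as np
print(monitor.get_obs())
for n in("scene","top"):
    c=optics.capture(n); cv2.imwrite(f"pics/{n}0.png",c["color"]); print(n,c["camera_matrix"],c["camera_from_world"])
E
```

```text
pics
{'time': 0.0, 'joint_positions': array([ 1.12997509e+00,  3.42738775e-01,  1.52502088e+00, -1.39297225e-05,
        1.27539695e+00, -1.46000330e-01]), 'dq': array([-3.10511623e-04,  3.12102628e-05,  5.01003549e-04,  1.03240374e-04,
        5.30799881e-04,  1.56509517e-03]), 'tau': array([-2.21997420e-04, -4.31237698e+01, -2.44223481e+01,  7.17388233e-02,
        5.60841768e-02, -1.70287094e-04]), 'tool_pos': array([152.35485507, 501.97937389, 226.03528483]), 'tcp_rot': array([ 3.00410901,  1.56923232, -2.00309681]), 'contact_force': array([-0.2786975 , -0.05889641,  0.64723586]), 'moment': array([-0.04254122, -0.01125492, -0.01420949]), 'grip_width': 91.71670351183032}
scene [[352.06513598   0.         258.47347317]
 [  0.         352.06513598 192.1574727 ]
 [  0.           0.           1.        ]] [[ 7.03016221e-01  7.11172846e-01 -1.17299139e-03 -3.55197575e+02]
 [ 3.75332731e-01 -3.72427896e-01 -8.48777240e-01 -1.42977215e+02]
 [-6.04064181e-01  5.96263906e-01 -5.28749298e-01  1.09793117e+03]
 [ 0.00000000e+00  0.00000000e+00  0.00000000e+00  1.00000000e+00]]
top [[421.77219638   0.         259.03226635]
 [  0.         421.77219638 197.25230811]
 [  0.           0.           1.        ]] [[ 2.79368720e-02 -9.99557306e-01 -1.02334683e-02  3.43477383e+00]
 [-9.83871205e-01 -2.56860803e-02 -1.77024508e-01  5.32625181e+02]
 [ 1.76683283e-01  1.50139259e-02 -9.84153240e-01  8.17195335e+02]
 [ 0.00000000e+00  0.00000000e+00  0.00000000e+00  1.00000000e+00]]
```

View pics/scene0.png

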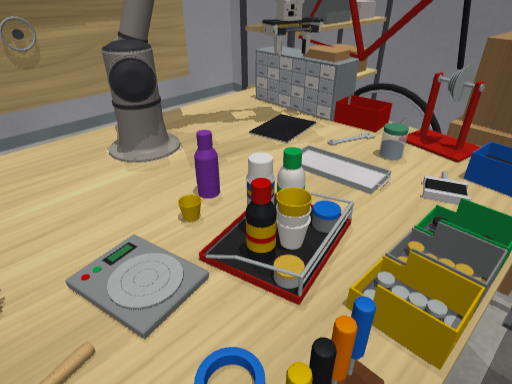

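View pics/top0.png

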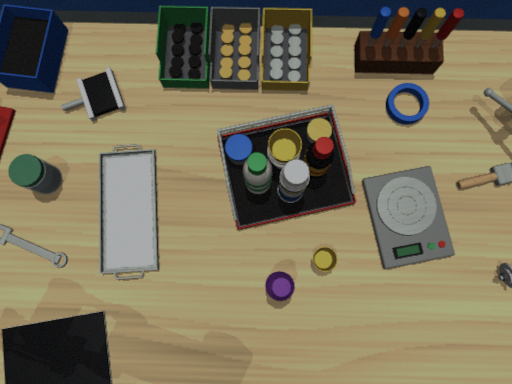

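The top view shows the rack at about (286,168) with the green cap (257,163), white cap (294,173), red cap (322,148) and the yellow cup (284,145). The tray is at about (129,210) and the pan at about (406,205). Next I'll measure them.

```bash
cat > h.py <<'E'
from plant import monitor, optics
import cv2,numpy as np
from scipy.spatial.transform import Rotation as Ro
def cap(n,f=None):
    c=optics.capture(n)
    if f: cv2.imwrite(f,c["color"])
    return c["color"],c["camera_matrix"],c["camera_from_world"]
def ray(K,T,u,v,z):
    R=T[:3,:3];t=T[:3,3];o=-R.T@t
    d=R.T@np.linalg.inv(K)@np.array([u,v,1.])
    return o+d*(z-o[2])/d[2]
def proj(K,T,p):
    q=K@(T[:3,:3]@np.asarray(p,float)+T[:3,3]);return q[:2]/q[2]
def crop(img,x0,y0,x1,y1,s,f):
    cv2.imwrite(f,cv2.resize(img[y0:y1,x0:x1],None,fx=s,fy=s,interpolation=cv2.INTER_CUBIC))
def blobs(img,lo,hi,roi,amin=20):
    h=cv2.cvtColor(img,cv2.COLOR_BGR2HSV);m=cv2.inRange(h,np.array(lo),np.array(hi))
    M=np.zeros_like(m);x0,y0,x1,y1=roi;M[y0:y1,x0:x1]=m[y0:y1,x0:x1]
    cs,_=cv2.findContours(M,cv2.RETR_EXTERNAL,cv2.CHAIN_APPROX_NONE)
    return [c for c in cs if cv2.contourArea(c)>=amin]
def st():
    o=monitor.get_obs();R=Ro.from_euler('xyz',o['tcp_rot']).as_matrix();return o,R
def go(x,y,z,jaw=None):
    """tool shift needed to target TCP; jaw = world angle (deg) of the jaw axis (mod 180)"""
    o,R=st();d=R.T@(np.array([x,y,z])-o['tool_pos'])
    a=np.degrees(np.arctan2(R[1,2],R[0,2]))
    s=f"t={o['time']:.2f} pos={o['tool_pos'].round(1)} jawang={a:.1f} q6={o['joint_positions'][5]:.2f} grip={o['grip_width']:.1f} shift(tool mm)={d.round(1)}"
    if jaw is not None:
        w=(jaw-a+90)%180-90  # world yaw about +z ; tool x is down -> turn=-w
        s+=f" turn={-w:.1f}"
    print(s)
E
python3 - <<'E'
from h import *
o,R=st();print(R.round(3))
img,K,T=cap("top")
crop(img,205,95,365,235,5,"pics/c1.png")
crop(img,90,130,170,290,3.7,"pics/c2.png")
crop(img,355,155,465,275,5,"pics/c3.png")
E
```

```text
[[-0.001 -0.957  0.291]
 [-0.001  0.291  0.957]
 [-1.     0.    -0.001]]
```

View pics/c1.png

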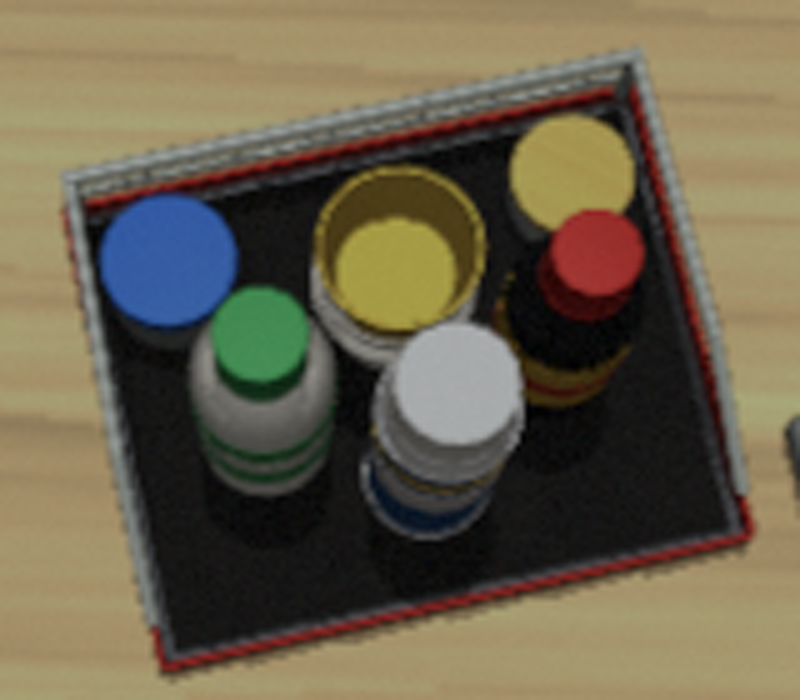

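View pics/c2.png

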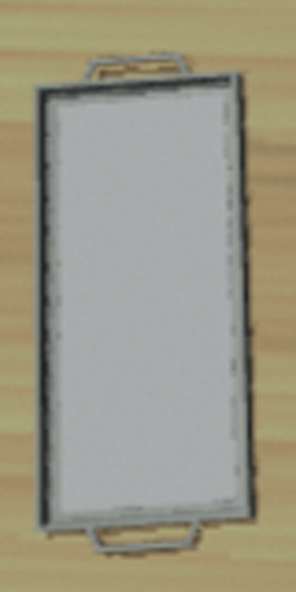

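View pics/c3.png

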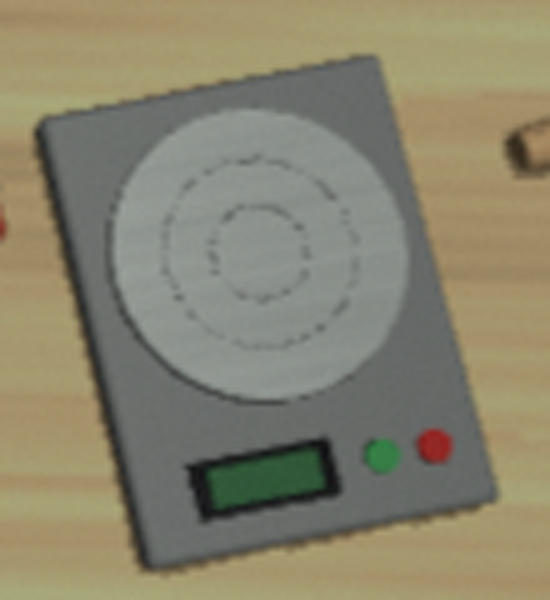

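```bash
python3 - <<'E'
from h import *
img,K,T=cap("top")
f=lambda x,y,x0,y0,s:((x+.5)/s-.5+x0,(y+.5)/s-.5+y0)
P={}
for n,(x,y,z) in dict(oil=(598,253,166),deg=(260,332,172),spray=(458,384,176),cup=(401,248,114),cupfloor=(396,272,78),tub=(169,260,50),tin=(572,172,36)).items():
    u=f(x,y,205,95,5);P[n]=ray(K,T,*u,z);print(n,np.round(u,1),P[n].round(1))
P['pan']=ray(K,T,*f(261,256,355,155,5),25);print('pan',P['pan'].round(1))
for a,b in(('oil','spray'),('spray','deg'),('oil','cup'),('spray','cup'),('deg','cup')):
    d=P[b]-P[a];print(a,b,np.hypot(*d[:2]).round(1),np.degrees(np.arctan2(d[1],d[0])).round(1))
c=[ray(K,T,*f(x,y,90,130,3.7),16) for x,y in((38,89),(240,74),(253,519),(39,529))]
c=np.array(c);print(c.round(1),c.mean(0));d=(c[0]+c[1]-c[2]-c[3])/2;print(d,np.degrees(np.arctan2(d[1],d[0])))
# scene view check: where would the points project
im,K2,T2=cap("scene")
for n in P: print(n,proj(K2,T2,P[n]).round(1))
crop(im,190,135,365,295,4.5,"pics/s1.png")
print({n:((proj(K2,T2,P[n])-[190,135]+.5)*4.5).round(0) for n in P})
E
```

```text
oil [324.2 145.2] [609.4 -98.7 166. ]
deg [256.6 161. ] [575.3  22.1 172. ]
spray [296.2 171.4] [557.2 -48.2 176. ]
cup [284.8 144.2] [625.8 -30.1 114. ]
cupfloor [283.8 149. ] [627.  -29.8  78. ]
tub [238.4 146.6] [638.3  63.9  50. ]
tin [319. 129.] [ 685.9 -106.    36. ]
pan [ 526.3 -291.    25. ]
oil spray 72.7 136.0
spray deg 72.6 75.5
oil cup 70.6 76.5
spray cup 71.0 14.8
deg cup 72.6 -45.9
[[625.2 367.   16. ]
 [637.3 248.6  16. ]
 [380.  222.8  16. ]
 [371.2 342.3  16. ]] [503.41755182 295.19584628  16.        ]
[255.67138913  25.28384736   0.        ] 5.647729395967692
oil [260.2 181.1]
deg [292.4 149.6]
spray [259.6 156.2]
cup [293.2 195.6]
cupfloor [292.8 212. ]
tub [326.  206.9]
tin [288.7 264.4]
pan [144.4 276.3]
{'oil': array([318., 210.]), 'deg': array([463.,  68.]), 'spray': array([315.,  98.]), 'cup': array([467., 275.]), 'cupfloor': array([465., 349.]), 'tub': array([614., 326.]), 'tin': array([446., 584.]), 'pan': array([-203.,  638.])}
```

View pics/s1.png

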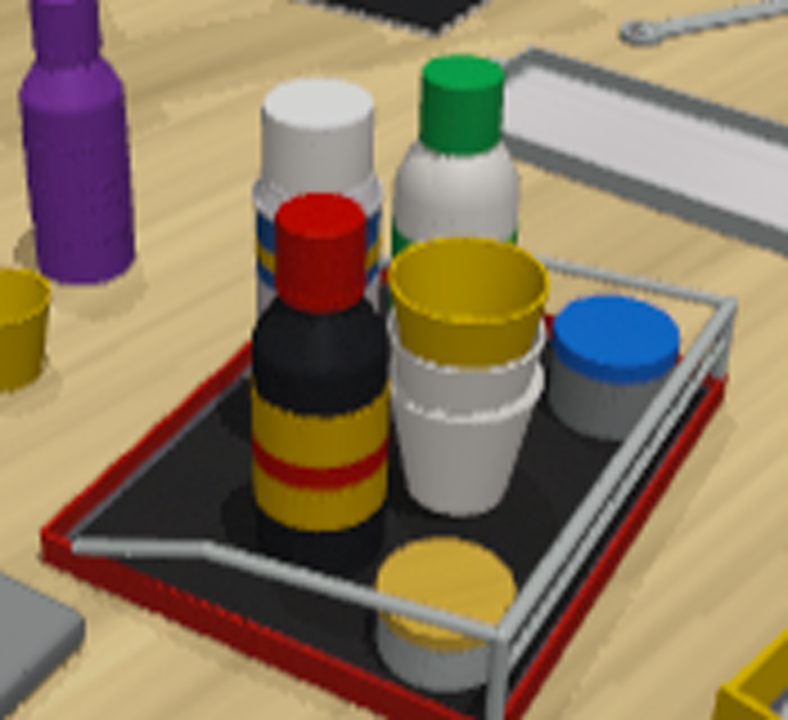

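```bash
cat >> h.py <<'E'
def plan(x,y,z,jaw=None,turn=None,vmax=38,grip=None,slack=0):
    o,R=st();p=o['tool_pos'].copy();tg=np.array([x,y,z],float);a=np.degrees(np.arctan2(R[1,2],R[0,2]))
    w=0. if jaw is None else (jaw-a+90)%180-90
    if turn is not None: w=-turn
    n=max(int(np.ceil(np.linalg.norm(tg-p)/vmax)),int(np.ceil(abs(w)/6.8)),1)+slack
    g=[] if grip is None else [grip]
    rows=[]
    for i in range(n):
        k=n-i;d=R.T@(tg-p)/k
        rows.append([round(v/1000,4) for v in d]+[round(-w/n,2)]+g)
        p=p+R@d;R=Ro.from_euler('z',w/n,degrees=True).as_matrix()@R
    print(f"t={o['time']:.2f} pos={o['tool_pos'].round(1)} jaw={a:.1f} q6={o['joint_positions'][5]:.2f} grip={o['grip_width']:.1f} F={o['contact_force'].round(1)} n={n}")
    for r in rows: print(r)
E
python3 -c "
from h import *
plan(575,22,226,jaw=-15)"
```

```text
t=0.25 pos=[152.4 502.2 226.4] jaw=73.1 q6=-0.15 grip=91.9 F=[-0.4  0.1 -0.4] n=17
[np.float64(0.0), np.float64(-0.032), np.float64(-0.0198), np.float64(5.18)]
[np.float64(0.0), np.float64(-0.0336), np.float64(-0.0168), np.float64(5.18)]
[np.float64(0.0), np.float64(-0.035), np.float64(-0.0137), np.float64(5.18)]
[np.float64(0.0), np.float64(-0.0361), np.float64(-0.0105), np.float64(5.18)]
[np.float64(0.0), np.float64(-0.0369), np.float64(-0.0072), np.float64(5.18)]
[np.float64(0.0), np.float64(-0.0374), np.float64(-0.0038), np.float64(5.18)]
[np.float64(0.0), np.float64(-0.0376), np.float64(-0.0004), np.float64(5.18)]
[np.float64(0.0), np.float64(-0.0375), np.float64(0.003), np.float64(5.18)]
[np.float64(0.0), np.float64(-0.0371), np.float64(0.0063), np.float64(5.18)]
[np.float64(0.0), np.float64(-0.0364), np.float64(0.0097), np.float64(5.18)]
[np.float64(0.0), np.float64(-0.0353), np.float64(0.0129), np.float64(5.18)]
[np.float64(0.0), np.float64(-0.034), np.float64(0.016), np.float64(5.18)]
[np.float64(0.0), np.float64(-0.0324), np.float64(0.0191), np.float64(5.18)]
[np.float64(0.0), np.float64(-0.0306), np.float64(0.0219), np.float64(5.18)]
[np.float64(0.0), np.float64(-0.0285), np.float64(0.0246), np.float64(5.18)]
[np.float64(0.0), np.float64(-0.0261), np.float64(0.0271), np.float64(5.18)]
[np.float64(0.0), np.float64(-0.0236), np.float64(0.0293), np.float64(5.18)]
```

Request:
send_rows:
  commands:
    - [[0, -0.032, -0.02, 5.2, 0.064], [0, -0.034, -0.017, 5.2, 0.064], [0, -0.035, -0.014, 5.2, 0.064], [0, -0.036, -0.01, 5.2, 0.064], [0, -0.037, -0.007, 5.2, 0.064], [0, -0.037, -0.004, 5.2, 0.064], [0, -0.038, 0, 5.2, 0.064], [0, -0.0375, 0.003, 5.2, 0.064], [0, -0.037, 0.006, 5.2, 0.064], [0, -0.036, 0.01, 5.2, 0.064]]

```text
time: 1.08
tool_pos: [401.8, 209.7, 225.0]
tcp_rot: [1.605, 1.569, 1.946]
contact_force: [1.0, 0.8, 0.0]
grip_width: 64.1
```

```bash
sed -i 's/round(v\/1000,4)/float(round(v\/1000,4))/; s/round(-w\/n,2)/float(round(-w\/n,2))/' h.py; python3 -c "
from h import *
plan(575,22,226,jaw=-15)"
```

```text
t=1.08 pos=[401.8 209.7 225. ] jaw=19.6 q6=-0.03 grip=64.1 F=[1.  0.8 0. ] n=7
[-0.0002, -0.0336, 0.0143, 4.94]
[-0.0002, -0.0322, 0.0172, 4.94]
[-0.0002, -0.0306, 0.0199, 4.94]
[-0.0002, -0.0288, 0.0224, 4.94]
[-0.0002, -0.0267, 0.0248, 4.94]
[-0.0002, -0.0245, 0.027, 4.94]
[-0.0002, -0.0221, 0.029, 4.94]
```

Tracking is good.

Request:
send_rows:
  commands:
    - [[0, -0.034, 0.014, 5, 0.064], [0, -0.032, 0.017, 5, 0.064], [0, -0.031, 0.02, 5, 0.064], [0, -0.029, 0.022, 5, 0.064], [0, -0.027, 0.025, 5, 0.064], [0, -0.0245, 0.027, 5, 0.064], [0, -0.022, 0.029, 5, 0.064], [0, 0, 0, 0, 0.064]]

```text
time: 1.75
tool_pos: [580.7, 0.0, 223.8]
tcp_rot: [0.767, 1.569, 0.454]
contact_force: [-1.8, -0.2, -0.7]
grip_width: 63.5
```

```bash
python3 -c "
from h import *
go(575,22,142,jaw=-15)"
```

```text
t=1.75 pos=[580.7   0.  223.8] jawang=-17.9 q6=0.18 grip=63.5 shift(tool mm)=[ 81.8  19.1 -12.3] turn=-2.9
```

Request:
send_rows:
  commands:
    - [[0.01, 0.01, -0.006, -2, 0.064], [0.015, 0.007, -0.004, -1, 0.064], [0, 0, 0, 0, 0.064]]

```text
time: 2.0
tool_pos: [577.3, 16.3, 197.0]
tcp_rot: [0.931, 1.57, 0.667]
contact_force: [-1.9, -0.4, -1.5]
grip_width: 63.7
```

```bash
python3 -c "
from h import *
go(575,22,142,jaw=-15)"
```

```text
t=2.00 pos=[577.3  16.3 197. ] jawang=-15.1 q6=0.16 grip=63.7 shift(tool mm)=[55.   4.9 -3.7] turn=-0.1
```

Request:
send_rows:
  commands:
    - [[0, 0.005, -0.004, 0, 0.064], [0, 0, 0, 0, 0.064]]

```text
time: 2.17
tool_pos: [574.0, 22.9, 197.0]
tcp_rot: [2.556, 1.57, 2.293]
contact_force: [-0.9, -0.8, 0.3]
grip_width: 64.0
```

```bash
python3 -c "
from h import *
go(575,22,142,jaw=-15)
im,K,T=cap('top');crop(im,205,95,365,235,5,'pics/c4.png')
im,K,T=cap('scene');crop(im,190,70,365,230,4,'pics/s4.png')"
```

```text
t=2.17 pos=[574.   22.9 197. ] jawang=-15.1 q6=0.17 grip=64.0 shift(tool mm)=[55.  -0.6  1.2] turn=-0.1
```

View pics/c4.png

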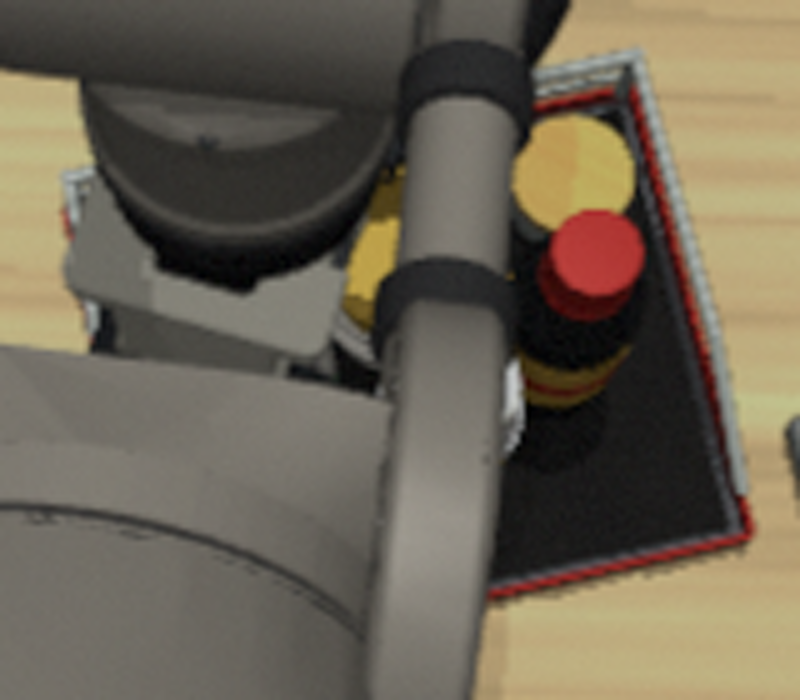

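View pics/s4.png

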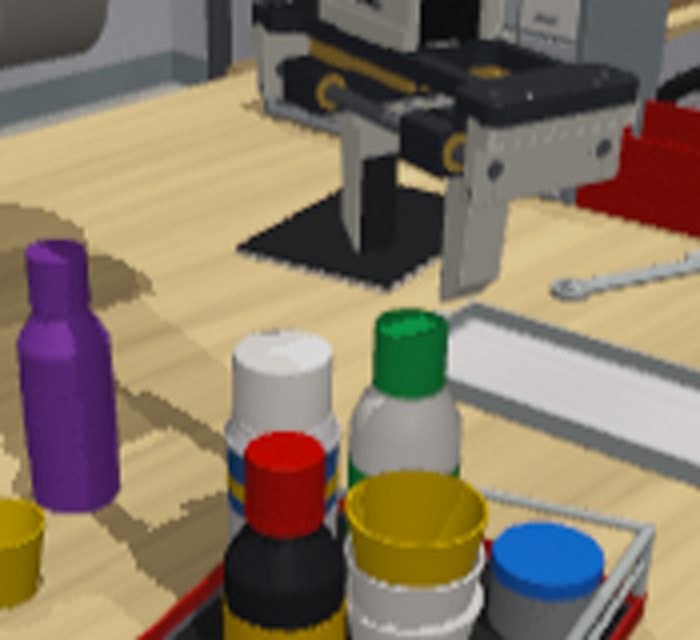

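The top view is blocked by the arm. The scene view shows the fingers straddling the green cap (about (410,345) in the crop). Descending.

Request:
send_rows:
  commands:
    - [[0.02, 0, 0.001, 0, 0.064], [0.02, 0, 0, 0, 0.064], [0.01, 0, 0, 0, 0.064], [0, 0, 0, 0, 0.064], [0, 0, 0, 0, 0.064]]

```text
time: 2.68
tool_pos: [578.6, 21.7, 151.2]
tcp_rot: [0.146, 1.56, -0.117]
contact_force: [0.8, -0.4, 0.5]
grip_width: 64.2
```

```bash
python3 -c "
from h import *
go(575,22,142,jaw=-15)"
```

```text
t=2.68 pos=[578.6  21.7 151.2] jawang=-15.1 q6=0.17 grip=64.2 shift(tool mm)=[ 9.1 -0.7 -3.6] turn=-0.1
```

Request:
send_rows:
  commands:
    - [[0.005, 0, -0.0035, 0, 0.064], [0.003, 0, 0, 0, 0.064], [0, 0, 0, 0, 0.064]]

```text
time: 2.93
tool_pos: [576.2, 22.5, 145.0]
tcp_rot: [0.145, 1.556, -0.118]
contact_force: [-0.1, 0.2, -0.6]
grip_width: 63.8
```

```bash
python3 -c "
from h import *
go(575,22,142,jaw=-15);print(st()[1][:,0])"
```

```text
t=2.93 pos=[576.2  22.5 145. ] jawang=-15.1 q6=0.17 grip=63.8 shift(tool mm)=[ 3.  -0.8 -1.1] turn=-0.1
[ 0.01457746 -0.00172446 -0.99989226]
```

Request:
send_rows:
  commands:
    - [[0.002, 0, -0.001, 0, 0.064], [0, 0, 0, 0, 0.05], [0, 0, 0, 0, 0.03], [0, 0, 0, 0, 0.02], [0, 0, 0, 0, 0.02], [0, 0, 0, 0, 0.02]]

```text
time: 3.43
tool_pos: [575.8, 22.8, 144.4]
tcp_rot: [0.15, 1.554, -0.113]
contact_force: [-2.3, 0.6, -2.5]
grip_width: 35.4
```

```bash
python3 -c "
from h import *
go(575,22,142,jaw=-15);print(st()[1][:,0])"
```

```text
t=3.43 pos=[575.8  22.8 144.4] jawang=-15.1 q6=0.17 grip=35.4 shift(tool mm)=[ 2.4 -1.  -0.6] turn=-0.1
[ 0.01713699 -0.00193995 -0.99985127]
```

Request:
send_rows:
  commands:
    - [[-0.015, 0, 0, 0, 0.02], [-0.03, 0, 0, 0, 0.02], [-0.03, 0, 0, 0, 0.02], [-0.015, 0, 0, 0, 0.02]]

```text
time: 3.77
tool_pos: [570.1, 23.3, 229.9]
tcp_rot: [-2.494, 1.57, -2.758]
contact_force: [0.5, -0.2, -2.5]
grip_width: 35.4
```

```bash
python3 -c "
from h import *
print(st()[1][:,0],st()[0]['contact_force'])
plan(583,303,225,jaw=-15)"
```

```text
[-5.79933721e-04 -2.34260003e-04 -9.99999804e-01] [ 0.49124609 -0.20287144 -2.53906406]
t=3.77 pos=[570.1  23.3 229.9] jaw=-15.1 q6=0.17 grip=35.4 F=[ 0.5 -0.2 -2.5] n=8
[0.0006, 0.0342, -0.0075, -0.01]
[0.0006, 0.0342, -0.0075, -0.01]
[0.0006, 0.0342, -0.0075, -0.01]
[0.0006, 0.0342, -0.0075, -0.01]
[0.0006, 0.0342, -0.0075, -0.01]
[0.0006, 0.0342, -0.0075, -0.01]
[0.0006, 0.0342, -0.0075, -0.01]
[0.0006, 0.0342, -0.0075, -0.01]
```

Request:
send_rows:
  commands:
    - [[0, 0.02, -0.004, 0, 0.02], [0, 0.034, -0.0075, 0, 0.02], [0, 0.034, -0.0075, 0, 0.02], [0, 0.034, -0.0075, 0, 0.02], [0, 0.034, -0.0075, 0, 0.02], [0, 0.034, -0.0075, 0, 0.02], [0, 0.034, -0.0075, 0, 0.02], [0, 0.02, -0.004, 0, 0.02], [0, 0.01, -0.002, 0, 0.02], [0, 0, 0, 0, 0.02]]

```text
time: 4.6
tool_pos: [582.9, 291.6, 226.7]
tcp_rot: [-2.189, 1.564, -2.458]
contact_force: [-0.3, -2.0, -3.3]
grip_width: 35.2
```

```bash
python3 -c "
from h import *
go(583,303,141.4,jaw=-15);print(st()[1][:,0])"
```

```text
t=4.60 pos=[582.9 291.6 226.7] jawang=-15.4 q6=0.62 grip=35.2 shift(tool mm)=[85.3 11.5 -2.6] turn=-0.4
[-0.00548477 -0.00447112 -0.99997496]
```

Request:
send_rows:
  commands:
    - [[0.015, 0.006, -0.002, 0, 0.02], [0.025, 0.005, -0.002, 0, 0.02], [0.02, 0, -0.001, 0, 0.02], [0.01, 0, 0, 0, 0.02], [0.005, 0, 0, 0, 0.02], [0, 0, 0, 0, 0.02]]

```text
time: 5.1
tool_pos: [581.2, 296.4, 148.0]
tcp_rot: [-1.99, 1.559, -2.262]
contact_force: [-0.2, 0.2, -3.6]
grip_width: 35.6
```

```bash
python3 -c "
from h import *
go(583,303,141.4,jaw=-15);print(st()[1][:,0],st()[0]['contact_force'])"
```

```text
t=5.10 pos=[581.2 296.4 148. ] jawang=-15.6 q6=0.63 grip=35.6 shift(tool mm)=[6.6 6.9 0. ] turn=-0.6
[-0.00741821 -0.00896323 -0.99993231] [-0.21432518  0.1720419  -3.60920622]
```

Request:
send_rows:
  commands:
    - [[0, 0.006, 0, 0, 0.02], [0.003, 0, 0, 0, 0.02], [0.002, 0, 0, 0, 0.02], [0, 0, 0, 0, 0.02]]

```text
time: 5.43
tool_pos: [585.3, 301.1, 146.0]
tcp_rot: [-1.639, 1.563, -1.914]
contact_force: [-1.2, 0.4, -4.2]
grip_width: 35.5
```

```bash
python3 -c "
from h import *
go(583,303,141.4,jaw=-15);print(st()[1][:,0],st()[0]['contact_force'])
im,K,T=cap('scene');crop(im,250,70,450,230,4,'pics/s5.png')"
```

```text
t=5.43 pos=[585.3 301.1 146. ] jawang=-15.7 q6=0.64 grip=35.5 shift(tool mm)=[ 4.6  1.2 -2.7] turn=-0.7
[-0.00272366 -0.00762973 -0.99996718] [-1.16090543  0.36753211 -4.18416526]
```

View pics/s5.png

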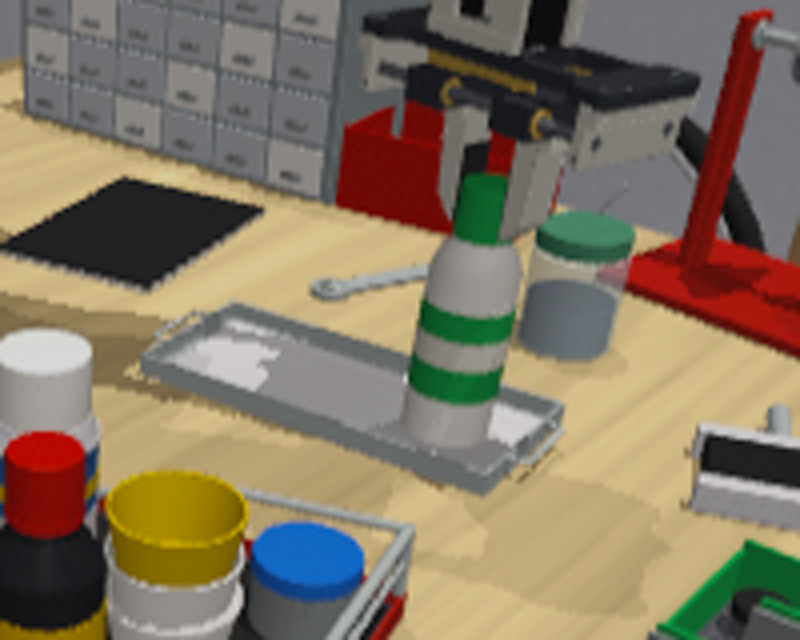

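The bottle has swung about 6° about the jaw axis in the grip, base toward −y. I'll press it gently onto the tray floor to square it up.

Request:
send_rows:
  commands:
    - [[0.002, 0, -0.001, 0, 0.02], [0.002, 0, 0, 0, 0.02], [0.002, 0, 0, 0, 0.02], [0, 0, 0, 0, 0.02]]

```text
time: 5.82
tool_pos: [585.1, 301.8, 142.0]
tcp_rot: [-1.112, 1.564, -1.387]
contact_force: [-0.1, -0.2, -3.2]
grip_width: 35.3
```

```bash
python3 -c "
from h import *
go(583,303,141.4,jaw=-15);print(st()[1][:,0],st()[0]['contact_force'],st()[0]['moment'])"
```

```text
t=5.82 pos=[585.1 301.8 142. ] jawang=-15.7 q6=0.64 grip=35.3 shift(tool mm)=[ 0.6  0.6 -2.3] turn=-0.7
[ 0.00119283 -0.0064024  -0.99997879] [-0.12718365 -0.19303362 -3.15926765] [-0.09218571  0.09845017  0.01148339]
```

Request:
send_rows:
  commands:
    - [[0.002, 0, 0, 0, 0.02], [0.002, 0, 0, 0, 0.02], [0, 0, 0, 0, 0.02]]

```text
time: 6.07
tool_pos: [585.7, 302.4, 142.5]
tcp_rot: [-0.384, 1.564, -0.658]
contact_force: [0.5, -0.2, -3.2]
grip_width: 35.9
```

```bash
python3 -c "
from h import *
go(583,303,141.4,jaw=-15);print(st()[1][:,0],st()[0]['contact_force'],st()[0]['moment'])
im,K,T=cap('scene');crop(im,300,90,430,200,6,'pics/s6.png')"
```

```text
t=6.07 pos=[585.7 302.4 142.5] jawang=-15.7 q6=0.64 grip=35.9 shift(tool mm)=[ 1.1 -0.1 -2.7] turn=-0.7
[ 0.00545157 -0.00421417 -0.99997626] [ 0.457692   -0.21184255 -3.24916434] [-0.09409341  0.12084635  0.02222574]
```

View pics/s6.png

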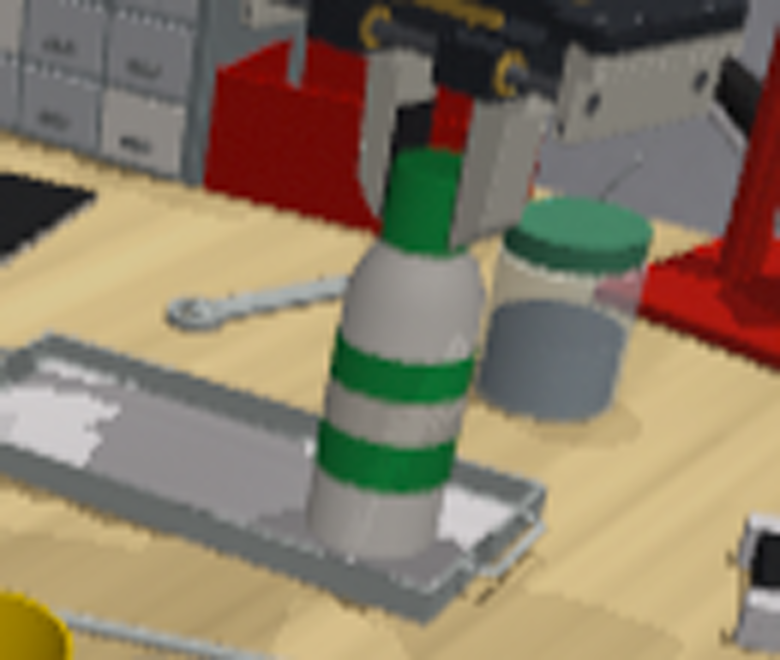

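Request:
send_rows:
  commands:
    - [[0.004, 0, -0.002, 0, 0.02], [0.004, 0, -0.001, 0, 0.02], [0.004, 0, 0, 0, 0.02]]

```text
time: 6.37
tool_pos: [586.6, 304.1, 141.6]
tcp_rot: [0.295, 1.55, 0.021]
contact_force: [-7.3, -1.6, 20.2]
grip_width: 34.9
```

```bash
python3 -c "
from h import *
go(583,303,141.4,jaw=-15);print(st()[1][:,0],st()[0]['contact_force'],st()[0]['moment'])"
```

```text
t=6.37 pos=[586.6 304.1 141.6] jawang=-15.7 q6=0.64 grip=34.9 shift(tool mm)=[ 0.1 -2.1 -3.1] turn=-0.7
[ 2.03066726e-02  4.21130001e-04 -9.99793710e-01] [-7.25460694 -1.60468034 20.1548766 ] [-0.44715065  2.05677369  0.01655937]
```

Request:
send_rows:
  commands:
    - [[0, 0, 0, 0, 0.045], [0, 0, 0, 0, 0.064], [0, 0, 0, 0, 0.064]]

```text
time: 6.62
tool_pos: [587.5, 304.7, 144.3]
tcp_rot: [0.368, 1.545, 0.094]
contact_force: [-0.2, 0.4, 0.5]
grip_width: 51.4
```

```bash
python3 -c "
from h import *
go(583,303,141.4,jaw=-15);print(st()[1][:,0],st()[0]['contact_force'],st()[0]['moment'])
im,K,T=cap('scene');crop(im,300,90,430,200,6,'pics/s7.png')"
```

```text
t=6.62 pos=[587.5 304.7 144.3] jawang=-15.7 q6=0.64 grip=51.4 shift(tool mm)=[ 2.8 -2.9 -4. ] turn=-0.7
[ 0.02549606  0.00240058 -0.99967204] [-0.23495757  0.35152862  0.54081586] [-0.13847739  0.06802628 -0.01552878]
```

View pics/s7.png

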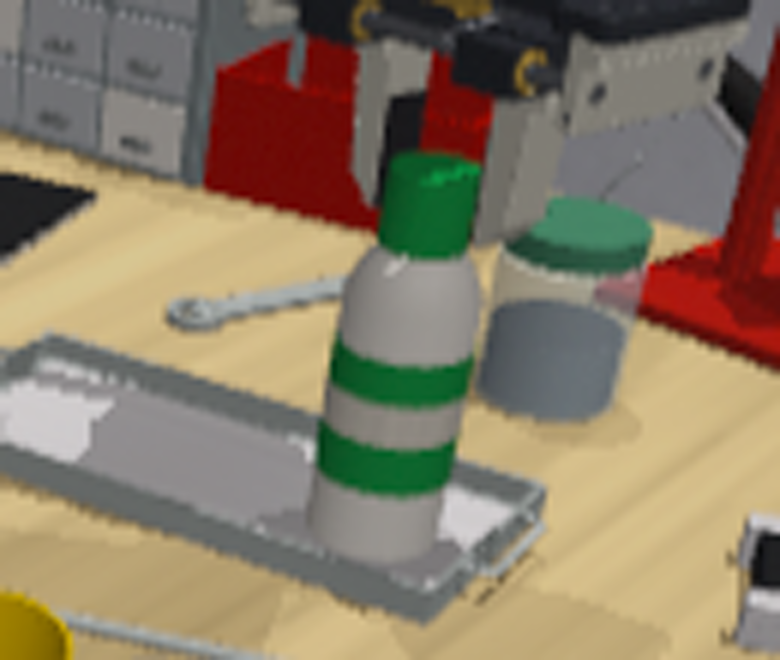

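Request:
send_rows:
  commands:
    - [[-0.01, 0, 0, 0, 0.064], [-0.02, 0, 0, 0, 0.07], [-0.03, 0, 0, 0, 0.072], [-0.025, 0, 0, 0, 0.072]]

```text
time: 7.0
tool_pos: [582.5, 303.3, 224.3]
tcp_rot: [-0.068, 1.56, -0.342]
contact_force: [0.9, -0.5, 0.5]
grip_width: 71.7
```

```bash
python3 -c "
from h import *
im,K,T=cap('scene');print(proj(K,T,[583,303,3]),proj(K,T,[583,303,169]))
print(st()[1][:,0])
plan(557,-48,225,jaw=60)"
```

```text
[361.31016075 177.10167889] [372.01136455 116.26286482]
[ 1.81981935e-02 -6.10953735e-04 -9.99834213e-01]
t=7.05 pos=[584.3 304.  230.1] jaw=-15.7 q6=0.64 grip=71.9 F=[0.3 0.8 3.8] n=12
[0.0004, -0.0289, 0.0057, -6.31]
[0.0003, -0.0293, 0.0025, -6.31]
[0.0003, -0.0294, -0.0007, -6.31]
[0.0002, -0.0292, -0.0039, -6.31]
[0.0002, -0.0285, -0.0071, -6.31]
[0.0001, -0.0276, -0.0102, -6.31]
[0.0001, -0.0263, -0.0132, -6.31]
[0.0, -0.0247, -0.016, -6.31]
[-0.0, -0.0228, -0.0186, -6.31]
[-0.0, -0.0206, -0.021, -6.31]
[-0.0001, -0.0182, -0.0231, -6.31]
[-0.0001, -0.0155, -0.025, -6.31]
```

Request:
send_rows:
  commands:
    - [[0, -0.029, 0.006, -6.3, 0.072], [0, -0.029, 0.0025, -6.3, 0.072], [0, -0.0295, -0.001, -6.3, 0.072], [0, -0.029, -0.004, -6.3, 0.072], [0, -0.0285, -0.007, -6.3, 0.072], [0, -0.0275, -0.01, -6.3, 0.072], [0, -0.0265, -0.013, -6.3, 0.072], [0, -0.025, -0.016, -6.3, 0.072], [0, -0.023, -0.0185, -6.3, 0.072], [0, -0.015, -0.015, -5, 0.072]]

```text
time: 7.88
tool_pos: [569.7, 12.7, 235.0]
tcp_rot: [-0.742, 1.541, 0.119]
contact_force: [0.0, 0.7, 0.1]
grip_width: 71.7
```

```bash
python3 -c "
from h import *
print(st()[1][:,0])
plan(557,-48,225,jaw=60,slack=1)"
```

```text
[ 0.02931911  0.00351688 -0.99956392]
t=7.88 pos=[569.7  12.7 235. ] jaw=49.4 q6=-0.98 grip=71.7 F=[0.  0.7 0.1] n=3
[0.0031, -0.0099, -0.0182, -3.55]
[0.0031, -0.0088, -0.0188, -3.55]
[0.0031, -0.0076, -0.0193, -3.55]
```

Request:
send_rows:
  commands:
    - [[0, -0.01, -0.018, -3.5, 0.072], [0, -0.009, -0.019, -3.5, 0.072], [0, -0.007, -0.015, -3, 0.072], [-0.03, 0, 0, 0, 0.072], [-0.03, 0, 0, 0, 0.072], [-0.01, 0, 0, 0, 0.072], [0, 0, 0, 0, 0.072]]

```text
time: 8.47
tool_pos: [555.2, -54.9, 306.9]
tcp_rot: [-0.957, 1.545, 0.084]
contact_force: [0.5, 0.4, -0.4]
grip_width: 72.3
```

```bash
python3 -c "
from h import *
print(st()[1][:,0])
go(557,-48,148,jaw=60)"
```

```text
[ 0.02590468  0.00219114 -0.99966202]
t=8.47 pos=[555.2 -54.9 306.9] jawang=59.7 q6=-1.28 grip=72.3 shift(tool mm)=[158.9   5.3   4.5] turn=-0.3
```

Request:
send_rows:
  commands:
    - [[0.03, 0.002, 0.002, 0, 0.072], [0.03, 0.002, 0.002, 0, 0.072], [0.02, 0, 0, 0, 0.072], [0, 0, 0, 0, 0.072]]

```text
time: 8.8
tool_pos: [557.3, -49.5, 225.9]
tcp_rot: [-1.031, 1.538, 0.011]
contact_force: [-0.4, -0.4, 0.6]
grip_width: 71.6
```

```bash
python3 -c "
from h import *
print(st()[1][:,0])
go(557,-48,148,jaw=60)"
```

```text
[ 3.31301899e-02  3.61145714e-04 -9.99450979e-01]
t=8.80 pos=[557.3 -49.5 225.9] jawang=59.7 q6=-1.27 grip=71.6 shift(tool mm)=[77.9  3.2 -0.2] turn=-0.3
```

Request:
send_rows:
  commands:
    - [[0.02, 0.003, 0, 0, 0.072], [0.02, 0, 0, 0, 0.072], [0.01, 0, 0, 0, 0.072], [0, 0, 0, 0, 0.072]]

```text
time: 9.13
tool_pos: [556.5, -47.4, 174.7]
tcp_rot: [-1.027, 1.538, 0.015]
contact_force: [1.1, -0.0, 1.0]
grip_width: 71.5
```

```bash
python3 -c "
from h import *
print(st()[1][:,0])
go(557,-48,148,jaw=60)
im,K,T=cap('scene');crop(im,190,70,365,230,4,'pics/s8.png')"
```

```text
[ 3.25408030e-02  4.96960163e-04 -9.99470284e-01]
t=9.13 pos=[556.5 -47.4 174.7] jawang=59.7 q6=-1.27 grip=71.5 shift(tool mm)=[26.7  0.  -0.7] turn=-0.3
```

View pics/s8.png

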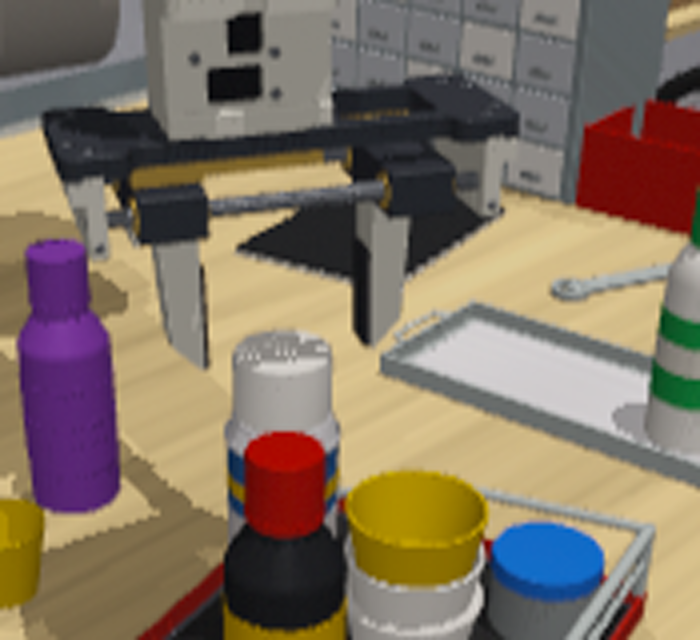

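The finger tips at (205,365) and (365,342) straddle the white cap centre at (283,350). Descending and gripping.

Request:
send_rows:
  commands:
    - [[0.012, 0, -0.001, 0, 0.072], [0.01, 0, 0, 0, 0.072], [0.005, 0, 0, 0, 0.072], [0, 0, 0, 0, 0.06], [0, 0, 0, 0, 0.04], [0, 0, 0, 0, 0.03], [0, 0, 0, 0, 0.03], [0, 0, 0, 0, 0.03]]

```text
time: 9.85
tool_pos: [561.5, -49.2, 154.7]
tcp_rot: [-1.094, 1.526, -0.052]
contact_force: [0.4, -0.4, -3.2]
grip_width: 45.2
```

```bash
python3 -c "
from h import *
print(st()[1][:,0])
go(557,-48,148,jaw=60)"
```

```text
[ 0.04444398 -0.00229879 -0.99900923]
t=9.85 pos=[561.5 -49.2 154.7] jawang=59.8 q6=-1.27 grip=45.2 shift(tool mm)=[ 6.5  4.7 -1.3] turn=-0.2
```

Request:
send_rows:
  commands:
    - [[-0.02, 0, 0, 0, 0.03], [-0.038, 0, 0, 0, 0.03], [-0.038, 0, 0, 0, 0.03], [-0.01, 0, 0, 0, 0.03], [0, 0, 0, 0, 0.03]]

```text
time: 10.27
tool_pos: [553.8, -48.3, 261.3]
tcp_rot: [-1.034, 1.537, 0.009]
contact_force: [-0.3, -0.3, -3.8]
grip_width: 45.4
```

```bash
python3 -c "
from h import *
print(st()[1][:,0])
plan(508,295,245,jaw=90,vmax=32,slack=1)"
```

```text
[ 3.35529805e-02  2.86364964e-04 -9.99436899e-01]
t=10.27 pos=[553.8 -48.3 261.3] jaw=59.7 q6=-1.27 grip=45.4 F=[-0.3 -0.3 -3.8] n=12
[0.0012, 0.0178, 0.0228, -2.52]
[0.0013, 0.0167, 0.0235, -2.52]
[0.0013, 0.0157, 0.0242, -2.52]
[0.0014, 0.0146, 0.0249, -2.52]
[0.0014, 0.0135, 0.0255, -2.52]
[0.0015, 0.0124, 0.0261, -2.52]
[0.0015, 0.0112, 0.0266, -2.52]
[0.0015, 0.01, 0.0271, -2.52]
[0.0016, 0.0088, 0.0275, -2.52]
[0.0016, 0.0076, 0.0278, -2.52]
[0.0017, 0.0064, 0.0281, -2.52]
[0.0017, 0.0051, 0.0284, -2.52]
```

Request:
send_rows:
  commands:
    - [[0.001, 0.014, 0.018, -2.5, 0.03], [0.001, 0.0165, 0.0235, -2.5, 0.03], [0.001, 0.0155, 0.024, -2.5, 0.03], [0.001, 0.0145, 0.025, -2.5, 0.03], [0.001, 0.0135, 0.0255, -2.5, 0.03], [0.001, 0.0125, 0.026, -2.5, 0.03], [0.001, 0.011, 0.0265, -2.5, 0.03], [0.001, 0.01, 0.027, -2.5, 0.03], [0.001, 0.009, 0.0275, -2.5, 0.03], [0.001, 0.006, 0.022, -2.5, 0.03]]

```text
time: 11.1
tool_pos: [510.6, 230.4, 236.5]
tcp_rot: [-1.77, 1.554, -0.282]
contact_force: [-0.3, -0.1, -3.8]
grip_width: 45.4
```

```bash
python3 -c "
from h import *
print(st()[1][:,0])
plan(508,295,235,jaw=90,vmax=32,slack=1)"
```

```text
[ 0.01625446 -0.00470743 -0.99985681]
t=11.10 pos=[510.6 230.4 236.5] jaw=85.3 q6=-1.19 grip=45.4 F=[-0.3 -0.1 -3.8] n=4
[0.0003, 0.002, 0.016, -1.18]
[0.0003, 0.0016, 0.0161, -1.18]
[0.0003, 0.0013, 0.0161, -1.18]
[0.0003, 0.001, 0.0161, -1.18]
```

Request:
send_rows:
  commands:
    - [[0, 0.002, 0.02, -1.2, 0.03], [0, 0.0015, 0.016, -1.2, 0.03], [0.01, 0.001, 0.012, -1.2, 0.03], [0.02, 0, 0.005, 0, 0.03], [0.02, 0, 0, 0, 0.03], [0.015, 0, 0, 0, 0.03], [0.005, 0, 0, 0, 0.03]]

```text
time: 11.68
tool_pos: [503.4, 291.0, 152.2]
tcp_rot: [-2.678, 1.562, -1.111]
contact_force: [-2.3, -1.0, 17.0]
grip_width: 45.1
```

```bash
python3 -c "
from h import *
print(st()[1][:,0])
go(508,295,152,jaw=90)"
```

```text
[ 0.00372024 -0.00751856 -0.99996481]
t=11.68 pos=[503.4 291.  152.2] jawang=89.8 q6=-1.17 grip=45.1 shift(tool mm)=[ 0.1 -4.6  4. ] turn=-0.2
```

Request:
send_rows:
  commands:
    - [[0, 0, 0, 0, 0.055], [0, 0, 0, 0, 0.066], [-0.01, 0, 0, 0, 0.07], [-0.025, 0, 0, 0, 0.07], [-0.035, 0, 0, 0, 0.07], [-0.02, 0, 0, 0, 0.064]]

```text
time: 12.18
tool_pos: [501.4, 289.4, 241.4]
tcp_rot: [2.664, 1.557, -2.054]
contact_force: [0.5, 0.3, -0.2]
grip_width: 66.7
```

```bash
python3 -c "
from h import *
print(st()[1][:,0],st()[0]['contact_force'])
plan(609,-98,225,jaw=65,vmax=36)
im,K,T=cap('scene');crop(im,220,70,420,230,4,'pics/s9.png')"
```

```text
[-0.0064227  -0.0122429  -0.99990443] [ 0.54200479  0.34978186 -0.19182945]
t=12.18 pos=[501.4 289.4 241.4] jaw=89.7 q6=-1.17 grip=66.7 F=[ 0.5  0.3 -0.2] n=12
[0.0017, -0.0092, -0.0322, 2.06]
[0.0017, -0.0103, -0.0319, 2.06]
[0.0017, -0.0114, -0.0315, 2.06]
[0.0017, -0.0126, -0.031, 2.06]
[0.0017, -0.0137, -0.0306, 2.06]
[0.0016, -0.0148, -0.0301, 2.06]
[0.0016, -0.0158, -0.0295, 2.06]
[0.0016, -0.0169, -0.0289, 2.06]
[0.0016, -0.0179, -0.0283, 2.06]
[0.0016, -0.0189, -0.0276, 2.06]
[0.0016, -0.0199, -0.0269, 2.06]
[0.0016, -0.0209, -0.0262, 2.06]
```

View pics/s9.png

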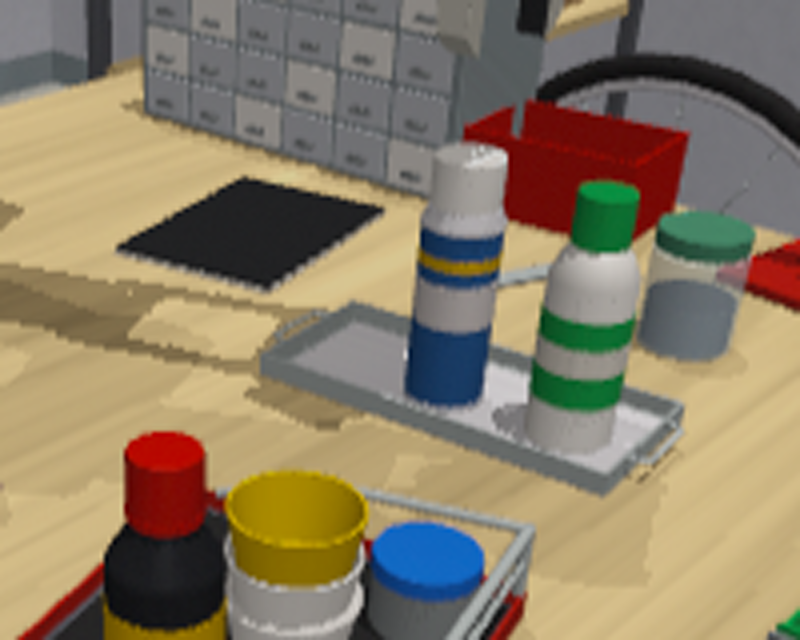

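The spray can and degreaser stand upright in the tray. Next, the oil.

Request:
send_rows:
  commands:
    - [[0.001, -0.009, -0.032, 2.1, 0.064], [0.001, -0.0105, -0.032, 2.1, 0.064], [0.001, -0.0115, -0.0315, 2.1, 0.064], [0.001, -0.0125, -0.031, 2.1, 0.064], [0.001, -0.0135, -0.0305, 2.1, 0.064], [0.001, -0.015, -0.03, 2.1, 0.064], [0.001, -0.016, -0.0295, 2.1, 0.064], [0.001, -0.017, -0.029, 2.1, 0.064], [0.001, -0.018, -0.0285, 2.1, 0.064], [0.001, -0.019, -0.0275, 2.1, 0.064]]

```text
time: 13.07
tool_pos: [598.3, -40.7, 259.3]
tcp_rot: [-1.261, 1.535, -0.069]
contact_force: [-0.0, -0.2, 0.0]
grip_width: 64.1
```

```bash
python3 -c "
from h import *
print(st()[1][:,0])
plan(609,-98,200,jaw=65,vmax=32,slack=1)"
```

```text
[ 0.03614361 -0.00248344 -0.99934352]
t=13.07 pos=[598.3 -40.7 259.3] jaw=68.3 q6=-1.39 grip=64.1 F=[-0.  -0.2  0. ] n=4
[0.0149, -0.0073, -0.0125, 0.83]
[0.0149, -0.0074, -0.0124, 0.83]
[0.015, -0.0076, -0.0123, 0.83]
[0.015, -0.0078, -0.0121, 0.83]
```

Request:
send_rows:
  commands:
    - [[0.015, -0.007, -0.0125, 1, 0.064], [0.015, -0.0075, -0.012, 1, 0.064], [0.014, -0.006, -0.008, 0.5, 0.064], [0.005, 0, 0, 0, 0.064]]

```text
time: 13.4
tool_pos: [610.6, -90.8, 217.2]
tcp_rot: [-1.303, 1.518, -0.169]
contact_force: [0.8, -0.7, 0.2]
grip_width: 63.8
```

```bash
python3 -c "
from h import *
print(st()[1][:,0])
go(609,-98,138,jaw=65)
im,K,T=cap('scene');crop(im,190,70,365,230,4,'pics/s10.png')"
```

```text
[ 0.05154508 -0.00880529 -0.99863185]
t=13.40 pos=[610.6 -90.8 217.2] jawang=65.0 q6=-1.41 grip=63.8 shift(tool mm)=[79.1  2.4 -8.3] turn=0.0
```

View pics/s10.png

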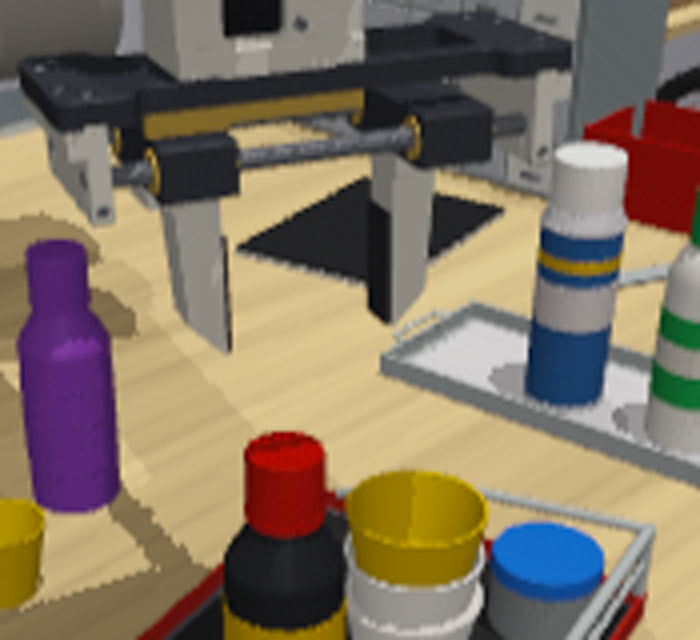

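Request:
send_rows:
  commands:
    - [[0.02, 0.0, -0.006, 0, 0.064], [0.025, 0, -0.003, 0, 0.064], [0.02, 0, 0, 0, 0.064], [0.008, 0, 0, 0, 0.064]]

```text
time: 13.78
tool_pos: [613.9, -97.2, 150.8]
tcp_rot: [-1.302, 1.505, -0.164]
contact_force: [0.7, -0.4, -0.0]
grip_width: 63.9
```

```bash
python3 -c "
from h import *
print(st()[1][:,0])
go(609,-98,138,jaw=65)"
```

```text
[ 0.06507836 -0.01077805 -0.99782195]
t=13.78 pos=[613.9 -97.2 150.8] jawang=65.2 q6=-1.43 grip=63.9 shift(tool mm)=[12.4  4.9 -3. ] turn=0.2
```

Request:
send_rows:
  commands:
    - [[0.008, 0.005, -0.003, 0, 0.064], [0.006, 0.001, 0, 0, 0.05], [0, 0.002, 0, 0, 0.03], [0, 0.001, 0, 0, 0.02], [0, 0, 0, 0, 0.02], [0, 0, 0, 0, 0.02]]

```text
time: 14.28
tool_pos: [607.6, -92.8, 140.9]
tcp_rot: [-1.3, 1.498, -0.158]
contact_force: [0.2, -0.7, 0.3]
grip_width: 35.1
```

```bash
python3 -c "
from h import *
print(st()[1][:,0])
go(609,-98,138,jaw=65)"
```

```text
[ 0.07153293 -0.01139043 -0.9973732 ]
t=14.28 pos=[607.6 -92.8 140.9] jawang=65.5 q6=-1.43 grip=35.1 shift(tool mm)=[ 3.1 -3.3 -4.2] turn=0.5
```

Request:
send_rows:
  commands:
    - [[-0.015, 0, 0, 0, 0.02], [-0.035, 0, 0, 0, 0.02], [-0.038, 0, 0, 0, 0.02], [-0.038, 0, 0, 0, 0.02], [-0.02, 0, 0, 0, 0.02]]

```text
time: 14.7
tool_pos: [593.6, -89.6, 285.6]
tcp_rot: [-1.257, 1.515, -0.114]
contact_force: [1.6, -0.5, -2.5]
grip_width: 33.3
```

```bash
python3 -c "
from h import *
print(st()[1][:,0],st()[0]['contact_force'])
plan(420,284,245,jaw=90,vmax=34,slack=1)"
```

```text
[ 0.05527898 -0.00633432 -0.99845086] [ 1.55763455 -0.53258861 -2.45190549]
t=14.70 pos=[593.6 -89.6 285.6] jaw=65.5 q6=-1.43 grip=33.3 F=[ 1.6 -0.5 -2.5] n=14
[0.002, 0.0225, 0.0191, -1.75]
[0.0021, 0.0219, 0.0198, -1.75]
[0.0021, 0.0213, 0.0204, -1.75]
[0.0022, 0.0206, 0.0211, -1.75]
[0.0022, 0.02, 0.0217, -1.75]
[0.0023, 0.0193, 0.0223, -1.75]
[0.0023, 0.0186, 0.0228, -1.75]
[0.0024, 0.0179, 0.0234, -1.75]
[0.0024, 0.0172, 0.0239, -1.75]
[0.0024, 0.0165, 0.0244, -1.75]
[0.0025, 0.0157, 0.0249, -1.75]
[0.0025, 0.0149, 0.0254, -1.75]
[0.0026, 0.0142, 0.0258, -1.75]
[0.0026, 0.0134, 0.0262, -1.75]
```

Request:
send_rows:
  commands:
    - [[0.001, 0.015, 0.013, -1.8, 0.02], [0.001, 0.022, 0.02, -1.8, 0.02], [0.001, 0.0215, 0.0205, -1.8, 0.02], [0.001, 0.0205, 0.021, -1.8, 0.02], [0.001, 0.02, 0.0215, -1.8, 0.02], [0.001, 0.0195, 0.0225, -1.8, 0.02], [0.001, 0.0185, 0.023, -1.8, 0.02], [0.001, 0.018, 0.0235, -1.8, 0.02], [0.001, 0.017, 0.024, -1.8, 0.02], [0.001, 0.0165, 0.0245, -1.8, 0.02]]

```text
time: 15.53
tool_pos: [469.7, 172.6, 273.4]
tcp_rot: [-1.622, 1.499, -0.161]
contact_force: [0.1, -0.6, -3.8]
grip_width: 33.6
```

```bash
python3 -c "
from h import *
print(st()[1][:,0],st()[0]['contact_force'])
plan(422,285,225,jaw=90,vmax=34,slack=1)"
```

```text
[ 0.07078575 -0.0115232  -0.99742498] [ 0.10734596 -0.63462179 -3.83990807]
t=15.53 pos=[469.7 172.6 273.4] jaw=83.7 q6=-1.24 grip=33.6 F=[ 0.1 -0.6 -3.8] n=5
[0.0087, 0.0126, 0.0213, -1.26]
[0.0088, 0.0121, 0.0216, -1.26]
[0.0088, 0.0117, 0.0218, -1.26]
[0.0088, 0.0112, 0.0221, -1.26]
[0.0089, 0.0107, 0.0223, -1.26]
```

Request:
send_rows:
  commands:
    - [[0, 0.0125, 0.0215, -1.3, 0.02], [0, 0.012, 0.0215, -1.3, 0.02], [0, 0.0115, 0.022, -1.3, 0.02], [0, 0.011, 0.022, -1.3, 0.02], [0, 0.007, 0.016, -1.3, 0.02]]

```text
time: 15.95
tool_pos: [416.5, 286.0, 269.5]
tcp_rot: [-1.728, 1.501, -0.145]
contact_force: [0.2, 0.1, -3.7]
grip_width: 33.6
```

```bash
python3 -c "
from h import *
print(st()[1][:,0],st()[0]['contact_force'])
go(422,285,139,jaw=90)
im,K,T=cap('scene');crop(im,220,30,420,190,4,'pics/s11.png')"
```

```text
[ 0.06888798 -0.01004921 -0.99757379] [ 0.16837108  0.06154172 -3.67835929]
t=15.95 pos=[416.5 286.  269.5] jawang=90.7 q6=-1.10 grip=33.6 shift(tool mm)=[130.6   3.5   0.4] turn=0.7
```

View pics/s11.png

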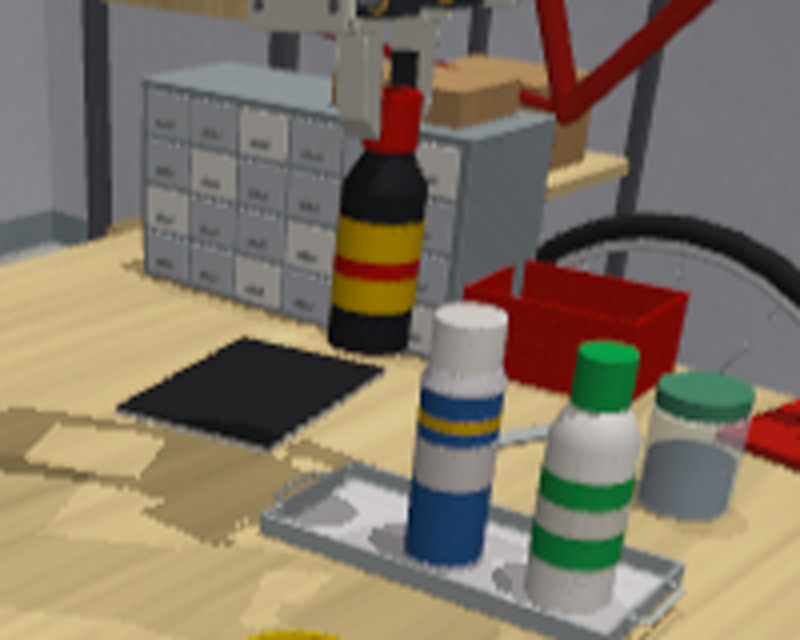

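Request:
send_rows:
  commands:
    - [[0.02, 0, 0, 0, 0.02], [0.035, 0, 0, 0, 0.02], [0.035, 0, 0, 0, 0.02], [0.02, 0, 0, 0, 0.02], [0.008, 0, 0, 0, 0.02]]

```text
time: 16.42
tool_pos: [424.5, 291.6, 152.6]
tcp_rot: [-1.614, 1.493, -0.023]
contact_force: [-0.1, -1.1, -4.2]
grip_width: 33.8
```

```bash
python3 -c "
from h import *
print(st()[1][:,0],st()[0]['contact_force'])
go(424,286,139,jaw=90)"
```

```text
[ 0.07727397 -0.00174403 -0.99700837] [-0.14360886 -1.08712607 -4.18357117]
t=16.42 pos=[424.5 291.6 152.6] jawang=91.2 q6=-1.09 grip=33.8 shift(tool mm)=[13.5  1.7 -5.6] turn=1.2
```

Request:
send_rows:
  commands:
    - [[0.006, 0.001, -0.005, 0, 0.02], [0.006, 0, 0, 0, 0.02], [0.004, 0, 0, 0, 0.02]]

```text
time: 16.67
tool_pos: [426.6, 286.0, 137.7]
tcp_rot: [-1.613, 1.49, -0.021]
contact_force: [-2.4, -4.9, 29.1]
grip_width: 33.4
```

```bash
python3 -c "
from h import *
print(st()[1][:,0],st()[0]['contact_force'])
go(424,286,139,jaw=90)"
```

```text
[ 0.08053183 -0.00169051 -0.9967506 ] [-2.3614424  -4.91750795 29.14877341]
t=16.67 pos=[426.6 286.  137.7] jawang=91.2 q6=-1.10 grip=33.4 shift(tool mm)=[-1.5  2.4  0.1] turn=1.2
```

Request:
send_rows:
  commands:
    - [[-0.001, 0, 0, 0, 0.045], [0, 0, 0, 0, 0.055], [-0.01, 0, 0, 0, 0.06], [-0.025, 0, 0, 0, 0.06], [-0.035, 0, 0, 0, 0.06], [-0.035, 0, 0, 0, 0.07]]

```text
time: 17.17
tool_pos: [418.9, 285.2, 247.7]
tcp_rot: [-1.603, 1.488, -0.013]
contact_force: [0.1, 0.3, -0.1]
grip_width: 62.9
```

```bash
python3 -c "
from h import *
print(st()[1][:,0],st()[0]['contact_force'],st()[0]['joint_positions'])
im,K,T=cap('scene',f='pics/s12.png');im,K,T=cap('top',f='pics/t12.png')
plan(626,-30,225,jaw=20,vmax=34)"
```

```text
[ 0.08243075 -0.00110972 -0.99659618] [ 0.13670431  0.34177895 -0.10550369] [ 0.47076787  0.25354842  1.59346518 -0.04085095  1.22176793 -1.10612909]
t=17.27 pos=[421.8 286.9 252.8] jaw=91.1 q6=-1.11 grip=68.4 F=[ 0.9  0.5 -0.1] n=12
[0.0038, -0.0162, -0.0267, 5.92]
[0.004, -0.0189, -0.0249, 5.92]
[0.0043, -0.0213, -0.0228, 5.92]
[0.0045, -0.0236, -0.0204, 5.92]
[0.0047, -0.0255, -0.0178, 5.92]
[0.0049, -0.0272, -0.0151, 5.92]
[0.005, -0.0286, -0.0122, 5.92]
[0.0051, -0.0297, -0.0091, 5.92]
[0.0052, -0.0305, -0.0059, 5.92]
[0.0053, -0.0309, -0.0027, 5.92]
[0.0053, -0.0311, 0.0005, 5.92]
[0.0053, -0.0308, 0.0038, 5.92]
```

View pics/s12.png

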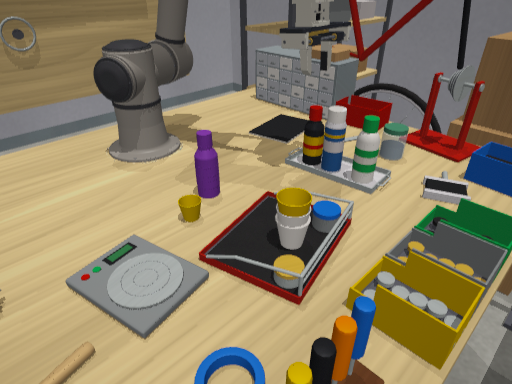

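View pics/t12.png

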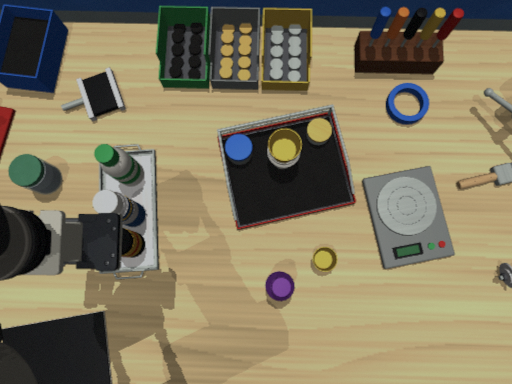

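All three stand in the tray: top view caps at about (107,155), (105,203) and (131,243). The tool has built up a tilt of about 4.7°, so I'll run a quick drift test while empty-handed.

Request:
send_rows:
  commands:
    - [[0, 0, 0, 0, 0.08], [0, 0, 0, 0, 0.08], [0, 0, 0, 0, 0.08], [0, 0, 0, 0, 0.08], [0, 0, 0, 0, 0.08]]

```text
time: 17.68
tool_pos: [422.2, 287.1, 254.1]
tcp_rot: [-1.517, 1.473, 0.072]
contact_force: [0.6, -0.6, 0.0]
grip_width: 79.7
```

```bash
python3 -c "
from h import *
print(st()[1][:,0],st()[0]['joint_positions'],st()[0]['tool_pos'])"
```

```text
[ 0.09786294  0.00707779 -0.99517473] [ 0.47095417  0.24573509  1.58722514 -0.04060394  1.21828945 -1.10614022] [422.17721851 287.0937292  254.05443186]
```

Request:
send_rows:
  commands:
    - [[-0.04, 0, 0, 0, 0.08], [-0.04, 0, 0, 0, 0.08], [-0.04, 0, 0, 0, 0.08]]

```text
time: 17.93
tool_pos: [406.9, 284.1, 364.8]
tcp_rot: [-1.658, 1.497, -0.069]
contact_force: [0.9, 1.0, 0.1]
grip_width: 80.1
```

```bash
python3 -c "
from h import *
print(st()[1][:,0],st()[0]['joint_positions'],st()[0]['tool_pos'])"
```

```text
[ 0.074044   -0.00513567 -0.99724175] [ 0.47999927  0.18180183  1.36860374 -0.03879278  1.52782424 -1.10860023] [406.92603617 284.08826258 364.80338725]
```

Request:
send_rows:
  commands:
    - [[0.04, 0, 0, 0, 0.08], [0.04, 0, 0, 0, 0.08], [0.03, 0, 0, 0, 0.08]]

```text
time: 18.18
tool_pos: [425.6, 289.4, 273.7]
tcp_rot: [-1.47, 1.461, 0.119]
contact_force: [-0.8, 0.0, 0.3]
grip_width: 79.9
```

```bash
python3 -c "
from h import *
print(st()[1][:,0],st()[0]['joint_positions'],st()[0]['tool_pos'])"
```

```text
[ 0.10905336  0.0130026  -0.99395085] [ 0.47193279  0.2325544   1.55102701 -0.0399833   1.25494533 -1.10657695] [425.59883536 289.4328655  273.70033218]
```

Request:
send_rows:
  commands:
    - [[-0.04, 0, 0, 0, 0.08], [-0.04, 0, 0, 0, 0.08], [-0.03, 0, 0, 0, 0.08]]

```text
time: 18.43
tool_pos: [402.5, 281.8, 358.9]
tcp_rot: [-1.818, 1.512, -0.229]
contact_force: [0.9, -0.1, 0.4]
grip_width: 79.5
```

```bash
python3 -c "
from h import *
print(st()[1][:,0],st()[0]['joint_positions'],st()[0]['tool_pos'])"
```

```text
[ 0.05752359 -0.01342072 -0.99825394] [ 0.47975797  0.18469215  1.37982205 -0.03849459  1.53222373 -1.10867212] [402.49774658 281.75461483 358.85096017]
```

```bash
python3 -c "
from h import *
plan(622,-30,225,jaw=80,vmax=38)"
```

```text
t=18.43 pos=[402.5 281.8 358.9] jaw=91.0 q6=-1.11 grip=79.5 F=[ 0.9 -0.1  0.4] n=11
[0.0137, -0.0187, -0.0285, 1.0]
[0.0137, -0.0192, -0.0282, 1.0]
[0.0137, -0.0197, -0.0278, 1.0]
[0.0137, -0.0202, -0.0275, 1.0]
[0.0138, -0.0206, -0.0271, 1.0]
[0.0138, -0.0211, -0.0267, 1.0]
[0.0138, -0.0216, -0.0263, 1.0]
[0.0138, -0.022, -0.0259, 1.0]
[0.0139, -0.0225, -0.0255, 1.0]
[0.0139, -0.0229, -0.0251, 1.0]
[0.0139, -0.0234, -0.0247, 1.0]
```

Request:
send_rows:
  commands:
    - [[0.012, -0.019, -0.0285, 1, 0.088], [0.012, -0.019, -0.028, 1, 0.088], [0.012, -0.0195, -0.028, 1, 0.088], [0.012, -0.02, -0.0275, 1, 0.088], [0.012, -0.0205, -0.027, 1, 0.088], [0.012, -0.021, -0.0265, 1, 0.088], [0.012, -0.0215, -0.0265, 1, 0.088], [0.012, -0.022, -0.026, 1, 0.088], [0.012, -0.0225, -0.0255, 1, 0.088], [0.012, -0.018, -0.02, 1, 0.088]]

```text
time: 19.27
tool_pos: [604.2, 0.2, 251.1]
tcp_rot: [-1.497, 1.509, -0.079]
contact_force: [0.7, 1.3, 0.4]
grip_width: 87.9
```

```bash
python3 -c "
from h import *
print(st()[1][:,0],st()[0]['joint_positions'],st()[0]['tool_pos'])
plan(622,-30,225,jaw=80,vmax=38)"
```

```text
[ 0.06140199 -0.00484672 -0.99810135] [-0.12809721  0.43699334  1.31166649  0.0031261   1.33137673 -1.5474601 ] [6.04158626e+02 1.87969515e-01 2.51126438e+02]
t=19.27 pos=[6.042e+02 2.000e-01 2.511e+02] jaw=81.3 q6=-1.55 grip=87.9 F=[0.7 1.3 0.4] n=2
[0.0137, -0.0103, -0.0136, 0.65]
[0.0137, -0.0104, -0.0135, 0.65]
```

Request:
send_rows:
  commands:
    - [[0, -0.012, -0.016, 0.6, 0.088], [0, -0.008, -0.008, 0.6, 0.088], [0.04, 0, 0, 0, 0.088], [-0.04, 0, 0, 0, 0.088], [0.04, 0, 0, 0, 0.088], [-0.04, 0, 0, 0, 0.088], [0.04, 0, 0, 0, 0.088], [-0.04, 0, 0, 0, 0.088]]

```text
time: 19.93
tool_pos: [600.5, -29.2, 227.8]
tcp_rot: [1.48, 1.514, 2.866]
contact_force: [-2.4, 1.5, -6.3]
grip_width: 87.9
```

```bash
python3 -c "
from h import *
print(st()[1][:,0],st()[0]['joint_positions'],st()[0]['tool_pos'])
go(622,-30,94,jaw=80)"
```

```text
[-0.05460263  0.01544328 -0.99838873] [-0.17900252  0.51685344  1.24460542  0.00552429  1.43664657 -1.56619549] [600.46971857 -29.23830686 227.81567537]
t=19.93 pos=[600.5 -29.2 227.8] jawang=79.4 q6=-1.57 grip=87.9 shift(tool mm)=[132.4 -28.8   2.5] turn=-0.6
```

Request:
send_rows:
  commands:
    - [[0.015, -0.01, 0.001, 0, 0.088], [0.015, -0.01, 0.001, 0, 0.088], [0.01, -0.005, 0, 0, 0.088]]

```text
time: 20.18
tool_pos: [624.7, -29.6, 189.2]
tcp_rot: [1.463, 1.518, 2.85]
contact_force: [0.1, 0.4, 0.3]
grip_width: 88.3
```

```bash
python3 -c "
from h import *
print(st()[1][:,0],st()[0]['tool_pos'])
go(624,-30,94,jaw=80)
im,K,T=cap('scene');crop(im,190,70,365,230,4,'pics/s13.png')"
```

```text
[-0.05045166  0.01513733 -0.99861178] [624.72251413 -29.58615483 189.24076819]
t=20.18 pos=[624.7 -29.6 189.2] jawang=79.5 q6=-1.56 grip=88.3 shift(tool mm)=[95.1 -4.4 -1.1] turn=-0.5
```

View pics/s13.png

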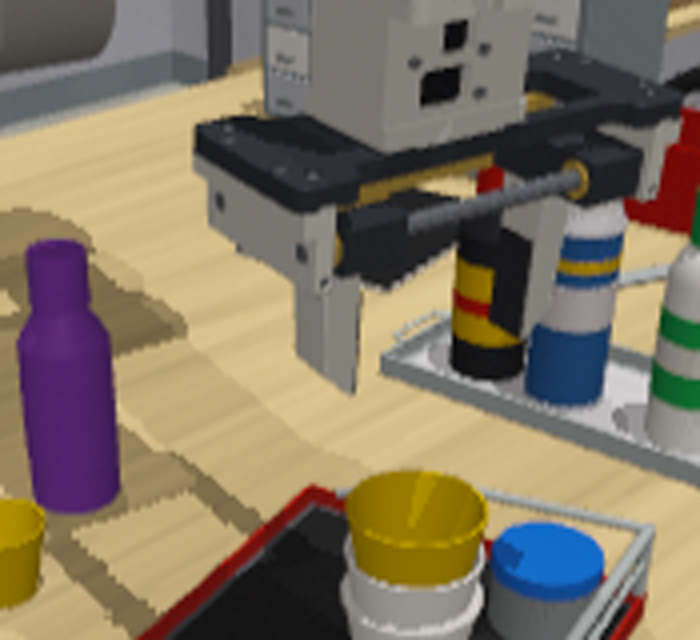

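Request:
send_rows:
  commands:
    - [[0.025, -0.001, -0.001, 0, 0.09], [0.03, -0.001, 0, 0, 0.09], [0.02, -0.001, 0, 0, 0.09], [0.01, -0.001, 0, 0, 0.09]]

```text
time: 20.57
tool_pos: [626.5, -29.5, 101.6]
tcp_rot: [1.45, 1.523, 2.838]
contact_force: [0.8, 0.3, -0.2]
grip_width: 89.9
```

```bash
python3 -c "
from h import *
print(st()[1][:,0],st()[0]['tool_pos'],st()[0]['contact_force'])
go(626,-30,94.5,jaw=80)
im,K,T=cap('scene');crop(im,190,70,365,230,4,'pics/s14.png')"
```

```text
[-0.04583863  0.01434603 -0.99884584] [626.5422023  -29.50243556 101.6421996 ] [ 0.78330158  0.25050876 -0.24304283]
t=20.57 pos=[626.5 -29.5 101.6] jawang=79.5 q6=-1.56 grip=89.9 shift(tool mm)=[ 7.2  0.1 -0.6] turn=-0.5
```

View pics/s14.png

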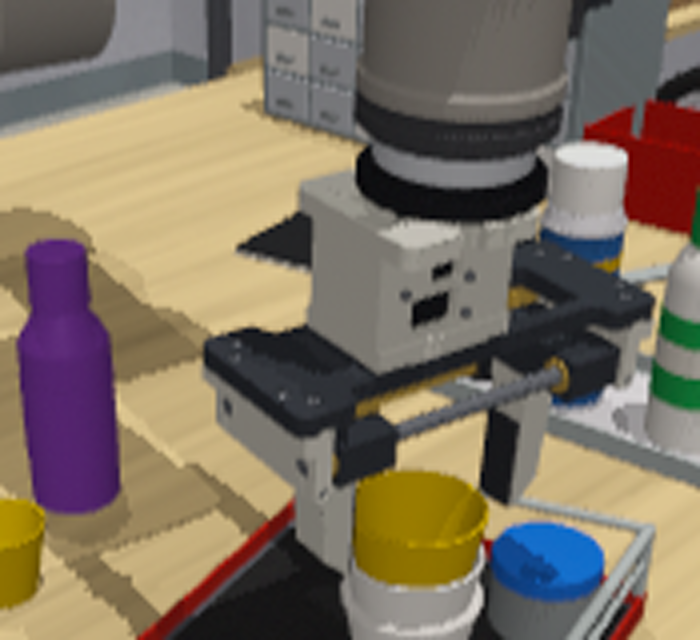

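Request:
send_rows:
  commands:
    - [[0.005, 0, -0.001, 0, 0.09], [0.002, 0, 0, 0, 0.09]]

```text
time: 20.78
tool_pos: [626.2, -30.3, 94.1]
tcp_rot: [1.453, 1.522, 2.841]
contact_force: [-0.6, 0.3, 0.8]
grip_width: 90.0
```

```bash
python3 -c "
from h import *
print(st()[1][:,0],st()[0]['tool_pos'],st()[0]['contact_force'])
go(626,-30,94.5,jaw=80)"
```

```text
[-0.04674676  0.01447239 -0.99880193] [626.22070403 -30.31178134  94.06029848] [-0.60732577  0.28605208  0.80531048]
t=20.78 pos=[626.2 -30.3  94.1] jawang=79.6 q6=-1.57 grip=90.0 shift(tool mm)=[-0.4  0.3  0.3] turn=-0.4
```

Request:
send_rows:
  commands:
    - [[-0.001, 0, 0, 0, 0.075], [0, 0, 0, 0, 0.06], [0, 0, 0, 0, 0.05], [0, 0, 0, 0, 0.05], [0, 0, 0, 0, 0.05]]

```text
time: 21.2
tool_pos: [628.9, -30.8, 100.0]
tcp_rot: [1.428, 1.53, 2.816]
contact_force: [0.2, -0.0, -0.0]
grip_width: 64.1
```

```bash
python3 -c "
from h import *
print(st()[1][:,0],st()[0]['tool_pos'],st()[0]['contact_force'],st()[0]['grip_width'])
im,K,T=cap('scene');crop(im,190,70,365,230,4,'pics/s15.png')"
```

```text
[-0.03865298  0.01303621 -0.99916766] [628.87416836 -30.81944441 100.01088132] [ 0.18378871 -0.00053471 -0.00644176] 64.07383701356257
```

View pics/s15.png

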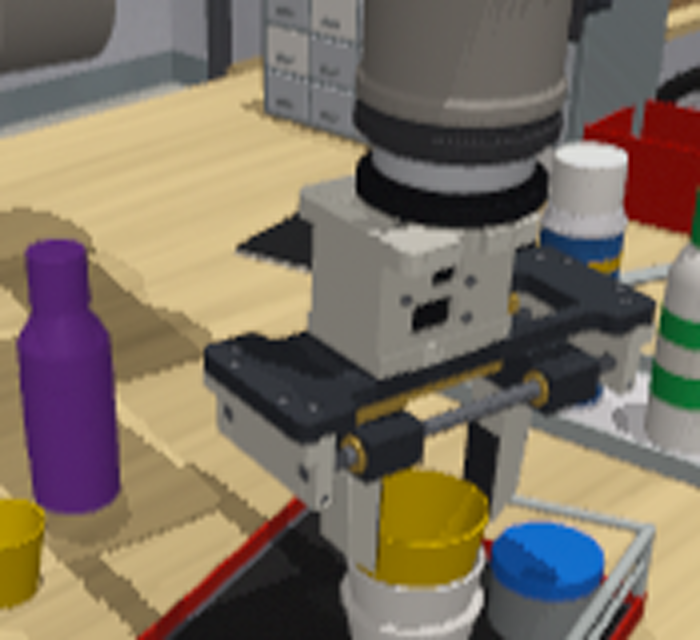

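Request:
send_rows:
  commands:
    - [[0, 0.0005, 0, 5, 0.05], [0, 0.0005, 0, 7, 0.05], [-0.002, 0.0005, 0, 7, 0.05]]

```text
time: 21.5
tool_pos: [627.6, -30.5, 102.5]
tcp_rot: [1.765, 1.531, 2.814]
contact_force: [-0.5, 0.2, 0.0]
grip_width: 64.1
```

```bash
python3 -c "
from h import *
print(st()[1][:,0],st()[0]['tool_pos'],st()[0]['contact_force'],st()[0]['grip_width'])
go(626,-30,100,jaw=79.6)
im,K,T=cap('scene');crop(im,190,70,365,230,4,'pics/s16.png')"
```

```text
[-0.03795199  0.012908   -0.99919619] [627.61724355 -30.48342441 102.54949545] [-0.45934279  0.17266237  0.04523149] 64.12371604973849
t=21.50 pos=[627.6 -30.5 102.5] jawang=60.1 q6=-1.22 grip=64.1 shift(tool mm)=[ 2.6  1.5 -0.4] turn=-19.5
```

View pics/s16.png

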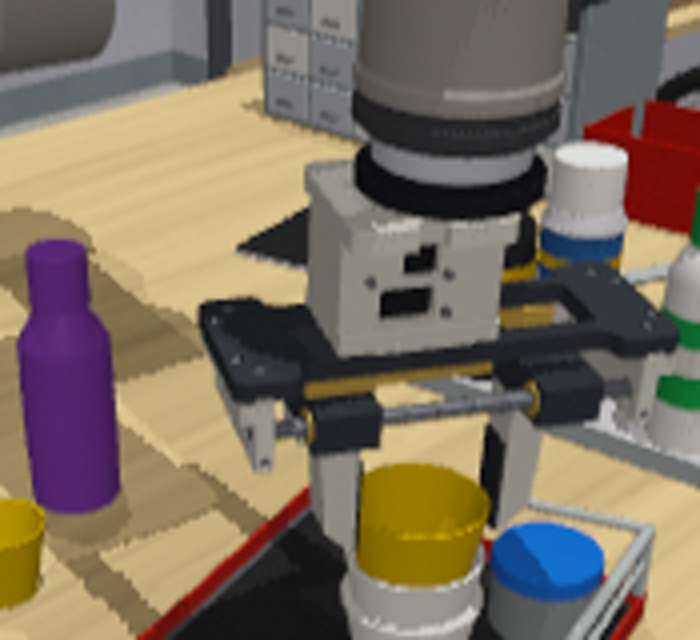

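The cup has turned about 20° with almost no force, and the white cups are still in place. Continuing the twist with the lift.

Request:
send_rows:
  commands:
    - [[-0.005, 0.0004, 0.0003, 7, 0.05], [-0.005, 0.0004, 0.0003, 7, 0.05], [-0.006, 0.0003, 0.0004, 7, 0.05], [-0.007, 0.0003, 0.0004, 7, 0.05], [-0.008, 0.0002, 0.0004, 7, 0.05], [-0.008, 0.0002, 0.0004, 7, 0.05]]

```text
time: 22.05
tool_pos: [628.6, -28.1, 142.2]
tcp_rot: [2.518, 1.528, 2.824]
contact_force: [0.6, -0.7, -1.3]
grip_width: 63.9
```

```bash
python3 -c "
from h import *
print(st()[1][:,0],st()[0]['tool_pos'],st()[0]['contact_force'],st()[0]['grip_width'])
go(626,-30,100,jaw=79.6)
im,K,T=cap('scene');crop(im,190,70,365,230,4,'pics/s17.png')"
```

```text
[-0.04053161  0.01332128 -0.99908945] [628.59999265 -28.13343332 142.22638429] [ 0.56810012 -0.73095522 -1.33753516] 63.88261511068909
t=22.05 pos=[628.6 -28.1 142.2] jawang=17.6 q6=-0.48 grip=63.9 shift(tool mm)=[42.3 -2.  -1.6] turn=-62.0
```

View pics/s17.png

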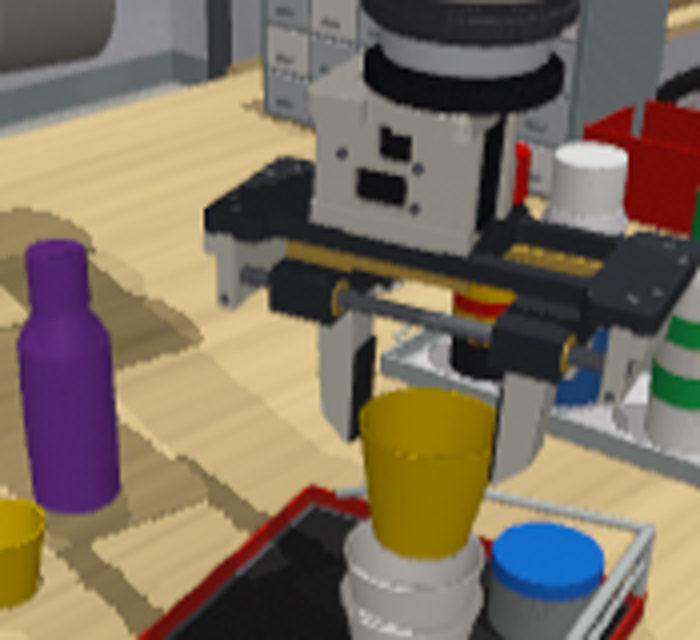

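Request:
send_rows:
  commands:
    - [[-0.012, 0, 0, 4, 0.05], [-0.025, 0, 0, 0, 0.05], [-0.025, 0, 0, 0, 0.05], [-0.01, 0, 0, 0, 0.05]]

```text
time: 22.43
tool_pos: [630.8, -28.9, 215.4]
tcp_rot: [2.59, 1.525, 2.836]
contact_force: [0.1, 0.3, -0.2]
grip_width: 64.1
```

```bash
python3 -c "
from h import *
print(st()[1][:,0],st()[0]['tool_pos'],st()[0]['contact_force'],st()[0]['grip_width'])
im,K,T=cap('scene');crop(im,190,70,365,230,4,'pics/s18.png')
plan(525,-291,200,jaw=5,vmax=34)"
```

```text
[-0.04364339  0.01378064 -0.99895213] [630.78207981 -28.93688183 215.35939174] [ 0.12098608  0.34970067 -0.21585143] 64.10065244806461
t=22.48 pos=[631.3 -29.  216.4] jaw=14.1 q6=-0.42 grip=64.1 F=[ 0.7 -0.   0.2] n=9
[0.0019, -0.0254, -0.0185, 1.01]
[0.0019, -0.0257, -0.018, 1.01]
[0.0019, -0.026, -0.0176, 1.01]
[0.0018, -0.0263, -0.0171, 1.01]
[0.0018, -0.0266, -0.0166, 1.01]
[0.0018, -0.0269, -0.0162, 1.01]
[0.0018, -0.0272, -0.0157, 1.01]
[0.0018, -0.0275, -0.0152, 1.01]
[0.0017, -0.0278, -0.0147, 1.01]
```

View pics/s18.png

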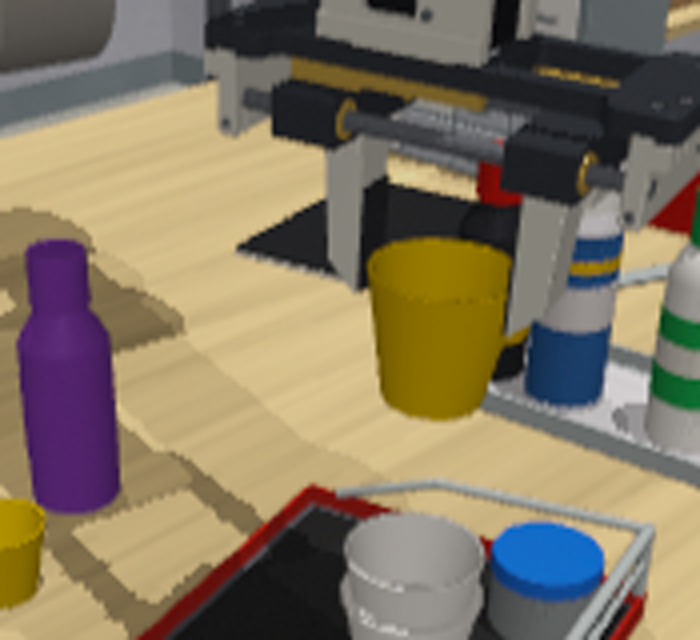

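The cup is free, the white cups stand unmoved at (413,548) in the crop. On to the scale.

Request:
send_rows:
  commands:
    - [[0, -0.018, -0.013, 0, 0.05], [0, -0.026, -0.018, 1, 0.05], [0, -0.026, -0.0175, 1, 0.05], [0, -0.0265, -0.017, 1, 0.05], [0, -0.0265, -0.0165, 1, 0.05], [0, -0.027, -0.016, 1, 0.05], [0, -0.027, -0.0155, 1, 0.05], [0, -0.0275, -0.015, 1, 0.05], [0, -0.02, -0.01, 0, 0.05], [0, -0.008, -0.004, 0, 0.05]]

```text
time: 23.32
tool_pos: [535.6, -292.7, 209.3]
tcp_rot: [2.612, 1.524, 2.783]
contact_force: [0.3, 0.5, -1.4]
grip_width: 64.1
```

```bash
python3 -c "
from h import *
print(st()[1][:,0],st()[0]['tool_pos'],st()[0]['contact_force'],st()[0]['grip_width'])
im,K,T=cap('scene');crop(im,60,130,260,290,4,'pics/s19.png')
im,K,T=cap('top');crop(im,345,115,465,235,5,'pics/t19.png')
go(526,-291,120)"
```

```text
[-0.044128    0.01652423 -0.99888922] [ 535.60174892 -292.66029968  209.28837192] [ 0.25424263  0.54532594 -1.35370629] 64.14090064875519
t=23.42 pos=[ 536.2 -291.1  209.3] jawang=9.8 q6=-0.79 grip=64.0 shift(tool mm)=[89.7 -0.3 -6.4]
```

View pics/s19.png

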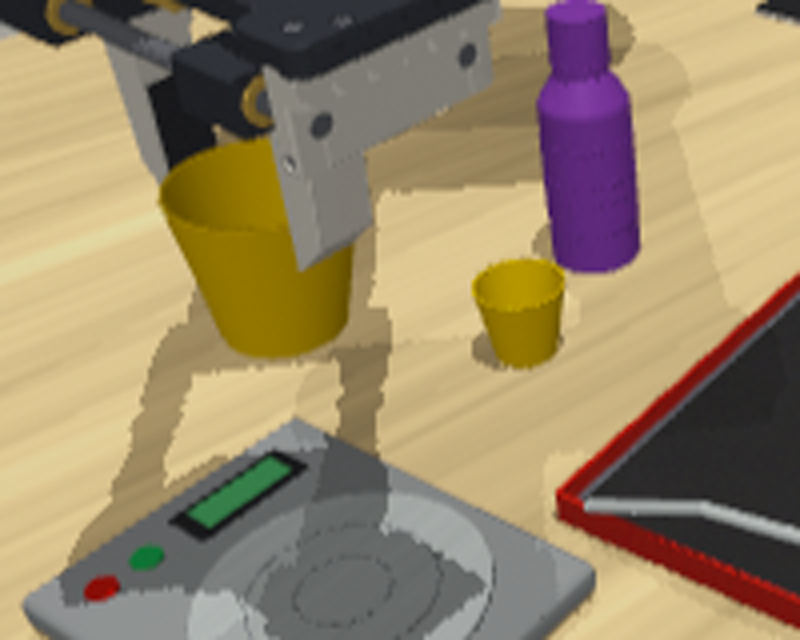

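View pics/t19.png

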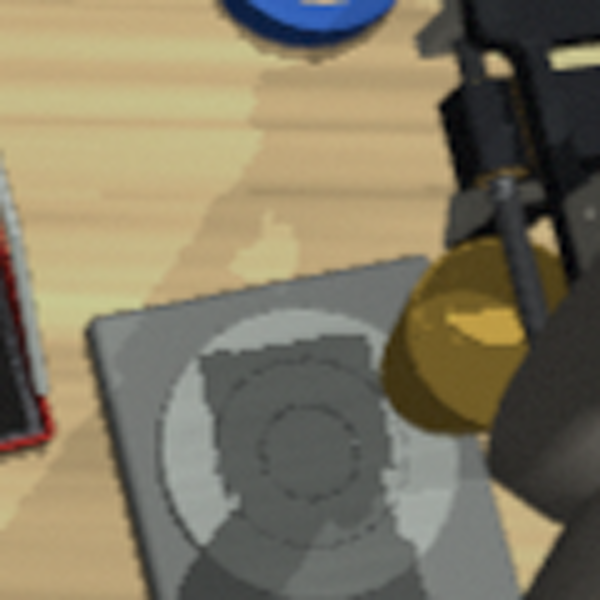

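Request:
send_rows:
  commands:
    - [[0.02, 0, -0.003, 0, 0.05], [0.035, 0, -0.002, 0, 0.05], [0.03, 0, -0.002, 0, 0.05], [0.02, 0, -0.001, 0, 0.05], [0.01, 0, 0, 0, 0.05]]

```text
time: 23.83
tool_pos: [528.4, -283.8, 93.8]
tcp_rot: [2.545, 1.533, 2.729]
contact_force: [0.4, -0.2, -0.1]
grip_width: 63.8
```

```bash
python3 -c "
from h import *
print(st()[1][:,0],st()[0]['tool_pos'],st()[0]['contact_force'],st()[0]['grip_width'])
im,K,T=cap('scene');crop(im,60,180,220,340,4,'pics/s20.png');print(K[0,0],(proj(K,T,[526.3,-291,25])-[60,180]+.5)*4)
im,K,T=cap('top');crop(im,345,115,465,235,5,'pics/t20.png')
go(526,-291,72)"
```

```text
[-0.03484403  0.01524376 -0.9992765 ] [ 528.41877572 -283.7930997    93.75085282] [ 0.43849413 -0.16236839 -0.12535186] 63.808985832284264
352.0651359806933 [339.71758311 387.0223589 ]
t=23.93 pos=[ 528.4 -283.6   94.1] jawang=10.6 q6=-0.80 grip=64.1 shift(tool mm)=[22.  -7.3 -3. ]
```

View pics/s20.png

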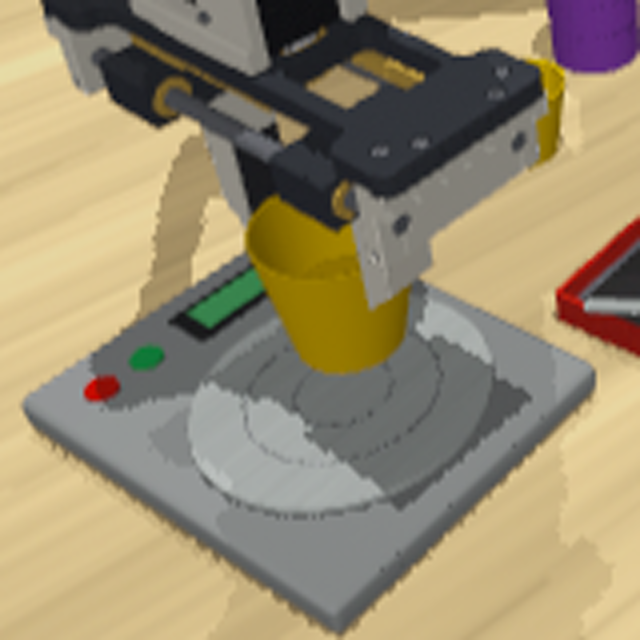

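View pics/t20.png

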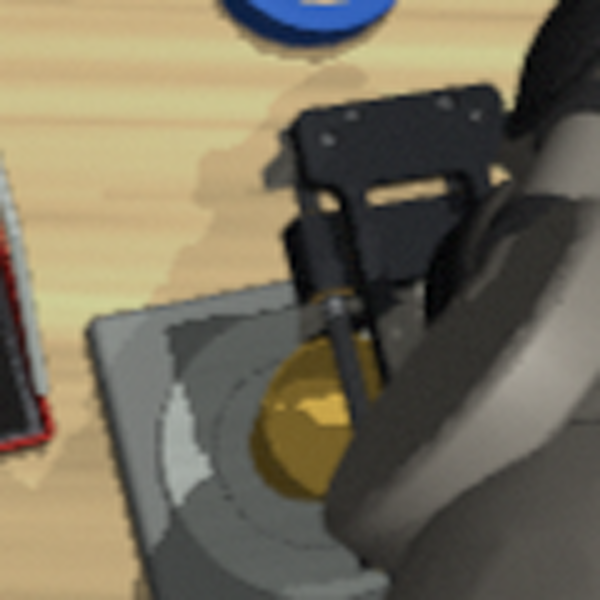

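Request:
send_rows:
  commands:
    - [[0.003, -0.005, -0.002, 0, 0.05], [0.004, -0.003, -0.001, 0, 0.05], [0.003, 0, 0, 0, 0.05]]

```text
time: 24.18
tool_pos: [529.5, -290.8, 86.3]
tcp_rot: [2.551, 1.536, 2.741]
contact_force: [-0.5, -0.6, 0.2]
grip_width: 64.0
```

```bash
python3 -c "
from h import *
print(st()[1][:,0],st()[0]['tool_pos'],st()[0]['contact_force'],st()[0]['grip_width'])
im,K,T=cap('scene');crop(im,60,180,220,340,4,'pics/s21.png');z=st()[0]['tool_pos'][2]-47;print(z,(proj(K,T,[526.3,-291,z])-[60,180]+.5)*4)
go(526,-291,72)"
```

```text
[-0.03160141  0.01339051 -0.99941085] [ 529.46758026 -290.77421511   86.30319889] [-0.53910035 -0.5788664   0.19038335] 63.99682743980867
38.8050885154441 [333.99618528 363.05274854]
t=24.23 pos=[ 529.3 -290.5   85.8] jawang=10.9 q6=-0.81 grip=63.8 shift(tool mm)=[13.9 -0.2 -2.9]
```

View pics/s21.png

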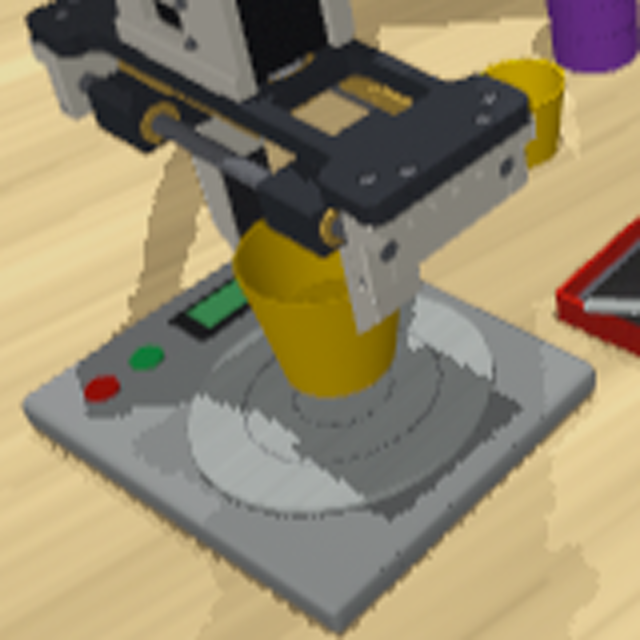

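Request:
send_rows:
  commands:
    - [[0.003, -0.001, -0.002, 0, 0.05], [0.003, 0, -0.001, 0, 0.05]]

```text
time: 24.4
tool_pos: [527.1, -292.5, 81.0]
tcp_rot: [2.557, 1.539, 2.748]
contact_force: [-0.4, -1.0, -0.2]
grip_width: 64.2
```

Request:
send_rows:
  commands:
    - [[0.003, 0, 0, 0, 0.05], [0.002, 0, 0, 0, 0.05]]

```text
time: 24.57
tool_pos: [526.8, -292.8, 76.0]
tcp_rot: [2.563, 1.54, 2.753]
contact_force: [-0.2, -0.2, -0.8]
grip_width: 63.8
```

```bash
python3 -c "
from h import *
print(st()[1][:,0],st()[0]['tool_pos'],st()[0]['contact_force'],st()[0]['grip_width'])
im,K,T=cap('scene');crop(im,60,180,220,340,4,'pics/s22.png')
go(526,-291,72)"
```

```text
[-0.02881668  0.01178938 -0.99951519] [ 526.84456376 -292.77285855   76.00674413] [-0.22638854 -0.17075615 -0.77764633] 63.82396635185954
t=24.62 pos=[ 526.7 -292.6   75.6] jawang=10.9 q6=-0.82 grip=63.7 shift(tool mm)=[ 3.7  1.7 -0.3]
```

View pics/s22.png

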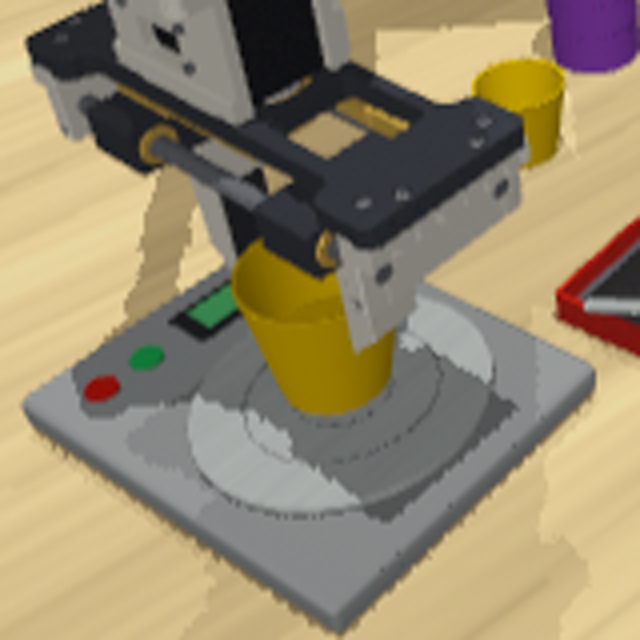

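Request:
send_rows:
  commands:
    - [[0.002, 0.001, 0.001, 0, 0.05], [0.002, 0.001, 0.001, 0, 0.05]]

```text
time: 24.78
tool_pos: [528.2, -290.5, 71.6]
tcp_rot: [2.563, 1.54, 2.753]
contact_force: [-0.5, -0.0, -0.6]
grip_width: 63.8
```

Request:
send_rows:
  commands:
    - [[0.002, 0, 0, 0, 0.05], [0.001, 0, 0, 0, 0.05]]

```text
time: 24.95
tool_pos: [528.8, -291.8, 70.8]
tcp_rot: [2.66, 1.543, 2.85]
contact_force: [-3.1, -0.2, 8.8]
grip_width: 63.9
```

```bash
python3 -c "
from h import *
print(st()[1][:,0],st()[0]['tool_pos'],st()[0]['contact_force'],st()[0]['grip_width'])
im,K,T=cap('scene');crop(im,60,180,220,340,4,'pics/s23.png')
go(526,-291,72)"
```

```text
[-0.02699567  0.00810187 -0.99960272] [ 528.82639663 -291.77894352   70.82652611] [-3.10366451 -0.2235376   8.81900557] 63.949975559682336
t=25.00 pos=[ 528.7 -291.7   70.8] jawang=10.9 q6=-0.81 grip=63.9 shift(tool mm)=[-1.1  1.3 -2.6]
```

View pics/s23.png

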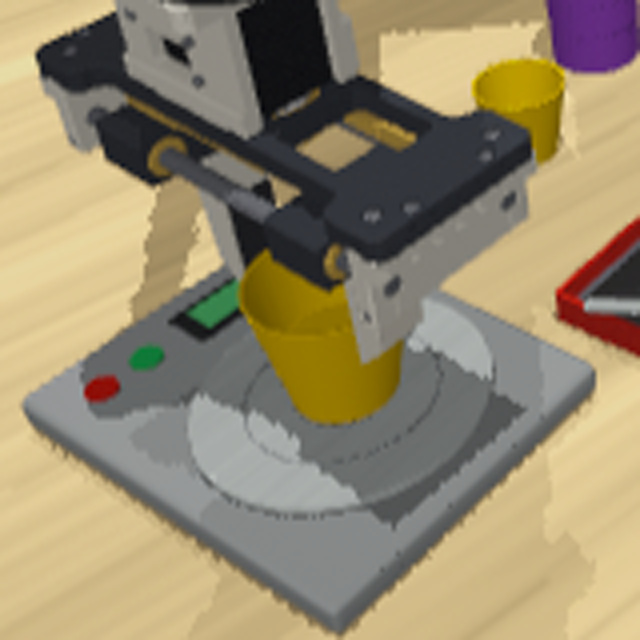

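The cup touches the pan with about 9 N, foot centred near (345,386) against the pan centre (340,388). Releasing and rising straight up.

Request:
send_rows:
  commands:
    - [[0, 0, 0, 0, 0.07], [0, 0, 0, 0, 0.08], [0, 0, 0, 0, 0.09], [-0.01, 0, 0, 0, 0.09], [-0.03, 0, 0, 0, 0.09], [-0.04, 0, 0, 0, 0.09], [-0.04, 0, 0, 0, 0.09], [-0.04, 0, 0, 0, 0.064]]

```text
time: 25.67
tool_pos: [529.4, -289.5, 227.7]
tcp_rot: [2.503, 1.521, 2.693]
contact_force: [1.7, -1.0, -0.4]
grip_width: 86.9
```

```bash
python3 -c "
from h import *
print(st()[1][:,0],st()[0]['tool_pos'],st()[0]['contact_force'],st()[0]['grip_width'])
im,K,T=cap('scene',f='pics/s24.png')
crop(im,60,180,220,340,4,'pics/s24.png')
im,K,T=cap('top');crop(im,90,110,170,290,3.3,'pics/t24.png')
plan(425,286,230,jaw=45,vmax=36)"
```

```text
[-0.04477743  0.02152607 -0.99876504] [ 529.40343539 -289.54365611  227.70551374] [ 1.65187495 -0.96818537 -0.35077912] 86.91330411330536
t=25.77 pos=[ 532.8 -291.8  234.3] jaw=10.9 q6=-0.81 grip=79.8 F=[0.8 0.1 0.9] n=17
[0.0009, 0.0346, 0.0002, -2.0]
[0.0008, 0.0345, 0.0014, -2.0]
[0.0008, 0.0345, 0.0026, -2.0]
[0.0008, 0.0344, 0.0039, -2.0]
[0.0007, 0.0342, 0.005, -2.0]
[0.0007, 0.034, 0.0062, -2.0]
[0.0006, 0.0338, 0.0074, -2.0]
[0.0006, 0.0335, 0.0086, -2.0]
[0.0006, 0.0332, 0.0098, -2.0]
[0.0005, 0.0328, 0.0109, -2.0]
[0.0005, 0.0324, 0.0121, -2.0]
[0.0004, 0.032, 0.0132, -2.0]
[0.0004, 0.0315, 0.0143, -2.0]
[0.0004, 0.031, 0.0154, -2.0]
[0.0003, 0.0304, 0.0165, -2.0]
[0.0003, 0.0298, 0.0175, -2.0]
[0.0002, 0.0292, 0.0185, -2.0]
```

View pics/s24.png

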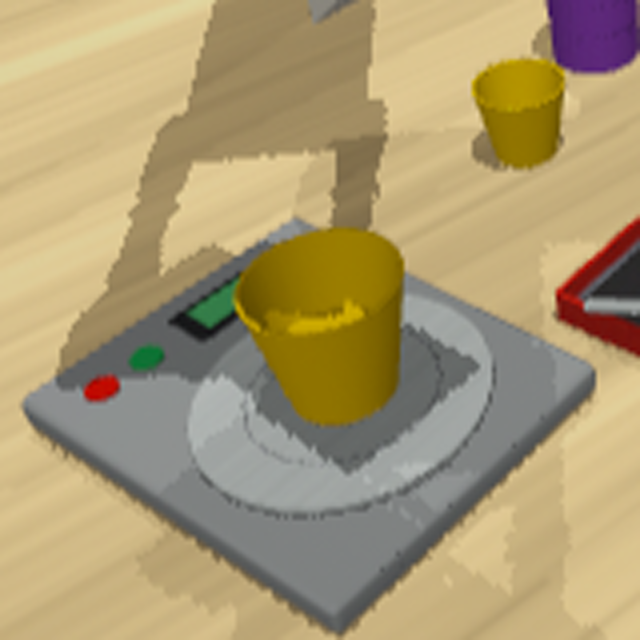

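View pics/t24.png

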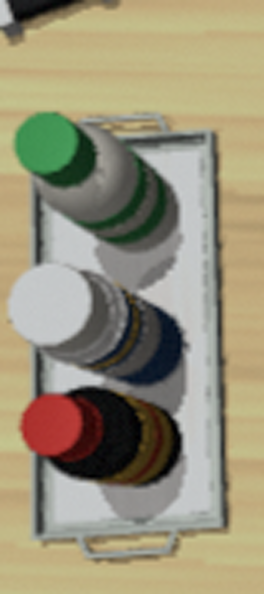

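```bash
python3 -c "
from h import *
im,K,T=cap('top')
for n,x,y,z in(('deg',47,143,169),('spray',49,305,173),('oil',53,425,163)):
    print(n,ray(K,T,(x+.5)/3.3-.5+90,(y+.5)/3.3-.5+110,z).round(1))
plan(425,280,230,jaw=65,vmax=36)"
```

```text
deg [584.1 297.2 169. ]
spray [494.2 286.2 173. ]
oil [431.5 281.9 163. ]
t=25.82 pos=[ 531.5 -291.   230.6] jaw=10.9 q6=-0.81 grip=75.8 F=[ 0.   0.5 -0. ] n=17
[0.0008, 0.0342, 0.0002, -3.18]
[0.0007, 0.0341, 0.0021, -3.18]
[0.0007, 0.0339, 0.004, -3.18]
[0.0006, 0.0337, 0.0059, -3.18]
[0.0005, 0.0333, 0.0077, -3.18]
[0.0004, 0.0328, 0.0096, -3.18]
[0.0004, 0.0322, 0.0114, -3.18]
[0.0003, 0.0315, 0.0131, -3.18]
[0.0002, 0.0308, 0.0149, -3.18]
[0.0001, 0.0299, 0.0166, -3.18]
[0.0001, 0.0289, 0.0182, -3.18]
[-0.0, 0.0279, 0.0198, -3.18]
[-0.0001, 0.0267, 0.0213, -3.18]
[-0.0001, 0.0255, 0.0227, -3.18]
[-0.0002, 0.0242, 0.0241, -3.18]
[-0.0003, 0.0228, 0.0254, -3.18]
[-0.0004, 0.0214, 0.0266, -3.18]
```

Request:
send_rows:
  commands:
    - [[0, 0.03, 0, -3.2, 0.064], [0, 0.034, 0.002, -3.2, 0.064], [0, 0.034, 0.004, -3.2, 0.064], [0, 0.0335, 0.006, -3.2, 0.064], [0, 0.0335, 0.0075, -3.2, 0.064], [0, 0.033, 0.0095, -3.2, 0.064], [0, 0.032, 0.0115, -3.2, 0.064], [0, 0.0315, 0.013, -3.2, 0.064], [0, 0.031, 0.015, -3.2, 0.064], [0, 0.03, 0.0165, -3.2, 0.064]]

```text
time: 26.65
tool_pos: [457.5, 49.2, 229.0]
tcp_rot: [2.014, 1.514, 2.777]
contact_force: [-0.0, 0.2, 0.5]
grip_width: 64.2
```

```bash
python3 -c "
from h import *
print(st()[1][:,0])
im,K,T=cap('scene');crop(im,290,90,410,200,6,'pics/s25.png')
for n,p in(('deg',[587,304,169]),('deg2',[584,297,169]),('spray',[498,291,173]),('spr2',[494,286,173]),('oil',[426.6,286,163]),('oil2',[431.5,282,163])): print(n,(proj(K,T,p)-[290,90]+.5)*6)
plan(427,282,230,jaw=65,vmax=36,slack=1)"
```

```text
[-0.05271058  0.02010196 -0.99840748]
deg [505.46300627 162.44000424]
deg2 [489.44925156 164.91022737]
spray [298.36729571 108.29498328]
spr2 [283.36837995 108.83598571]
oil [151.77800492  95.66157629]
oil2 [155.1219544  100.28596934]
t=26.70 pos=[455.7  54.6 229.2] jaw=44.1 q6=-0.84 grip=64.1 F=[-2.5  4.6 -0.2] n=8
[0.0008, 0.0229, 0.0172, -2.61]
[0.0007, 0.0221, 0.0182, -2.61]
[0.0006, 0.0212, 0.0192, -2.61]
[0.0006, 0.0203, 0.0202, -2.61]
[0.0005, 0.0194, 0.0211, -2.61]
[0.0004, 0.0184, 0.0219, -2.61]
[0.0003, 0.0174, 0.0228, -2.61]
[0.0003, 0.0164, 0.0235, -2.61]
```

View pics/s25.png

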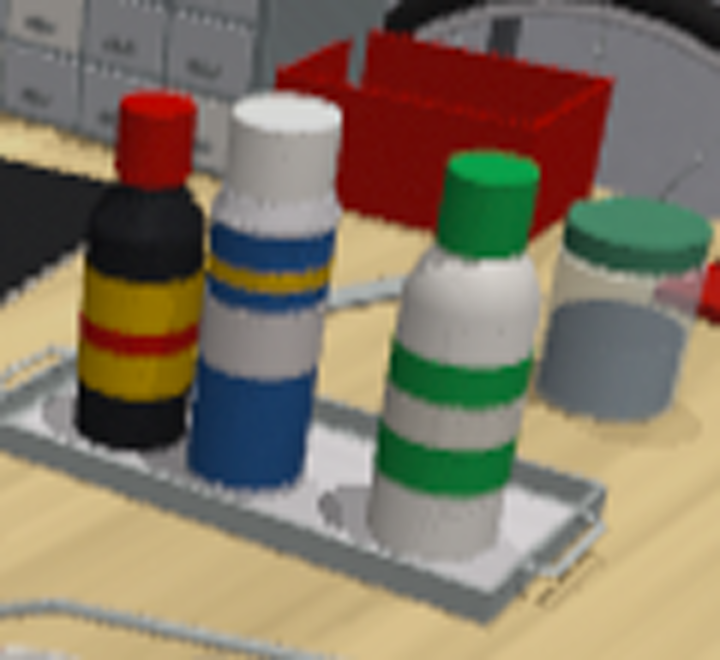

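Request:
send_rows:
  commands:
    - [[0, 0.023, 0.017, -2.6, 0.064], [0, 0.022, 0.018, -2.6, 0.064], [0, 0.021, 0.019, -2.6, 0.064], [0, 0.02, 0.02, -2.6, 0.064], [0, 0.0195, 0.021, -2.6, 0.064], [0, 0.0185, 0.022, -2.6, 0.064], [0, 0.0175, 0.023, -2.6, 0.064], [0, 0.01, 0.013, -2.6, 0.064]]

```text
time: 27.37
tool_pos: [419.3, 277.1, 229.1]
tcp_rot: [1.714, 1.499, 2.862]
contact_force: [0.1, -0.5, 0.2]
grip_width: 64.2
```

```bash
python3 -c "
from h import *
print(st()[1][:,0])
im,K,T=cap('scene');crop(im,270,50,410,170,5,'pics/s26.png')
im,K,T=cap('top');crop(im,60,150,200,290,4,'pics/t26.png')
go(430,283,135,jaw=65)"
```

```text
[-0.0687316   0.01976364 -0.9974394 ]
t=27.47 pos=[419.1 276.8 228.9] jawang=65.8 q6=-0.76 grip=63.9 shift(tool mm)=[ 93.1 -14.   11.1] turn=0.8
```

View pics/s26.png

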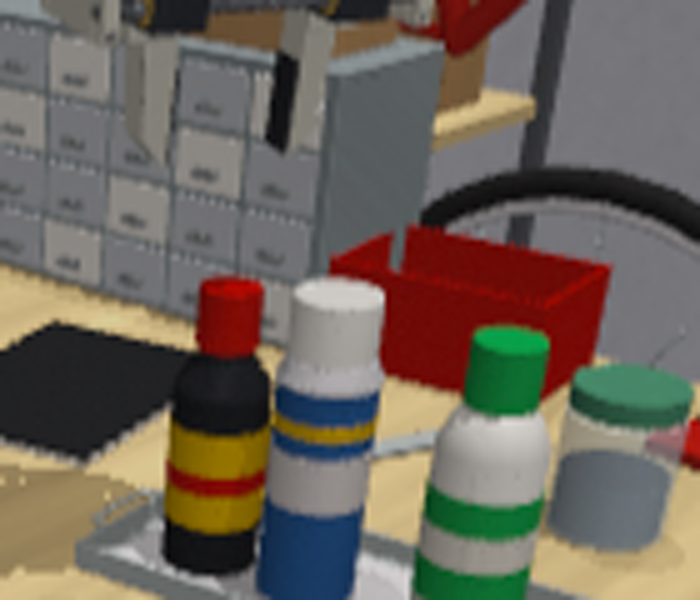

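View pics/t26.png

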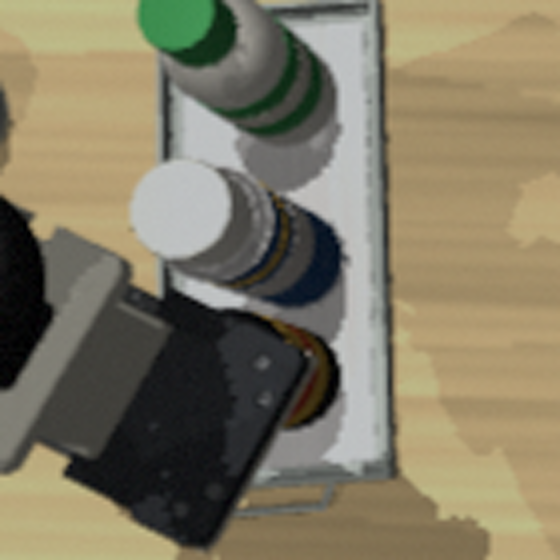

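Request:
send_rows:
  commands:
    - [[0.005, -0.007, 0.005, 0, 0.064], [0.02, -0.004, 0.004, 0, 0.064], [0.02, -0.001, 0.001, 0, 0.064], [0.015, -0.001, 0, 0, 0.064], [0, 0, 0, 0, 0.064]]

```text
time: 27.88
tool_pos: [433.7, 277.9, 163.0]
tcp_rot: [1.761, 1.499, 2.903]
contact_force: [-1.3, -0.4, -0.6]
grip_width: 63.9
```

```bash
python3 -c "
from h import *
print(st()[1][:,0])
im,K,T=cap('scene');crop(im,270,50,410,170,5,'pics/s27.png')
go(430,282,138,jaw=65)"
```

```text
[-0.06986608  0.01698773 -0.99741172]
t=27.93 pos=[434.2 278.  164.3] jawang=65.4 q6=-0.77 grip=63.8 shift(tool mm)=[26.6  3.6  2.2] turn=0.4
```

View pics/s27.png

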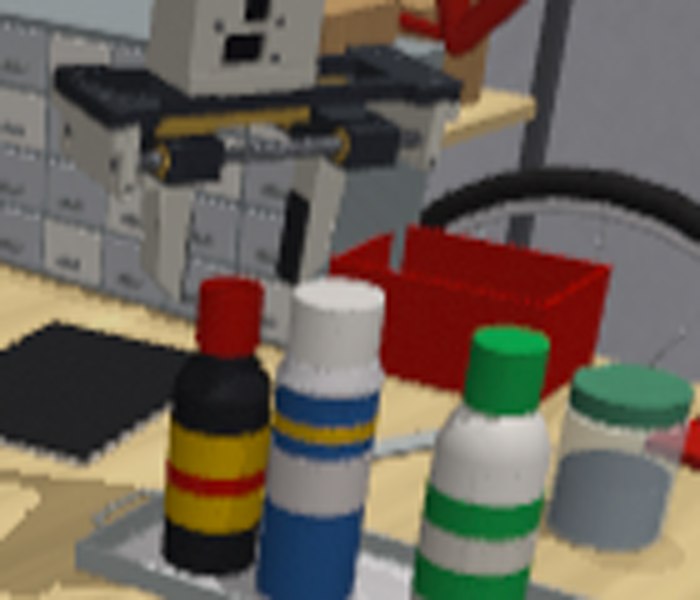

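Request:
send_rows:
  commands:
    - [[0.01, 0.003, 0.002, 0, 0.064], [0.01, 0.001, 0, 0, 0.064], [0.005, 0, 0, 0, 0.05], [0.001, 0, 0, 0, 0.03], [0, 0, 0, 0, 0.02], [0, 0, 0, 0, 0.02], [0, 0, 0, 0, 0.02]]

```text
time: 28.52
tool_pos: [431.8, 281.0, 138.4]
tcp_rot: [1.72, 1.503, 2.858]
contact_force: [-0.4, 0.5, 0.7]
grip_width: 35.4
```

```bash
python3 -c "
from h import *
print(st()[1][:,0])
im,K,T=cap('scene');crop(im,270,50,410,170,5,'pics/s28.png')
go(430,282,138,jaw=65)"
```

```text
[-0.06489334  0.01892479 -0.99771274]
t=28.57 pos=[431.8 281.  138.4] jawang=65.2 q6=-0.76 grip=33.5 shift(tool mm)=[0.5 2.  0.1] turn=0.2
```

View pics/s28.png

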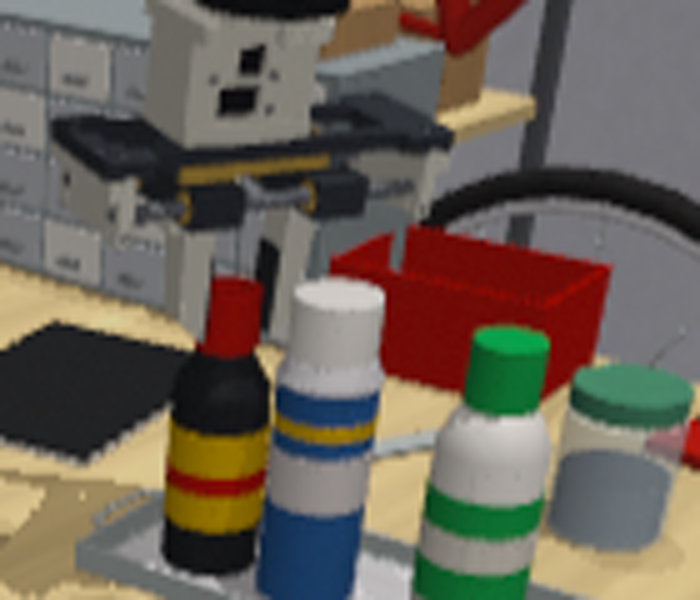

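Request:
send_rows:
  commands:
    - [[-0.015, 0, 0, 0, 0.02], [-0.03, 0, 0, 0, 0.02], [-0.035, 0, 0, 0, 0.02], [-0.035, 0, 0, 0, 0.02], [-0.015, 0, 0, 0, 0.02]]

```text
time: 28.98
tool_pos: [436.8, 277.1, 267.5]
tcp_rot: [1.847, 1.491, 2.985]
contact_force: [1.0, 0.0, -3.0]
grip_width: 33.3
```

```bash
python3 -c "
from h import *
print(st()[1][:,0],st()[0]['contact_force'])
plan(609,-98,270,jaw=65,vmax=33,slack=0)"
```

```text
[-0.07881133  0.01244054 -0.99681192] [ 0.99677935  0.02982775 -2.98337959]
t=28.98 pos=[436.8 277.1 267.5] jaw=65.2 q6=-0.75 grip=33.3 F=[ 1.  0. -3.] n=13
[-0.0016, -0.0241, -0.0207, 0.02]
[-0.0016, -0.0241, -0.0206, 0.02]
[-0.0016, -0.0241, -0.0206, 0.02]
[-0.0016, -0.0241, -0.0206, 0.02]
[-0.0016, -0.0241, -0.0206, 0.02]
[-0.0016, -0.0241, -0.0206, 0.02]
[-0.0016, -0.0241, -0.0206, 0.02]
[-0.0016, -0.0241, -0.0206, 0.02]
[-0.0016, -0.0241, -0.0206, 0.02]
[-0.0016, -0.0241, -0.0206, 0.02]
[-0.0016, -0.0241, -0.0206, 0.02]
[-0.0016, -0.0241, -0.0206, 0.02]
[-0.0016, -0.0241, -0.0206, 0.02]
```

Request:
send_rows:
  commands:
    - [[-0.001, -0.017, -0.014, 0, 0.02], [-0.0015, -0.024, -0.0205, 0, 0.02], [-0.0015, -0.024, -0.0205, 0, 0.02], [-0.0015, -0.024, -0.0205, 0, 0.02], [-0.0015, -0.024, -0.0205, 0, 0.02], [-0.0015, -0.024, -0.0205, 0, 0.02], [-0.0015, -0.024, -0.0205, 0, 0.02], [-0.0015, -0.024, -0.0205, 0, 0.02], [-0.0015, -0.024, -0.0205, 0, 0.02], [-0.0015, -0.024, -0.0205, 0, 0.02]]

```text
time: 29.82
tool_pos: [569.4, -5.3, 273.4]
tcp_rot: [1.749, 1.496, 2.9]
contact_force: [-0.3, 1.5, -3.0]
grip_width: 33.3
```

```bash
python3 -c "
from h import *
print(st()[1][:,0],st()[0]['contact_force'])
plan(609,-98,265,jaw=65,vmax=33,slack=1)"
```

```text
[-0.07251967  0.01789841 -0.99720637] [-0.29618765  1.52328822 -2.98687903]
t=29.82 pos=[569.4  -5.3 273.4] jaw=65.9 q6=-1.30 grip=33.3 F=[-0.3  1.5 -3. ] n=5
[0.0008, -0.0149, -0.0137, 0.19]
[0.0008, -0.0149, -0.0136, 0.19]
[0.0008, -0.015, -0.0136, 0.19]
[0.0007, -0.015, -0.0135, 0.19]
[0.0007, -0.0151, -0.0135, 0.19]
```

Request:
send_rows:
  commands:
    - [[0, -0.016, -0.015, 0, 0.02], [0, -0.015, -0.0135, 0, 0.02], [0, -0.015, -0.0135, 0, 0.02], [0, -0.012, -0.01, 0, 0.02], [0, -0.007, -0.006, 0, 0.02]]

```text
time: 30.23
tool_pos: [606.4, -94.5, 266.4]
tcp_rot: [1.772, 1.492, 2.916]
contact_force: [-1.1, -0.1, -4.1]
grip_width: 33.7
```

```bash
python3 -c "
from h import *
print(st()[1][:,0],st()[0]['contact_force'])
go(609,-98,142,jaw=65)"
```

```text
[-0.07625187  0.01747761 -0.9969354 ] [-1.08348246 -0.07412095 -4.14461858]
t=30.23 pos=[606.4 -94.5 266.4] jawang=65.6 q6=-1.42 grip=33.7 shift(tool mm)=[123.8 -13.3  -0.2] turn=0.6
```

Request:
send_rows:
  commands:
    - [[0.02, -0.003, 0, 0, 0.02], [0.03, -0.003, 0, 0, 0.02], [0.03, -0.003, 0, 0, 0.02], [0.02, -0.002, 0, 0, 0.02], [0.008, -0.001, 0, 0, 0.02]]

```text
time: 30.65
tool_pos: [611.1, -100.2, 155.6]
tcp_rot: [1.775, 1.498, 2.917]
contact_force: [-0.9, 1.2, -3.1]
grip_width: 33.0
```

```bash
python3 -c "
from h import *
print(st()[1][:,0],st()[0]['contact_force'])
go(609,-98,142,jaw=65)
im,K,T=cap('scene');crop(im,190,110,365,295,4,'pics/s29.png')"
```

```text
[-0.07085343  0.01617274 -0.99735562] [-0.91457745  1.15237881 -3.12357248]
t=30.65 pos=[ 611.1 -100.2  155.6] jawang=65.5 q6=-1.42 grip=33.0 shift(tool mm)=[13.8  1.8  1.4] turn=0.5
```

View pics/s29.png

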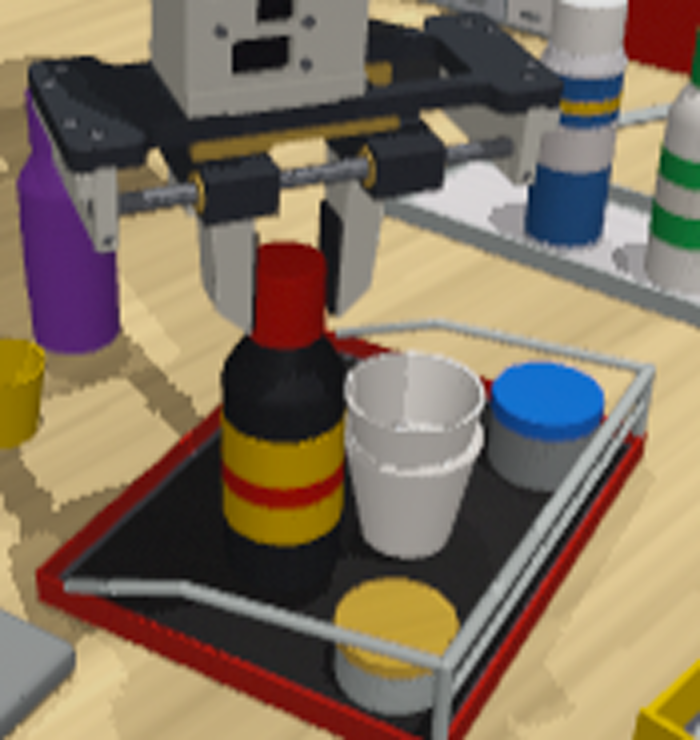

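Request:
send_rows:
  commands:
    - [[0.005, 0, 0, 0, 0.02], [0.004, 0, 0, 0, 0.02], [0.002, 0, 0, 0, 0.02]]

```text
time: 30.95
tool_pos: [610.9, -99.3, 145.2]
tcp_rot: [1.773, 1.499, 2.916]
contact_force: [-0.9, 1.3, -2.4]
grip_width: 33.4
```

```bash
python3 -c "
from h import *
print(st()[1][:,0],st()[0]['contact_force'])
go(609,-98,142,jaw=65)
im,K,T=cap('scene');crop(im,190,135,365,295,4.5,'pics/s30.png')"
```

```text
[-0.07031794  0.01612443 -0.9973943 ] [-0.90302424  1.31972569 -2.39698982]
t=30.95 pos=[610.9 -99.3 145.2] jawang=65.5 q6=-1.42 grip=33.4 shift(tool mm)=[3.4 2.  0.5] turn=0.5
```

View pics/s30.png

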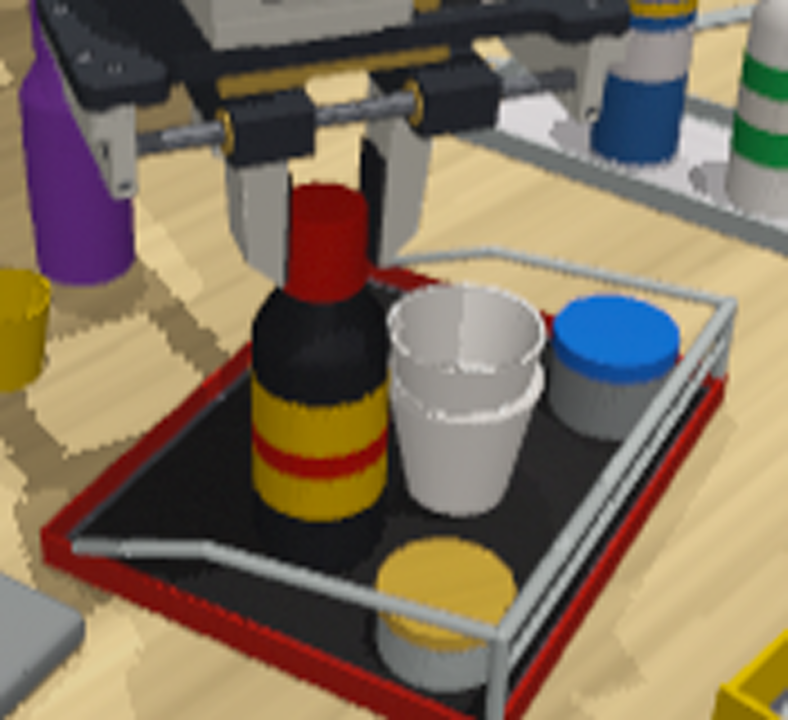

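The body edges (253–388) match the original picture and it is only a few mm high. Lowering.

Request:
send_rows:
  commands:
    - [[0.003, 0, 0, 0, 0.02], [0.003, 0, 0, 0, 0.02]]

```text
time: 31.17
tool_pos: [611.5, -99.3, 141.4]
tcp_rot: [1.776, 1.503, 2.919]
contact_force: [-2.7, 1.4, 18.2]
grip_width: 33.4
```

```bash
python3 -c "
from h import *
print(st()[1][:,0],st()[0]['contact_force'])
go(609,-98,142,jaw=65)"
```

```text
[-0.06633342  0.01500977 -0.99768461] [-2.70029569  1.39518518 18.20678423]
t=31.17 pos=[611.5 -99.3 141.4] jawang=65.5 q6=-1.42 grip=33.4 shift(tool mm)=[-0.4  2.8  0.1] turn=0.5
```

Request:
send_rows:
  commands:
    - [[0, 0, 0, 0, 0.045], [0, 0, 0, 0, 0.06], [-0.01, 0, 0, 0, 0.064], [-0.03, 0, 0, 0, 0.064], [-0.04, 0, 0, 0, 0.07], [-0.03, 0, 0, 0, 0.072]]

```text
time: 31.67
tool_pos: [616.8, -100.3, 253.0]
tcp_rot: [1.769, 1.495, 2.912]
contact_force: [1.0, -0.4, 1.1]
grip_width: 68.1
```

```bash
python3 -c "
from h import *
print(st()[1][:,0],st()[0]['contact_force'])
im,K,T=cap('scene');crop(im,190,135,365,295,4.5,'pics/s31.png')
plan(494,286,245,jaw=65,vmax=36)"
```

```text
[-0.07377059  0.01724866 -0.99712606] [ 0.95896983 -0.44911394  1.06150556]
t=31.72 pos=[ 619.  -101.   259.5] jaw=65.5 q6=-1.42 grip=70.4 F=[ 0.1 -0.2  4.4] n=12
[0.0023, 0.0227, 0.025, 0.04]
[0.0023, 0.0228, 0.025, 0.04]
[0.0023, 0.0228, 0.025, 0.04]
[0.0023, 0.0228, 0.025, 0.04]
[0.0023, 0.0228, 0.025, 0.04]
[0.0023, 0.0228, 0.025, 0.04]
[0.0023, 0.0229, 0.0249, 0.04]
[0.0023, 0.0229, 0.0249, 0.04]
[0.0023, 0.0229, 0.0249, 0.04]
[0.0023, 0.0229, 0.0249, 0.04]
[0.0023, 0.0229, 0.0249, 0.04]
[0.0023, 0.023, 0.0249, 0.04]
```

View pics/s31.png

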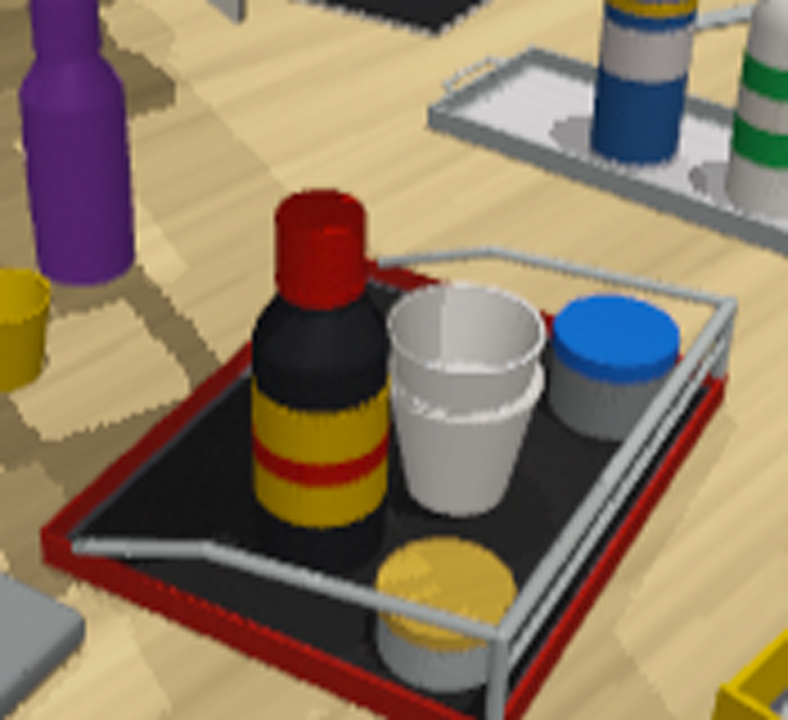

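Request:
send_rows:
  commands:
    - [[-0.04, 0, 0, 0, 0.072], [0.04, 0, 0, 0, 0.072], [-0.04, 0, 0, 0, 0.072], [0.04, 0, 0, 0, 0.072]]

```text
time: 32.05
tool_pos: [605.5, -97.0, 255.6]
tcp_rot: [1.757, 1.472, 2.901]
contact_force: [2.0, -0.1, 4.9]
grip_width: 72.2
```

```bash
python3 -c "
from h import *
print(st()[1][:,0],st()[0]['contact_force'])
plan(494,286,245,jaw=65,vmax=36)"
```

```text
[-0.09589397  0.02356845 -0.99511249] [ 1.98374196 -0.13605453  4.86803303]
t=32.05 pos=[605.5 -97.  255.6] jaw=65.6 q6=-1.42 grip=72.2 F=[ 2.  -0.1  4.9] n=12
[0.0025, 0.0215, 0.0252, 0.05]
[0.0025, 0.0215, 0.0252, 0.05]
[0.0025, 0.0216, 0.0252, 0.05]
[0.0025, 0.0216, 0.0252, 0.05]
[0.0025, 0.0216, 0.0252, 0.05]
[0.0025, 0.0216, 0.0251, 0.05]
[0.0025, 0.0216, 0.0251, 0.05]
[0.0025, 0.0217, 0.0251, 0.05]
[0.0025, 0.0217, 0.0251, 0.05]
[0.0025, 0.0217, 0.0251, 0.05]
[0.0025, 0.0217, 0.025, 0.05]
[0.0025, 0.0217, 0.025, 0.05]
```

Request:
send_rows:
  commands:
    - [[0, 0.036, -0.017, 0, 0.072], [0, -0.036, 0.017, 0, 0.072], [0, 0.036, -0.017, 0, 0.072], [0, -0.036, 0.017, 0, 0.072]]

```text
time: 32.38
tool_pos: [574.2, -86.7, 202.3]
tcp_rot: [1.732, 1.312, 2.875]
contact_force: [-0.7, -0.3, -1.0]
grip_width: 72.1
```

```bash
python3 -c "
from h import *
print(st()[1][:,0],st()[0]['contact_force'],st()[0]['tool_pos'])"
```

```text
[-0.24717695  0.06749036 -0.9666171 ] [-0.72333849 -0.28305704 -0.96440786] [574.17659923 -86.72989919 202.30552421]
```

Request:
send_rows:
  commands:
    - [[-0.03, 0, 0, 0, 0.072], [-0.03, 0, 0, 0, 0.072], [-0.015, 0, 0, 0, 0.072]]

```text
time: 32.63
tool_pos: [587.4, -89.5, 244.3]
tcp_rot: [1.727, 1.245, 2.87]
contact_force: [-0.0, 0.1, -0.0]
grip_width: 71.4
```

```bash
python3 -c "
from h import *
print(st()[1][:,0],st()[0]['contact_force'],st()[0]['tool_pos'])"
```

```text
[-0.30856389  0.08576501 -0.94732924] [-0.02617273  0.06653401 -0.016407  ] [587.38320308 -89.48427191 244.34516896]
```

Request:
send_rows:
  commands:
    - [[0, -0.036, 0.017, 0, 0.072], [0, 0.036, -0.017, 0, 0.072]]

```text
time: 32.8
tool_pos: [605.0, -93.1, 213.3]
tcp_rot: [1.724, 1.216, 2.868]
contact_force: [4.5, -2.2, -16.3]
grip_width: 72.1
```

```bash
python3 -c "
from h import *
print(st()[1][:,0],st()[0]['contact_force'],st()[0]['tool_pos'])"
```

```text
[-0.33412257  0.09382826 -0.93784773] [  4.52897078  -2.17572771 -16.31942985] [605.01893312 -93.06284879 213.30454721]
```

Request:
send_rows:
  commands:
    - [[-0.01, 0, 0, 0, 0.072], [-0.01, 0, 0, 0, 0.072]]

```text
time: 32.97
tool_pos: [592.8, -90.5, 193.3]
tcp_rot: [1.725, 1.12, 2.868]
contact_force: [2.1, 0.1, 2.0]
grip_width: 72.0
```

```bash
python3 -c "
from h import *
print(st()[1][:,0],st()[0]['joint_positions'],st()[0]['tool_pos'])"
```

```text
[-0.41958481  0.1175227  -0.90007611] [-0.27801942  0.80027975  0.90189376 -0.00226017  1.8902658  -1.42175076] [592.80347239 -90.45170595 193.34750448]
```

Request:
send_rows:
  commands:
    - [[0, 0, 0, 0, 0.072], [0, 0, 0, 0, 0.072]]

```text
time: 33.13
tool_pos: [591.4, -90.3, 186.3]
tcp_rot: [1.725, 1.106, 2.868]
contact_force: [0.1, 0.4, 0.5]
grip_width: 72.0
```

```bash
python3 -c "
from h import *
print(st()[1][:,0],st()[0]['joint_positions'],st()[0]['tool_pos'])"
```

```text
[-0.43191383  0.12114818 -0.89374133] [-0.27836596  0.81168354  0.90362866 -0.00231682  1.89145373 -1.42176038] [591.43932397 -90.29374548 186.3414852 ]
```

The shaking made the tilt far worse (about 25°). The oil is untouched, since the tips stayed above 186 mm. I'll rise clear and find out which motion brings the tilt back.

```bash
python3 -c "
from h import *
go(540,-60,330)"
```

```text
t=33.13 pos=[591.4 -90.3 186.3] jawang=66.4 q6=-1.42 grip=72.0 shift(tool mm)=[-102.5  117.    -2.7]
```

Request:
send_rows:
  commands:
    - [[-0.02, 0.01, 0, 0, 0.072], [-0.02, 0.02, 0, 0, 0.072], [-0.02, 0.02, 0, 0, 0.072], [-0.02, 0.02, 0, 0, 0.072], [-0.02, 0.02, 0, 0, 0.072], [-0.01, 0.01, 0, 0, 0.072]]

```text
time: 33.63
tool_pos: [557.5, -64.7, 349.5]
tcp_rot: [1.724, 1.144, 2.866]
contact_force: [-0.1, 0.0, 0.9]
grip_width: 72.1
```

```bash
cat >> h.py <<'E'
def s():
    o,R=st();q=o['joint_positions'];print(f"t={o['time']:.2f}",R[:,0].round(3),'q',q.round(3),'T',round(q[1]+q[2]+q[4]-np.pi,4),'pos',o['tool_pos'].round(1),'dq',o['dq'].round(2))
E
python3 -c "
from h import *
s()"
```

```text
t=33.63 [-0.399  0.113 -0.91 ] q [-0.257  0.647  0.77   0.009  2.152 -1.395] T 0.4269 pos [557.5 -64.7 349.5] dq [ 0.03 -0.21 -0.2   0.01  0.29  0.04]
```

Request:
send_rows:
  commands:
    - [[0.006, 0, 0, 0, 0.072], [0.006, 0, 0, 0, 0.072], [0.006, 0, 0, 0, 0.072], [0.006, 0, 0, 0, 0.072], [0.006, 0, 0, 0, 0.072], [0.006, 0, 0, 0, 0.072]]

```text
time: 34.13
tool_pos: [543.3, -60.3, 330.7]
tcp_rot: [1.722, 1.186, 2.865]
contact_force: [1.0, 1.1, 0.1]
grip_width: 72.0
```

```bash
python3 -c "
from h import *
s()"
```

```text
t=34.13 [-0.361  0.103 -0.927] q [-0.256  0.583  0.919  0.009  2.025 -1.396] T 0.3851 pos [543.3 -60.3 330.7] dq [-0.   -0.07  0.32  0.   -0.26 -0.  ]
```

Request:
send_rows:
  commands:
    - [[-0.04, 0, 0, 0, 0.072], [0, 0, 0, 0, 0.072]]

```text
time: 34.3
tool_pos: [548.6, -62.2, 358.3]
tcp_rot: [1.724, 1.151, 2.866]
contact_force: [1.1, -0.3, 3.2]
grip_width: 71.9
```

```bash
python3 -c "
from h import *
s()"
```

```text
t=34.30 [-0.392  0.111 -0.913] q [-0.256  0.619  0.794  0.009  2.148 -1.396] T 0.4198 pos [548.6 -62.2 358.3] dq [ 0.01 -0.    0.7   0.   -0.18 -0.  ]
```

Request:
send_rows:
  commands:
    - [[0.04, 0, 0, 0, 0.072], [0, 0, 0, 0, 0.072]]

```text
time: 34.47
tool_pos: [526.6, -56.5, 313.1]
tcp_rot: [1.725, 1.13, 2.867]
contact_force: [-1.5, -0.0, -4.1]
grip_width: 71.8
```

```bash
python3 -c "
from h import *
s()"
```

```text
t=34.47 [-0.411  0.116 -0.904] q [-0.256  0.585  0.98   0.009  2.018 -1.397] T 0.4408 pos [526.6 -56.5 313.1] dq [-0.01  0.05 -0.42  0.    0.13  0.  ]
```

Request:
send_rows:
  commands:
    - [[0, -0.036, 0.017, 0, 0.072], [0, 0, 0, 0, 0.072]]

```text
time: 34.63
tool_pos: [561.2, -54.8, 289.3]
tcp_rot: [1.726, 1.113, 2.867]
contact_force: [1.0, -1.4, -4.7]
grip_width: 72.1
```

```bash
python3 -c "
from h import *
s()"
```

```text
t=34.63 [-0.426  0.12  -0.897] q [-0.242  0.68   0.878  0.016  2.041 -1.378] T 0.458 pos [561.2 -54.8 289.3] dq [-0.03 -0.22  0.13 -0.03  0.05 -0.02]
```

Request:
send_rows:
  commands:
    - [[0, 0.036, -0.017, 0, 0.072], [0, 0, 0, 0, 0.072]]

```text
time: 34.8
tool_pos: [525.2, -56.5, 299.2]
tcp_rot: [1.727, 1.097, 2.869]
contact_force: [-0.5, 0.4, 1.5]
grip_width: 72.1
```

```bash
python3 -c "
from h import *
s()"
```

```text
t=34.80 [-0.439  0.123 -0.89 ] q [-0.257  0.608  0.989  0.008  2.019 -1.397] T 0.4735 pos [525.2 -56.5 299.2] dq [ 0.02  0.2  -0.19  0.03 -0.04  0.02]
```

Request:
send_rows:
  commands:
    - [[-0.006, 0, 0, 0, 0.072], [-0.006, 0, 0, 0, 0.072], [-0.006, 0, 0, 0, 0.072], [-0.006, 0, 0, 0, 0.072], [-0.006, 0, 0, 0, 0.072], [-0.006, 0, 0, 0, 0.072]]

```text
time: 35.3
tool_pos: [546.2, -62.6, 339.0]
tcp_rot: [1.726, 1.112, 2.867]
contact_force: [0.5, 0.3, 1.0]
grip_width: 72.0
```

```bash
python3 -c "
from h import *
s()"
```

```text
t=35.30 [-0.426  0.12  -0.897] q [-0.258  0.64   0.821  0.009  2.139 -1.396] T 0.4584 pos [546.2 -62.6 339. ] dq [ 0.    0.07 -0.38  0.    0.25  0.  ]
```

Request:
send_rows:
  commands:
    - [[0, 0, 0, 0, 0.072], [0, 0, 0, 0, 0.072], [0, 0, 0, 0, 0.072], [0, 0, 0, 0, 0.072], [0, 0, 0, 0, 0.072], [0, 0, 0, 0, 0.072]]

```text
time: 35.8
tool_pos: [549.4, -63.4, 343.7]
tcp_rot: [1.726, 1.126, 2.866]
contact_force: [-0.4, -0.1, -0.1]
grip_width: 71.8
```

```bash
python3 -c "
from h import *
s()"
```

```text
t=35.80 [-0.414  0.117 -0.903] q [-0.258  0.639  0.806  0.009  2.142 -1.395] T 0.4449 pos [549.4 -63.4 343.7] dq [ 0. -0.  0. -0.  0. -0.]
```

Request:
send_rows:
  commands:
    - [[0.006, 0, 0, 0, 0.072], [0.006, 0, 0, 0, 0.072], [0.006, 0, 0, 0, 0.072], [0.006, 0, 0, 0, 0.072], [0.006, 0, 0, 0, 0.072], [0.006, 0, 0, 0, 0.072]]

```text
time: 36.3
tool_pos: [533.4, -58.8, 309.2]
tcp_rot: [1.726, 1.126, 2.866]
contact_force: [-0.1, -0.5, -0.4]
grip_width: 72.1
```

```bash
python3 -c "
from h import *
s()"
```

```text
t=36.30 [-0.414  0.117 -0.903] q [-0.257  0.605  0.957  0.009  2.025 -1.396] T 0.4451 pos [533.4 -58.8 309.2] dq [ 0.   -0.06  0.29 -0.   -0.23 -0.  ]
```

Request:
send_rows:
  commands:
    - [[0, -0.006, 0.003, 0, 0.072], [0, -0.006, 0.003, 0, 0.072], [0, -0.006, 0.003, 0, 0.072], [0, -0.006, 0.003, 0, 0.072], [0, -0.006, 0.003, 0, 0.072], [0, -0.006, 0.003, 0, 0.072]]

```text
time: 36.8
tool_pos: [572.6, -56.1, 290.8]
tcp_rot: [1.725, 1.125, 2.866]
contact_force: [0.1, -0.6, 0.4]
grip_width: 72.1
```

```bash
python3 -c "
from h import *
s()"
```

```text
t=36.80 [-0.415  0.117 -0.902] q [-0.239  0.699  0.835  0.018  2.053 -1.375] T 0.4457 pos [572.6 -56.1 290.8] dq [ 0.04  0.21 -0.28  0.02  0.07  0.04]
```

Request:
send_rows:
  commands:
    - [[0, 0.006, -0.003, 0, 0.072], [0, 0.006, -0.003, 0, 0.072], [0, 0.006, -0.003, 0, 0.072], [0, 0.006, -0.003, 0, 0.072], [0, 0.006, -0.003, 0, 0.072], [0, 0.006, -0.003, 0, 0.072]]

```text
time: 37.3
tool_pos: [534.0, -58.5, 306.7]
tcp_rot: [1.726, 1.122, 2.867]
contact_force: [-0.5, 0.1, 0.7]
grip_width: 72.0
```

```bash
python3 -c "
from h import *
s()"
```

```text
t=37.30 [-0.418  0.118 -0.901] q [-0.256  0.609  0.958  0.009  2.024 -1.396] T 0.4486 pos [534.  -58.5 306.7] dq [-0.04 -0.21  0.24 -0.02 -0.05 -0.04]
```

Request:
send_rows:
  commands:
    - [[-0.005, 0, 0, 0, 0.072], [-0.012, 0, 0, 0, 0.072], [-0.02, 0, 0, 0, 0.072], [-0.03, 0, 0, 0, 0.072], [0, 0, 0, 0, 0.072], [0, 0, 0, 0, 0.072]]

```text
time: 37.8
tool_pos: [560.0, -67.0, 375.6]
tcp_rot: [1.726, 1.129, 2.865]
contact_force: [0.1, 0.9, -1.2]
grip_width: 71.8
```

```bash
python3 -c "
from h import *
s()"
```

```text
t=37.80 [-0.412  0.117 -0.904] q [-0.259  0.671  0.664  0.009  2.249 -1.395] T 0.4421 pos [560.  -67.  375.6] dq [-0.01 -0.01 -0.11 -0.    0.05  0.  ]
```

Request:
send_rows:
  commands:
    - [[0.005, 0, 0, 0, 0.072], [0.012, 0, 0, 0, 0.072], [0.02, 0, 0, 0, 0.072], [0.03, 0, 0, 0, 0.072], [0, 0, 0, 0, 0.072], [0, 0, 0, 0, 0.072]]

```text
time: 38.3
tool_pos: [526.1, -57.6, 308.5]
tcp_rot: [1.726, 1.119, 2.866]
contact_force: [-0.6, -0.3, 1.0]
grip_width: 72.1
```

```bash
python3 -c "
from h import *
s()"
```

```text
t=38.30 [-0.42   0.119 -0.9  ] q [-0.259  0.593  0.982  0.008  2.018 -1.396] T 0.4518 pos [526.1 -57.6 308.5] dq [ 0.    0.    0.15  0.   -0.04 -0.  ]
```

Request:
send_rows:
  commands:
    - [[0, 0, 0, 0, 0.072], [0, 0, 0, 0, 0.072], [0, 0, 0, 0, 0.072], [0, 0, 0, 0, 0.072], [0, 0, 0, 0, 0.072], [0, 0, 0, 0, 0.072]]

```text
time: 38.8
tool_pos: [530.8, -58.9, 313.6]
tcp_rot: [1.725, 1.132, 2.865]
contact_force: [-0.5, 0.8, -0.3]
grip_width: 72.0
```

```bash
python3 -c "
from h import *
s()"
```

```text
t=38.80 [-0.409  0.116 -0.905] q [-0.259  0.593  0.963  0.008  2.024 -1.396] T 0.4387 pos [530.8 -58.9 313.6] dq [ 0.    0.   -0.02 -0.    0.    0.  ]
```

```bash
python3 -c "
from h import *
plan(440,180,300,vmax=20)" | head -3
```

```text
t=38.80 pos=[530.8 -58.9 313.6] jaw=66.1 q6=-1.40 grip=72.0 F=[-0.5  0.8 -0.3] n=13
[0.0059, 0.0125, 0.014, -0.0]
[0.0059, 0.0125, 0.014, -0.0]
```

Request:
send_rows:
  commands:
    - [[0.003, 0.005, 0.006, 0, 0.072], [0.006, 0.01, 0.011, 0, 0.072], [0.006, 0.0125, 0.014, 0, 0.072], [0.006, 0.015, 0.017, 0, 0.072], [0.006, 0.015, 0.017, 0, 0.072], [0.006, 0.015, 0.017, 0, 0.072], [0.006, 0.015, 0.017, 0, 0.072], [0.006, 0.015, 0.017, 0, 0.072], [0.006, 0.0125, 0.014, 0, 0.072], [0.006, 0.0125, 0.014, 0, 0.072]]

```text
time: 39.63
tool_pos: [458.4, 137.5, 305.5]
tcp_rot: [1.724, 1.135, 2.857]
contact_force: [0.1, 0.2, 0.3]
grip_width: 72.2
```

Request:
send_rows:
  commands:
    - [[0.004, 0.01, 0.012, 0, 0.072], [0.003, 0.005, 0.006, 0, 0.072], [0, 0.003, 0.003, 0, 0.072], [0, 0, 0, 0, 0.072]]

```text
time: 39.97
tool_pos: [446.1, 170.4, 306.1]
tcp_rot: [1.721, 1.135, 2.86]
contact_force: [0.6, -0.5, -0.8]
grip_width: 71.9
```

```bash
python3 -c "
from h import *
s()"
```

```text
t=39.97 [-0.406  0.117 -0.906] q [ 0.098  0.435  1.246  0.164  1.866 -1.025] T 0.4047 pos [446.1 170.4 306.1] dq [ 0.   -0.    0.01 -0.01 -0.01 -0.01]
```

Request:
send_rows:
  commands:
    - [[0, 0, 0, 0, 0.072], [0, 0, 0, 0, 0.072], [0, 0, 0, 0, 0.072], [0, 0, 0, 0, 0.072], [0, 0, 0, 0, 0.072], [0, 0, 0, 0, 0.072]]

```text
time: 40.47
tool_pos: [447.6, 167.5, 305.9]
tcp_rot: [1.724, 1.135, 2.858]
contact_force: [0.4, 0.4, 0.1]
grip_width: 71.5
```

```bash
python3 -c "
from h import *
s()"
```

```text
t=40.47 [-0.405  0.118 -0.907] q [ 0.092  0.436  1.244  0.162  1.866 -1.027] T 0.4046 pos [447.6 167.5 305.9] dq [-0.01  0.01 -0.    0.    0.   -0.  ]
```

```bash
python3 -c "
from h import *
plan(700,-190,345,vmax=30)" | head -4
```

```text
t=40.47 pos=[447.6 167.5 305.9] jaw=65.8 q6=-1.03 grip=71.5 F=[0.4 0.4 0.1] n=15
[-0.012, -0.0221, -0.015, -0.0]
[-0.012, -0.0221, -0.015, -0.0]
[-0.012, -0.0221, -0.015, -0.0]
```

Request:
send_rows:
  commands:
    - [[-0.005, -0.009, -0.006, 0, 0.072], [-0.01, -0.017, -0.012, 0, 0.072], [-0.012, -0.022, -0.015, 0, 0.072], [-0.012, -0.022, -0.015, 0, 0.072], [-0.012, -0.022, -0.015, 0, 0.072], [-0.012, -0.022, -0.015, 0, 0.072], [-0.012, -0.022, -0.015, 0, 0.072], [-0.012, -0.022, -0.015, 0, 0.072], [-0.012, -0.022, -0.015, 0, 0.072], [-0.012, -0.022, -0.015, 0, 0.072]]

```text
time: 41.3
tool_pos: [607.0, -64.6, 333.3]
tcp_rot: [1.723, 1.135, 2.861]
contact_force: [1.3, 0.1, 0.7]
grip_width: 71.7
```

```bash
python3 -c "
from h import *
s();plan(700,-190,345,vmax=30)" | head -4
```

```text
t=41.30 [-0.405  0.117 -0.907] q [-0.24   0.788  0.552  0.021  2.237 -1.369] T 0.4349 pos [607.  -64.6 333.3] dq [-0.35  0.74 -1.51 -0.16  0.77 -0.39]
t=41.30 pos=[607.  -64.6 333.3] jaw=66.0 q6=-1.37 grip=71.7 F=[1.3 0.1 0.7] n=6
[-0.0105, -0.0201, -0.0129, -0.0]
[-0.0105, -0.0201, -0.0129, -0.0]
```

Request:
send_rows:
  commands:
    - [[-0.006, -0.012, -0.007, 0, 0.072], [-0.003, -0.006, -0.004, 0, 0.072], [-0.003, -0.006, -0.004, 0, 0.072], [-0.003, -0.006, -0.004, 0, 0.072]]

```text
time: 41.63
tool_pos: [632.4, -107.3, 332.2]
tcp_rot: [1.727, 1.134, 2.855]
contact_force: [0.2, 0.1, -0.1]
grip_width: 72.3
```

```bash
python3 -c "
from h import *
s();plan(800,-225,345,vmax=7)" | head -4
```

```text
t=41.63 [-0.406  0.12  -0.906] q [-0.287  0.907  0.316 -0.     2.356 -1.415] T 0.437 pos [ 632.4 -107.3  332.2] dq [-0.11  0.33 -0.67 -0.05  0.35 -0.11]
t=41.63 pos=[ 632.4 -107.3  332.2] jaw=65.4 q6=-1.41 grip=72.3 F=[ 0.2  0.1 -0.1] n=30
[-0.0031, -0.006, -0.0013, -0.0]
[-0.0031, -0.006, -0.0013, -0.0]
```

Request:
send_rows:
  commands:
    - [[-0.001, -0.003, -0.0007, 0, 0.072], [-0.001, -0.002, -0.0005, 0, 0.072], [-0.001, -0.002, -0.0005, 0, 0.072]]

```text
time: 41.88
tool_pos: [639.2, -117.9, 329.7]
tcp_rot: [1.729, 1.132, 2.851]
contact_force: [0.6, -0.5, -0.1]
grip_width: 71.7
```

```bash
python3 -c "
from h import *
s()"
```

```text
t=41.88 [-0.407  0.122 -0.905] q [-0.299  0.95   0.233 -0.005  2.397 -1.423] T 0.439 pos [ 639.2 -117.9  329.7] dq [-0.04  0.16 -0.32 -0.02  0.17 -0.03]
```

Request:
send_rows:
  commands:
    - [[-0.001, -0.003, -0.0005, 0, 0.072], [-0.001, -0.003, -0.0005, 0, 0.072], [-0.001, -0.003, -0.0005, 0, 0.072]]

```text
time: 42.13
tool_pos: [647.2, -127.2, 327.7]
tcp_rot: [1.73, 1.131, 2.848]
contact_force: [-0.0, -0.3, -0.2]
grip_width: 71.8
```

```bash
python3 -c "
from h import *
s()"
```

```text
t=42.13 [-0.408  0.123 -0.905] q [-0.307  1.011  0.108 -0.01   2.463 -1.432] T 0.4401 pos [ 647.2 -127.2  327.7] dq [-0.03  0.28 -0.59 -0.02  0.31 -0.04]
```

Request:
send_rows:
  commands:
    - [[0, 0.001, 0, 0, 0.072], [0, 0, 0, 0, 0.072]]

```text
time: 42.3
tool_pos: [646.7, -129.3, 326.4]
tcp_rot: [1.73, 1.13, 2.846]
contact_force: [-0.4, 0.8, -0.1]
grip_width: 72.3
```

```bash
python3 -c "
from h import *
s()"
```

```text
t=42.30 [-0.409  0.124 -0.904] q [-0.31   1.009  0.116 -0.01   2.457 -1.433] T 0.4411 pos [ 646.7 -129.3  326.4] dq [-0.02  0.03 -0.03 -0.01  0.01 -0.01]
```

Request:
send_rows:
  commands:
    - [[-0.002, -0.005, -0.001, 0, 0.072], [0, 0, 0, 0, 0.072]]

```text
time: 42.47
tool_pos: [649.4, -133.1, 324.4]
tcp_rot: [1.73, 1.125, 2.845]
contact_force: [-0.7, -0.2, 0.1]
grip_width: 72.0
```

```bash
python3 -c "
from h import *
s()"
```

```text
t=42.47 [-0.413  0.126 -0.902] q [-0.314  1.046  0.042 -0.013  2.499 -1.438] T 0.4459 pos [ 649.4 -133.1  324.4] dq [ 0.   -0.04  0.05  0.   -0.06  0.  ]
```

Request:
send_rows:
  commands:
    - [[0, 0.005, 0, 0, 0.072], [0, 0.012, 0, 0, 0.072], [-0.005, 0.02, 0, 0, 0.072], [-0.01, 0.02, 0, 0, 0.072], [-0.01, 0.02, 0, 0, 0.072], [-0.01, 0.02, 0, 0, 0.072], [-0.005, 0.02, 0, 0, 0.072]]

```text
time: 43.05
tool_pos: [569.2, -90.9, 406.5]
tcp_rot: [1.73, 1.12, 2.843]
contact_force: [0.1, -0.8, -0.2]
grip_width: 72.2
```

```bash
python3 -c "
from h import *
s()"
```

```text
t=43.05 [-0.416  0.128 -0.9  ] q [-0.293  0.734  0.467  0.004  2.392 -1.403] T 0.4505 pos [569.2 -90.9 406.5] dq [ 0.06 -0.56  0.63  0.04 -0.09  0.07]
```

Request:
send_rows:
  commands:
    - [[0.006, 0, 0, 0, 0.072], [0.006, 0, 0, 0, 0.072], [0.006, 0, 0, 0, 0.072], [0.006, 0, 0, 0, 0.072], [0.006, 0, 0, 0, 0.072], [0.006, 0, 0, 0, 0.072]]

```text
time: 43.55
tool_pos: [550.6, -84.3, 383.7]
tcp_rot: [1.73, 1.146, 2.844]
contact_force: [0.7, 0.5, 0.7]
grip_width: 71.9
```

```bash
python3 -c "
from h import *
s()"
```

```text
t=43.55 [-0.394  0.121 -0.911] q [-0.291  0.642  0.689  0.004  2.236 -1.404] T 0.425 pos [550.6 -84.3 383.7] dq [ 0.   -0.14  0.4  -0.   -0.29 -0.  ]
```

Request:
send_rows:
  commands:
    - [[0, 0.006, -0.002, 0, 0.072], [0, 0.014, -0.004, 0, 0.072], [0, 0.022, -0.006, 0, 0.072], [0, 0.03, -0.008, 0, 0.072], [0, 0.037, -0.01, 0, 0.072], [0, 0, 0, 0, 0.072], [0, 0, 0, 0, 0.072], [0, 0, 0, 0, 0.072]]

```text
time: 44.22
tool_pos: [440.3, -64.5, 434.3]
tcp_rot: [1.731, 1.153, 2.845]
contact_force: [-0.7, -0.3, -0.0]
grip_width: 71.9
```

```bash
python3 -c "
from h import *
s()"
```

```text
t=44.22 [-0.388  0.119 -0.914] q [-0.313  0.377  0.989 -0.008  2.193 -1.431] T 0.4173 pos [440.3 -64.5 434.3] dq [-0.   -0.02  0.02  0.   -0.02 -0.  ]
```

Request:
send_rows:
  commands:
    - [[0, -0.004, 0.001, 0, 0.072], [0, -0.008, 0.002, 0, 0.072], [0, -0.014, 0.004, 0, 0.072], [0, -0.018, 0.006, 0, 0.072], [0, -0.018, 0.006, 0, 0.072], [0, -0.018, 0.005, 0, 0.072], [0, -0.012, 0.003, 0, 0.072], [0, -0.008, 0.002, 0, 0.072], [0, -0.004, 0.001, 0, 0.072], [0, 0, 0, 0, 0.072]]

```text
time: 45.05
tool_pos: [551.8, -83.7, 376.6]
tcp_rot: [1.73, 1.144, 2.844]
contact_force: [-0.1, -0.7, -0.7]
grip_width: 72.0
```

```bash
python3 -c "
from h import *
s()"
```

```text
t=45.05 [-0.396  0.121 -0.91 ] q [-0.29   0.644  0.704  0.004  2.22  -1.402] T 0.4267 pos [551.8 -83.7 376.6] dq [ 0.    0.04 -0.01  0.   -0.    0.  ]
```

Request:
send_rows:
  commands:
    - [[-0.005, 0.002, 0, 0, 0.072], [-0.012, 0.005, 0, 0, 0.072], [-0.02, 0.008, 0, 0, 0.072], [-0.03, 0.012, 0, 0, 0.072], [0.038, 0, 0, 0, 0.072], [0.03, -0.006, 0, 0, 0.072], [0.02, -0.008, 0, 0, 0.072], [0.012, -0.005, 0, 0, 0.072], [0.005, -0.002, 0, 0, 0.072], [0, 0, 0, 0, 0.072]]

```text
time: 45.88
tool_pos: [552.5, -82.5, 371.8]
tcp_rot: [1.728, 1.204, 2.842]
contact_force: [-0.2, 0.9, 0.3]
grip_width: 71.7
```

```bash
python3 -c "
from h import *
s()"
```

```text
t=45.88 [-0.343  0.106 -0.933] q [-0.288  0.6    0.775  0.005  2.133 -1.4  ] T 0.3669 pos [552.5 -82.5 371.8] dq [ 0.   -0.01 -0.01 -0.    0.02  0.  ]
```

That works: gentle rise, then an abrupt reversal downward, takes off 0.06 rad per cycle. Repeating.

Request:
send_rows:
  commands:
    - [[-0.005, 0.002, 0, 0, 0.072], [-0.012, 0.005, 0, 0, 0.072], [-0.02, 0.008, 0, 0, 0.072], [-0.03, 0.012, 0, 0, 0.072], [0.04, 0, 0, 0, 0.072], [0.03, -0.006, 0, 0, 0.072], [0.02, -0.008, 0, 0, 0.072], [0.011, -0.005, 0, 0, 0.072], [0.005, -0.002, 0, 0, 0.072]]

```text
time: 46.63
tool_pos: [549.5, -79.8, 371.4]
tcp_rot: [1.724, 1.266, 2.839]
contact_force: [-0.7, 0.0, 0.7]
grip_width: 71.7
```

Request:
send_rows:
  commands:
    - [[-0.005, 0.002, 0, 0, 0.072], [-0.012, 0.005, 0, 0, 0.072], [-0.02, 0.008, 0, 0, 0.072], [-0.03, 0.012, 0, 0, 0.072], [0.04, 0, 0, 0, 0.072], [0.03, -0.006, 0, 0, 0.072], [0.02, -0.008, 0, 0, 0.072], [0.011, -0.005, 0, 0, 0.072], [0.005, -0.002, 0, 0, 0.072]]

```text
time: 47.38
tool_pos: [543.0, -75.9, 365.3]
tcp_rot: [1.718, 1.316, 2.833]
contact_force: [-0.3, 0.1, -0.3]
grip_width: 71.8
```

```bash
python3 -c "
from h import *
s()"
```

```text
t=47.38 [-0.24   0.076 -0.968] q [-0.282  0.495  0.942  0.007  1.959 -1.396] T 0.2543 pos [543.  -75.9 365.3] dq [-0.01  0.    0.12 -0.   -0.13 -0.01]
```

Request:
send_rows:
  commands:
    - [[-0.005, 0.001, 0, 0, 0.072], [-0.012, 0.003, 0, 0, 0.072], [-0.02, 0.005, 0, 0, 0.072], [-0.03, 0.008, 0, 0, 0.072], [0.04, 0, 0, 0, 0.072], [0.03, -0.004, 0, 0, 0.072], [0.02, -0.005, 0, 0, 0.072], [0.01, -0.003, 0, 0, 0.072], [0.004, -0.001, 0, 0, 0.072]]

```text
time: 48.13
tool_pos: [541.7, -73.8, 360.7]
tcp_rot: [1.708, 1.368, 2.824]
contact_force: [-0.4, 0.5, -0.1]
grip_width: 71.6
```

Request:
send_rows:
  commands:
    - [[-0.006, 0.001, 0, 0, 0.072], [-0.013, 0.003, 0, 0, 0.072], [-0.022, 0.005, 0, 0, 0.072], [-0.032, 0.008, 0, 0, 0.072], [0.04, 0, 0, 0, 0.072], [0.03, -0.004, 0, 0, 0.072], [0.018, -0.005, 0, 0, 0.072], [0.01, -0.003, 0, 0, 0.072], [0.004, -0.001, 0, 0, 0.072]]

```text
time: 48.88
tool_pos: [543.5, -72.7, 365.5]
tcp_rot: [1.691, 1.42, 2.807]
contact_force: [0.6, -0.4, 0.5]
grip_width: 71.9
```

```bash
python3 -c "
from h import *
s()"
```

```text
t=48.88 [-0.142  0.049 -0.989] q [-0.278  0.423  1.037  0.009  1.832 -1.392] T 0.1509 pos [543.5 -72.7 365.5] dq [-0.   -0.    0.07 -0.   -0.09 -0.  ]
```

Request:
send_rows:
  commands:
    - [[-0.005, 0.001, 0, 0, 0.072], [-0.012, 0.003, 0, 0, 0.072], [-0.02, 0.004, 0, 0, 0.072], [-0.03, 0.005, 0, 0, 0.072], [0.04, 0, 0, 0, 0.072], [0.03, -0.002, 0, 0, 0.072], [0.02, -0.003, 0, 0, 0.072], [0.01, -0.002, 0, 0, 0.072], [0.004, -0.001, 0, 0, 0.072]]

```text
time: 49.63
tool_pos: [544.2, -71.2, 360.5]
tcp_rot: [1.658, 1.469, 2.775]
contact_force: [-0.3, 0.5, 0.6]
grip_width: 72.2
```

Request:
send_rows:
  commands:
    - [[-0.006, 0.001, 0, 0, 0.072], [-0.013, 0.002, 0, 0, 0.072], [-0.022, 0.003, 0, 0, 0.072], [-0.032, 0.004, 0, 0, 0.072], [0.04, 0, 0, 0, 0.072], [0.03, -0.002, 0, 0, 0.072], [0.018, -0.002, 0, 0, 0.072], [0.01, -0.001, 0, 0, 0.072], [0.004, 0, 0, 0, 0.072]]

```text
time: 50.38
tool_pos: [547.2, -70.5, 364.0]
tcp_rot: [1.569, 1.517, 2.685]
contact_force: [0.1, -0.3, -0.1]
grip_width: 72.2
```

```bash
python3 -c "
from h import *
s()"
```

```text
t=50.38 [-0.048  0.024 -0.999] q [-0.273  0.365  1.121  0.01   1.709 -1.388] T 0.0531 pos [547.2 -70.5 364. ] dq [ 0.   -0.01  0.09  0.   -0.1   0.  ]
```

Request:
send_rows:
  commands:
    - [[-0.006, 0.001, 0, 0, 0.072], [-0.013, 0.001, 0, 0, 0.072], [-0.022, 0.001, 0, 0, 0.072], [-0.032, 0.001, 0, 0, 0.072], [0.04, 0, 0, 0, 0.072], [0.03, 0, 0, 0, 0.072], [0.018, 0, 0, 0, 0.072], [0.01, 0, 0, 0, 0.072], [0.004, 0, 0, 0, 0.072]]

```text
time: 51.13
tool_pos: [552.4, -70.6, 368.3]
tcp_rot: [0.472, 1.56, 1.588]
contact_force: [0.3, -0.1, 0.1]
grip_width: 72.0
```

```bash
python3 -c "
from h import *
s();plan(494,285,250,jaw=65,vmax=28)
im,K,T=cap('top');crop(im,205,95,365,235,5,'pics/t32.png')"
```

```text
t=51.13 [-0.     0.011 -1.   ] q [-0.271  0.342  1.142  0.01   1.661 -1.386] T 0.003 pos [552.4 -70.6 368.3] dq [-0.   -0.01  0.08  0.   -0.09  0.  ]
t=51.13 pos=[552.4 -70.6 368.3] jaw=64.0 q6=-1.39 grip=72.0 F=[ 0.3 -0.1  0.1] n=14
[0.0087, 0.0148, 0.0209, -0.07]
[0.0087, 0.0148, 0.0209, -0.07]
[0.0087, 0.0148, 0.021, -0.07]
[0.0087, 0.0148, 0.021, -0.07]
[0.0087, 0.0147, 0.021, -0.07]
[0.0087, 0.0147, 0.021, -0.07]
[0.0087, 0.0147, 0.021, -0.07]
[0.0087, 0.0147, 0.021, -0.07]
[0.0087, 0.0146, 0.0211, -0.07]
[0.0087, 0.0146, 0.0211, -0.07]
[0.0087, 0.0146, 0.0211, -0.07]
[0.0087, 0.0146, 0.0211, -0.07]
[0.0087, 0.0145, 0.0211, -0.07]
[0.0087, 0.0145, 0.0212, -0.07]
```

View pics/t32.png

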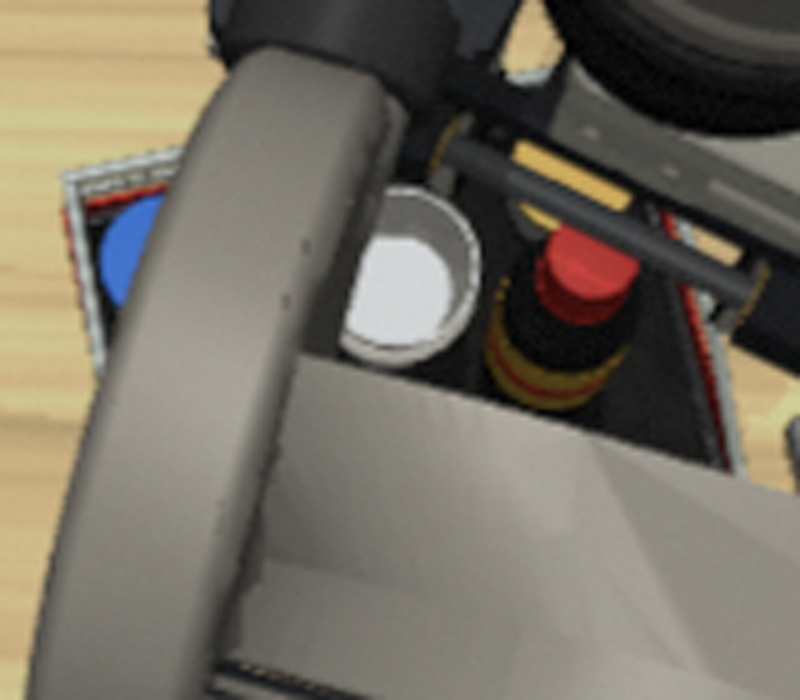

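Tilt is back to about 0, and the oil is within about 3 mm of where it was. Now the spray can, with smooth ramps.

Request:
send_rows:
  commands:
    - [[0.002, 0.005, 0.007, 0, 0.072], [0.005, 0.01, 0.014, 0, 0.072], [0.009, 0.015, 0.021, 0, 0.072], [0.009, 0.016, 0.023, 0, 0.072], [0.009, 0.016, 0.023, 0, 0.072], [0.009, 0.016, 0.023, 0, 0.072], [0.009, 0.016, 0.023, 0, 0.072], [0.009, 0.016, 0.023, 0, 0.072], [0.009, 0.016, 0.023, 0, 0.072], [0.009, 0.016, 0.023, 0, 0.072]]

```text
time: 52.02
tool_pos: [518.2, 184.0, 305.1]
tcp_rot: [-0.727, 1.545, 0.38]
contact_force: [0.3, -0.3, 0.3]
grip_width: 72.2
```

```bash
python3 -c "
from h import *
s();plan(494,285,240,jaw=65,vmax=24)"
```

```text
t=52.02 [ 0.024  0.01  -1.   ] q [ 0.199  0.326  1.332  0.005  1.458 -0.908] T -0.0255 pos [518.2 184.  305.1] dq [ 0.67  0.15  0.03 -0.01 -0.21  0.67]
t=52.02 pos=[518.2 184.  305.1] jaw=63.4 q6=-0.91 grip=72.2 F=[ 0.3 -0.3  0.3] n=6
[0.0109, 0.0113, 0.013, -0.26]
[0.0109, 0.0113, 0.0131, -0.26]
[0.0109, 0.0112, 0.0131, -0.26]
[0.0109, 0.0111, 0.0132, -0.26]
[0.0109, 0.0111, 0.0132, -0.26]
[0.0109, 0.011, 0.0133, -0.26]
```

Request:
send_rows:
  commands:
    - [[0.007, 0.012, 0.017, -0.3, 0.072], [0.007, 0.012, 0.016, -0.3, 0.072], [0.007, 0.011, 0.014, -0.3, 0.072], [0.007, 0.009, 0.011, -0.3, 0.072], [0.005, 0.006, 0.007, 0, 0.072], [0.004, 0.003, 0.004, 0, 0.072], [0, 0.001, 0.001, 0, 0.072]]

```text
time: 52.6
tool_pos: [498.7, 285.6, 274.9]
tcp_rot: [-0.684, 1.535, 0.453]
contact_force: [-0.1, -0.4, 0.1]
grip_width: 71.9
```

```bash
python3 -c "
from h import *
s();go(494,286,152,jaw=65)"
```

```text
t=52.60 [ 0.033  0.016 -0.999] q [ 0.385  0.382  1.331  0.002  1.393 -0.752] T -0.0362 pos [498.7 285.6 274.9] dq [ 0.04 -0.01 -0.03 -0.01  0.02  0.03]
t=52.60 pos=[498.7 285.6 274.9] jawang=65.2 q6=-0.75 grip=71.9 shift(tool mm)=[122.7   7.3  -5.1] turn=0.2
```

Request:
send_rows:
  commands:
    - [[0.008, 0.001, -0.001, 0, 0.072], [0.016, 0.001, -0.001, 0, 0.072], [0.022, 0.002, -0.001, 0, 0.072], [0.02, 0.001, -0.001, 0, 0.072], [0.012, 0.001, 0, 0, 0.072], [0.006, 0, 0, 0, 0.072], [0.002, 0, 0, 0, 0.072]]

```text
time: 53.18
tool_pos: [497.6, 282.0, 188.2]
tcp_rot: [-0.736, 1.527, 0.395]
contact_force: [-0.3, 0.4, 0.0]
grip_width: 71.8
```

```bash
python3 -c "
from h import *
s();go(494,286,152,jaw=65)
im,K,T=cap('scene');crop(im,270,50,410,170,5,'pics/s33.png')"
```

```text
t=53.18 [ 0.041  0.017 -0.999] q [ 3.810e-01  4.350e-01  1.492e+00  1.000e-03  1.170e+00 -7.500e-01] T -0.0442 pos [497.6 282.  188.2] dq [-0.01  0.02  0.04 -0.   -0.06 -0.  ]
t=53.18 pos=[497.6 282.  188.2] jawang=64.9 q6=-0.75 grip=71.8 shift(tool mm)=[36.1  6.   0.9] turn=-0.1
```

View pics/s33.png

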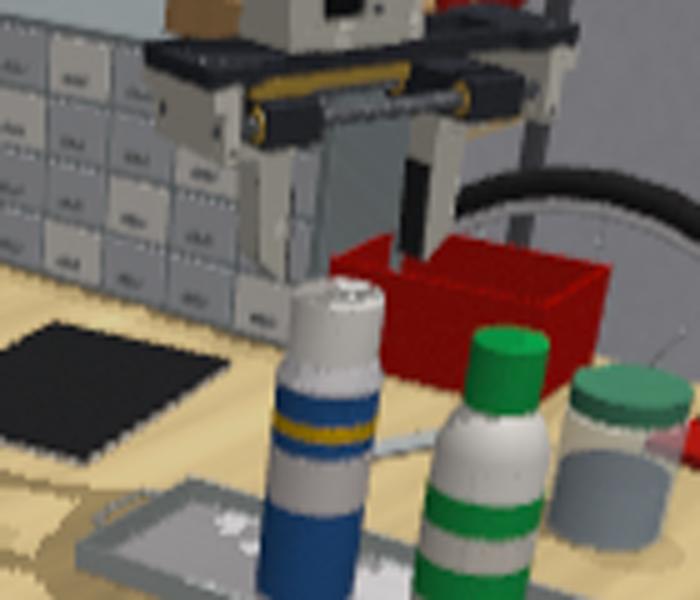

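Request:
send_rows:
  commands:
    - [[0.006, 0.003, 0, 0, 0.072], [0.01, 0.002, 0, 0, 0.072], [0.01, 0.001, 0, 0, 0.072], [0.005, 0, 0, 0, 0.072], [0.002, 0, 0, 0, 0.06], [0, 0, 0, 0, 0.045], [0, 0, 0, 0, 0.03], [0, 0, 0, 0, 0.03], [0, 0, 0, 0, 0.03]]

```text
time: 53.98
tool_pos: [495.1, 285.5, 154.5]
tcp_rot: [-0.741, 1.522, 0.389]
contact_force: [-1.3, 0.1, -2.8]
grip_width: 45.4
```

```bash
python3 -c "
from h import *
s();go(494,286,152,jaw=65)
im,K,T=cap('scene');crop(im,270,50,410,170,5,'pics/s34.png')"
```

```text
t=53.98 [ 0.046  0.019 -0.999] q [ 0.389  0.464  1.545  0.     1.083 -0.742] T -0.0493 pos [495.1 285.5 154.5] dq [-0.  0. -0. -0.  0. -0.]
t=53.98 pos=[495.1 285.5 154.5] jawang=64.8 q6=-0.74 grip=45.4 shift(tool mm)=[ 2.5  1.3 -0.1] turn=-0.2
```

View pics/s34.png

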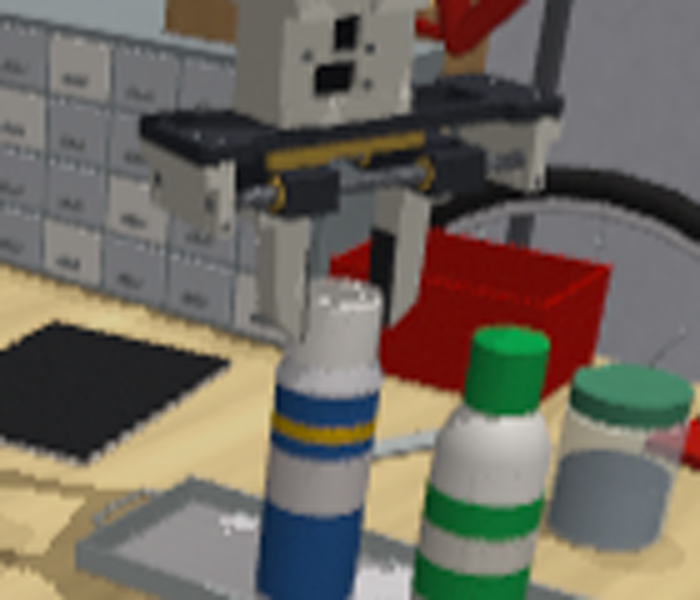

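Request:
send_rows:
  commands:
    - [[-0.008, 0, 0, 0, 0.03], [-0.016, 0, 0, 0, 0.03], [-0.024, 0, 0, 0, 0.03], [-0.024, 0, 0, 0, 0.03], [-0.02, 0, 0, 0, 0.03], [-0.012, 0, 0, 0, 0.03], [-0.006, 0, 0, 0, 0.03]]

```text
time: 54.62
tool_pos: [487.0, 282.1, 267.7]
tcp_rot: [-0.74, 1.533, 0.391]
contact_force: [0.4, -0.5, -3.0]
grip_width: 44.9
```

```bash
python3 -c "
from h import *
s();plan(557,-48,265,jaw=65,vmax=25)"
```

```text
t=54.62 [ 0.035  0.014 -0.999] q [ 0.389  0.362  1.38   0.     1.361 -0.742] T -0.0381 pos [487.  282.1 267.7] dq [-0.   -0.06 -0.14  0.    0.19 -0.  ]
t=54.62 pos=[487.  282.1 267.7] jaw=64.8 q6=-0.74 grip=44.9 F=[ 0.4 -0.5 -3. ] n=14
[0.0, -0.0146, -0.0192, -0.02]
[0.0, -0.0146, -0.0192, -0.02]
[0.0, -0.0146, -0.0192, -0.02]
[0.0, -0.0146, -0.0192, -0.02]
[0.0, -0.0146, -0.0192, -0.02]
[0.0, -0.0145, -0.0192, -0.02]
[0.0, -0.0145, -0.0192, -0.02]
[0.0, -0.0145, -0.0192, -0.02]
[0.0, -0.0145, -0.0192, -0.02]
[0.0, -0.0145, -0.0192, -0.02]
[0.0, -0.0145, -0.0192, -0.02]
[0.0, -0.0145, -0.0192, -0.02]
[0.0, -0.0145, -0.0192, -0.02]
[0.0, -0.0145, -0.0192, -0.02]
```

Request:
send_rows:
  commands:
    - [[0, -0.005, -0.006, 0, 0.03], [0, -0.01, -0.013, 0, 0.03], [0, -0.0145, -0.019, 0, 0.03], [0, -0.017, -0.022, 0, 0.03], [0, -0.017, -0.022, 0, 0.03], [0, -0.017, -0.022, 0, 0.03], [0, -0.017, -0.022, 0, 0.03], [0, -0.017, -0.022, 0, 0.03], [0, -0.017, -0.022, 0, 0.03], [0, -0.017, -0.022, 0, 0.03]]

```text
time: 55.45
tool_pos: [536.8, 36.0, 259.3]
tcp_rot: [-0.56, 1.543, 0.58]
contact_force: [1.2, 0.1, -3.5]
grip_width: 45.5
```

```bash
python3 -c "
from h import *
s();plan(557,-48,265,jaw=65,vmax=20)"
```

```text
t=55.45 [ 0.023  0.015 -1.   ] q [-0.086  0.328  1.453  0.018  1.339 -1.229] T -0.0218 pos [536.8  36.  259.3] dq [-0.66  0.1  -0.1   0.02  0.03 -0.65]
t=55.45 pos=[536.8  36.  259.3] jaw=65.3 q6=-1.23 grip=45.5 F=[ 1.2  0.1 -3.5] n=5
[-0.0013, -0.0107, -0.0135, 0.06]
[-0.0013, -0.0107, -0.0135, 0.06]
[-0.0013, -0.0107, -0.0135, 0.06]
[-0.0013, -0.0108, -0.0135, 0.06]
[-0.0013, -0.0108, -0.0135, 0.06]
```

Request:
send_rows:
  commands:
    - [[0, -0.012, -0.016, 0, 0.03], [0, -0.01, -0.013, 0, 0.03], [0, -0.008, -0.01, 0, 0.03], [0, -0.006, -0.007, 0, 0.03], [0, -0.003, -0.004, 0, 0.03], [0, -0.001, -0.002, 0, 0.03]]

```text
time: 55.95
tool_pos: [548.9, -40.2, 252.0]
tcp_rot: [-0.257, 1.553, 0.874]
contact_force: [0.9, 0.7, -3.8]
grip_width: 45.2
```

```bash
python3 -c "
from h import *
s();go(557,-48.5,157.5,jaw=65)"
```

```text
t=55.95 [ 0.012  0.014 -1.   ] q [-0.222  0.365  1.419  0.017  1.349 -1.357] T -0.0083 pos [548.9 -40.2 252. ] dq [-0.06  0.01  0.    0.   -0.   -0.05]
t=55.95 pos=[548.9 -40.2 252. ] jawang=64.8 q6=-1.36 grip=45.2 shift(tool mm)=[ 94.5 -10.4  -5.7] turn=-0.2
```

Request:
send_rows:
  commands:
    - [[0.008, -0.004, -0.002, 0, 0.03], [0.016, -0.003, -0.002, 0, 0.03], [0.02, -0.002, -0.001, 0, 0.03], [0.018, -0.001, 0, 0, 0.03], [0.01, 0, 0, 0, 0.03], [0.005, 0, 0, 0, 0.03]]

```text
time: 56.45
tool_pos: [557.6, -45.8, 170.6]
tcp_rot: [-0.337, 1.55, 0.798]
contact_force: [-0.1, -0.4, -4.1]
grip_width: 45.6
```

```bash
python3 -c "
from h import *
s();go(557,-48.5,157.5,jaw=65)
im,K,T=cap('scene');crop(im,190,135,365,295,4.5,'pics/s35.png')"
```

```text
t=56.45 [ 0.014  0.015 -1.   ] q [-0.229  0.447  1.525  0.019  1.16  -1.372] T -0.0105 pos [557.6 -45.8 170.6] dq [ 0.01  0.08  0.1   0.   -0.16  0.  ]
t=56.45 pos=[557.6 -45.8 170.6] jawang=65.0 q6=-1.37 grip=45.6 shift(tool mm)=[13.  -0.5 -2.9] turn=0.0
```

View pics/s35.png

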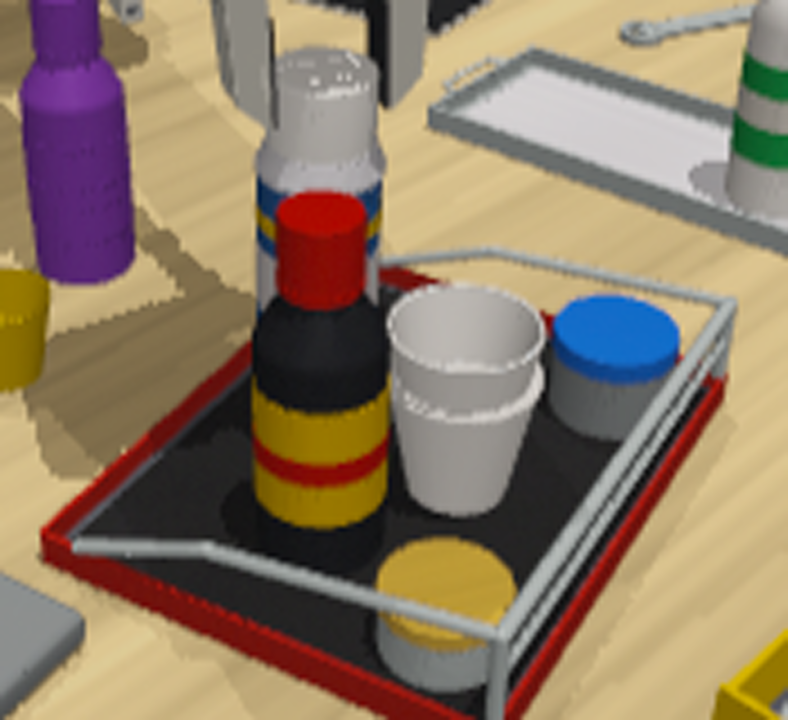

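Request:
send_rows:
  commands:
    - [[0.004, -0.002, -0.002, 0, 0.03], [0.004, -0.002, -0.001, 0, 0.03], [0.002, 0, 0, 0, 0.03]]

```text
time: 56.75
tool_pos: [560.4, -49.3, 159.8]
tcp_rot: [-0.324, 1.55, 0.813]
contact_force: [0.5, -0.0, -2.6]
grip_width: 45.1
```

```bash
python3 -c "
from h import *
s();go(557,-48.5,157.5,jaw=65);print(st()[0]['contact_force'])"
```

```text
t=56.75 [ 0.014  0.015 -1.   ] q [-0.234  0.463  1.53   0.019  1.138 -1.379] T -0.0101 pos [560.4 -49.3 159.8] dq [ 0.01  0.02  0.03  0.   -0.05  0.  ]
t=56.75 pos=[560.4 -49.3 159.8] jawang=65.2 q6=-1.38 grip=45.1 shift(tool mm)=[ 2.2  3.4 -0.8] turn=0.2
[ 0.48564121 -0.00438016 -2.63642973]
```

Request:
send_rows:
  commands:
    - [[0.003, 0.001, 0, 0, 0.03], [0.002, 0, 0, 0, 0.03]]

```text
time: 56.92
tool_pos: [561.6, -49.5, 158.0]
tcp_rot: [-0.577, 1.547, 0.56]
contact_force: [-3.6, -0.5, 13.7]
grip_width: 45.3
```

```bash
python3 -c "
from h import *
s();print(st()[0]['contact_force'])
im,K,T=cap('scene');crop(im,190,135,365,295,4.5,'pics/s36.png')"
```

```text
t=56.92 [ 0.02   0.013 -1.   ] q [-0.234  0.463  1.535  0.019  1.126 -1.379] T -0.0169 pos [561.6 -49.5 158. ] dq [-0.    0.   -0.   -0.   -0.05 -0.  ]
[-3.57761706 -0.54572298 13.68975853]
```

View pics/s36.png

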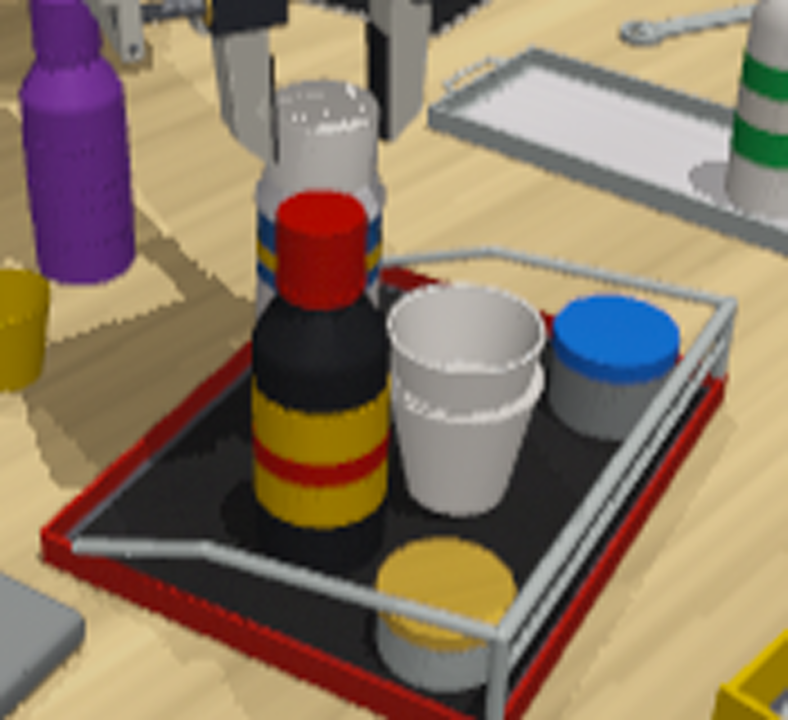

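Request:
send_rows:
  commands:
    - [[0, 0, 0, 0, 0.055], [0, 0, 0, 0, 0.066], [-0.006, 0, 0, 0, 0.07], [-0.014, 0, 0, 0, 0.07], [-0.022, 0, 0, 0, 0.07], [-0.024, 0, 0, 0, 0.07], [-0.018, 0, 0, 0, 0.066], [-0.01, 0, 0, 0, 0.064], [-0.004, 0, 0, 0, 0.064]]

```text
time: 57.72
tool_pos: [560.6, -50.9, 265.9]
tcp_rot: [-0.769, 1.539, 0.369]
contact_force: [-0.4, -0.1, -0.1]
grip_width: 64.6
```

```bash
python3 -c "
from h import *
s();print(st()[0]['contact_force'])
im,K,T=cap('scene');crop(im,190,135,365,295,4.5,'pics/s37.png')
plan(584,296,250,jaw=10,vmax=25)"
```

```text
t=57.72 [ 0.029  0.011 -1.   ] q [-0.237  0.369  1.374  0.018  1.372 -1.378] T -0.0258 pos [560.6 -50.9 265.9] dq [-0.   -0.05 -0.1  -0.    0.12 -0.  ]
[-0.37272773 -0.06083798 -0.1047942 ]
t=57.77 pos=[560.9 -51.  266.4] jaw=65.2 q6=-1.38 grip=64.1 F=[ 0.6 -0.7  0.9] n=14
[0.0015, 0.0089, 0.0232, 3.94]
[0.0014, 0.0105, 0.0225, 3.94]
[0.0014, 0.012, 0.0217, 3.94]
[0.0013, 0.0135, 0.0208, 3.94]
[0.0013, 0.0149, 0.0199, 3.94]
[0.0012, 0.0162, 0.0188, 3.94]
[0.0012, 0.0175, 0.0176, 3.94]
[0.0011, 0.0187, 0.0164, 3.94]
[0.0011, 0.0197, 0.0151, 3.94]
[0.001, 0.0207, 0.0137, 3.94]
[0.001, 0.0216, 0.0122, 3.94]
[0.0009, 0.0224, 0.0107, 3.94]
[0.0008, 0.0231, 0.0092, 3.94]
[0.0008, 0.0237, 0.0075, 3.94]
```

View pics/s37.png

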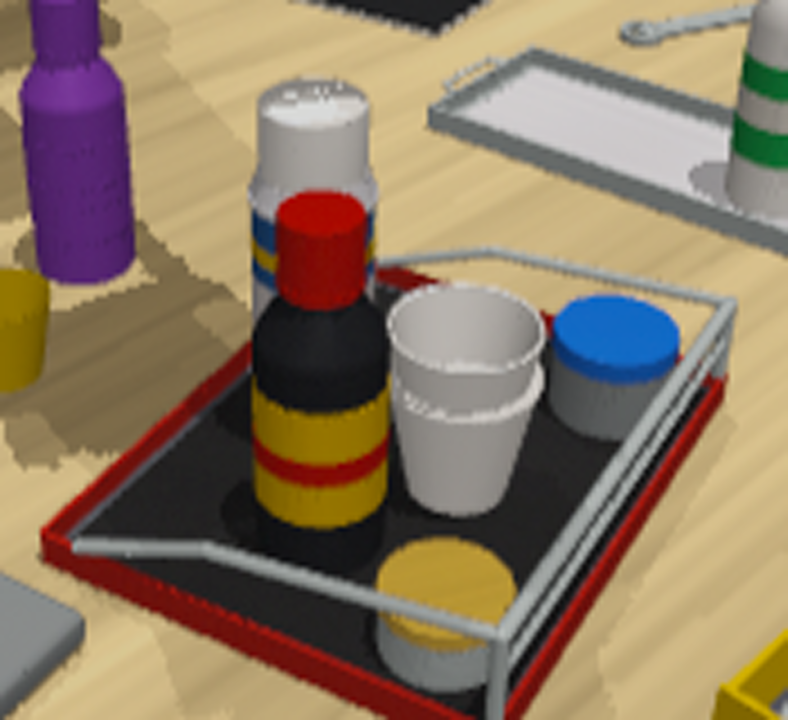

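The spray can is back, its cap within about 1 pixel of the original. Now the degreaser.

Request:
send_rows:
  commands:
    - [[0, 0.003, 0.008, 2, 0.064], [0, 0.006, 0.016, 4, 0.064], [0.001, 0.01, 0.022, 4, 0.064], [0.001, 0.013, 0.022, 4, 0.064], [0.001, 0.0145, 0.021, 4, 0.064], [0.001, 0.016, 0.02, 4, 0.064], [0.001, 0.0175, 0.0185, 4, 0.064], [0.001, 0.019, 0.0175, 4, 0.064], [0.001, 0.02, 0.016, 4, 0.064], [0.001, 0.021, 0.0145, 4, 0.064]]

```text
time: 58.6
tool_pos: [580.6, 181.2, 255.5]
tcp_rot: [-0.088, 1.545, 0.346]
contact_force: [1.3, 0.3, -0.0]
grip_width: 63.8
```

```bash
python3 -c "
from h import *
s();plan(584,297,240,jaw=10,vmax=22)"
```

```text
t=58.60 [ 0.024  0.009 -1.   ] q [ 0.174  0.464  1.255  0.004  1.398 -0.261] T -0.025 pos [580.6 181.2 255.5] dq [ 0.53  0.24 -0.34 -0.01  0.11  1.4 ]
t=58.60 pos=[580.6 181.2 255.5] jaw=24.9 q6=-0.26 grip=63.8 F=[ 1.3  0.3 -0. ] n=6
[0.0028, 0.0173, 0.0086, 2.48]
[0.0028, 0.0176, 0.0078, 2.48]
[0.0027, 0.018, 0.007, 2.48]
[0.0027, 0.0182, 0.0063, 2.48]
[0.0027, 0.0185, 0.0055, 2.48]
[0.0027, 0.0187, 0.0047, 2.48]
```

Request:
send_rows:
  commands:
    - [[0.002, 0.02, 0.0095, 2.5, 0.064], [0.002, 0.02, 0.0085, 2.5, 0.064], [0.002, 0.019, 0.007, 2.5, 0.064], [0.002, 0.015, 0.005, 2, 0.064], [0.002, 0.011, 0.003, 1, 0.064], [0.001, 0.006, 0.001, 0, 0.064], [0, 0.002, 0, 0, 0.064]]

```text
time: 59.18
tool_pos: [577.9, 291.2, 237.6]
tcp_rot: [0.242, 1.555, 0.486]
contact_force: [0.7, 0.3, -0.1]
grip_width: 64.0
```

```bash
python3 -c "
from h import *
s();go(584,298,143,jaw=10)"
```

```text
t=59.18 [ 0.014  0.008 -1.   ] q [0.347 0.557 1.149 0.002 1.42  0.102] T -0.016 pos [577.9 291.2 237.6] dq [ 0.04  0.02 -0.01 -0.01  0.    0.04]
t=59.18 pos=[577.9 291.2 237.6] jawang=14.0 q6=0.10 grip=64.0 shift(tool mm)=[94.7  4.7  6.1] turn=4.0
```

Request:
send_rows:
  commands:
    - [[0.006, 0.002, 0.003, 2, 0.064], [0.014, 0.001, 0.001, 2, 0.064], [0.016, 0.001, 0.001, 0, 0.064], [0.012, 0, 0, 0, 0.064], [0.006, 0, 0, 0, 0.064], [0.002, 0, 0, 0, 0.064]]

```text
time: 59.68
tool_pos: [583.0, 294.2, 179.2]
tcp_rot: [0.25, 1.555, 0.423]
contact_force: [0.1, 0.2, -0.5]
grip_width: 63.9
```

```bash
python3 -c "
from h import *
s();go(584,298,143,jaw=10)
im,K,T=cap('scene');crop(im,290,40,430,160,5,'pics/s38.png')"
```

```text
t=59.68 [ 0.014  0.006 -1.   ] q [3.500e-01 6.060e-01 1.222e+00 1.000e-03 1.298e+00 1.750e-01] T -0.0156 pos [583.  294.2 179.2] dq [-0.01  0.02  0.04 -0.   -0.05 -0.01]
t=59.68 pos=[583.  294.2 179.2] jawang=10.0 q6=0.18 grip=63.9 shift(tool mm)=[36.2  3.4  1.1] turn=-0.0
```

View pics/s38.png

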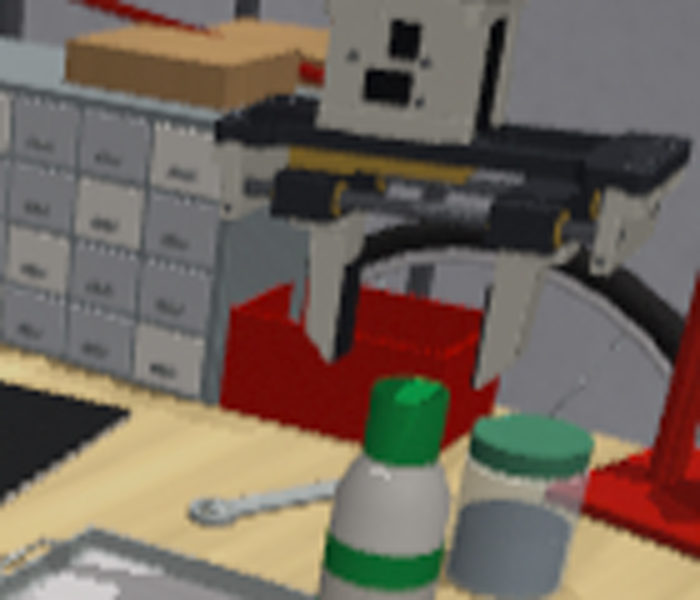

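Request:
send_rows:
  commands:
    - [[0.006, 0.002, 0.001, 0, 0.064], [0.011, 0.001, 0, 0, 0.064], [0.01, 0, 0, 0, 0.064], [0.005, 0, 0, 0, 0.064], [0.002, 0, 0, 0, 0.05], [0, 0, 0, 0, 0.035], [0, 0, 0, 0, 0.02], [0, 0, 0, 0, 0.02], [0, 0, 0, 0, 0.02]]

```text
time: 60.48
tool_pos: [585.2, 297.4, 144.0]
tcp_rot: [0.225, 1.552, 0.399]
contact_force: [-1.7, 0.5, -2.6]
grip_width: 35.2
```

```bash
python3 -c "
from h import *
s();go(584,298,143,jaw=10)
im,K,T=cap('scene');crop(im,290,40,430,160,5,'pics/s39.png')"
```

```text
t=60.48 [ 0.017  0.007 -1.   ] q [3.530e-01 6.390e-01 1.262e+00 1.000e-03 1.222e+00 1.790e-01] T -0.0186 pos [585.2 297.4 144. ] dq [ 0.   -0.    0.01 -0.   -0.01 -0.  ]
t=60.48 pos=[585.2 297.4 144. ] jawang=10.0 q6=0.18 grip=35.2 shift(tool mm)=[ 0.9  0.7 -1.1] turn=-0.0
```

View pics/s39.png

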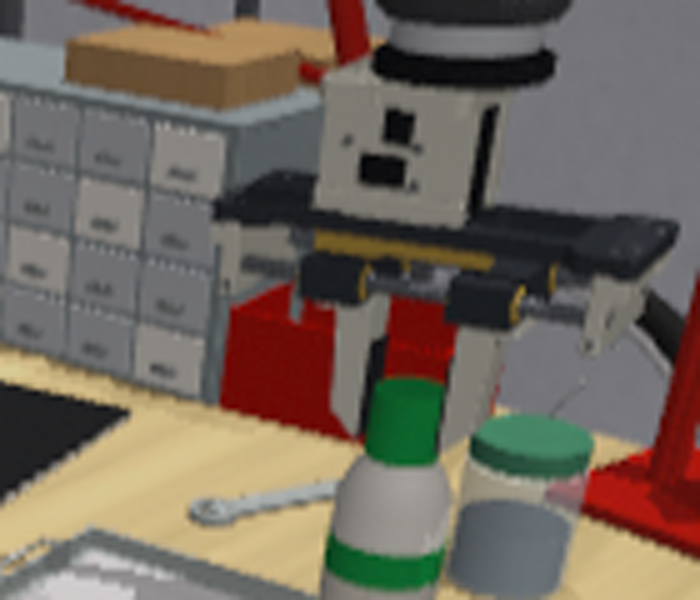

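Request:
send_rows:
  commands:
    - [[-0.007, 0, 0, 0, 0.02], [-0.015, 0, 0, 0, 0.02], [-0.022, 0, 0, 0, 0.02], [-0.022, 0, 0, 0, 0.02], [-0.018, 0, 0, 0, 0.02], [-0.01, 0, 0, 0, 0.02], [-0.005, 0, 0, 0, 0.02]]

```text
time: 61.12
tool_pos: [580.7, 295.7, 244.4]
tcp_rot: [0.293, 1.564, 0.467]
contact_force: [0.5, -0.8, -4.3]
grip_width: 35.3
```

```bash
python3 -c "
from h import *
s();plan(575,22,250,jaw=10,vmax=22)"|head -3
```

```text
t=61.12 [ 0.006  0.003 -1.   ] q [3.530e-01 5.680e-01 1.110e+00 1.000e-03 1.456e+00 1.790e-01] T -0.007 pos [580.7 295.7 244.4] dq [-0.   -0.04 -0.12 -0.    0.15 -0.  ]
t=61.12 pos=[580.7 295.7 244.4] jaw=10.0 q6=0.18 grip=35.3 F=[ 0.5 -0.8 -4.3] n=13
[-0.0005, -0.0207, -0.0041, -0.0]
```

Request:
send_rows:
  commands:
    - [[0, -0.006, -0.001, 0, 0.02], [0, -0.012, -0.0025, 0, 0.02], [0, -0.018, -0.0035, 0, 0.02], [0, -0.023, -0.0045, 0, 0.02], [0, -0.024, -0.005, 0, 0.02], [0, -0.024, -0.005, 0, 0.02], [0, -0.024, -0.005, 0, 0.02], [0, -0.024, -0.005, 0, 0.02], [0, -0.024, -0.005, 0, 0.02], [0, -0.022, -0.004, 0, 0.02]]

```text
time: 61.95
tool_pos: [568.9, 78.3, 235.2]
tcp_rot: [2.89, 1.562, 3.069]
contact_force: [0.6, 0.2, -4.3]
grip_width: 35.4
```

```bash
python3 -c "
from h import *
s();plan(575,22,250,jaw=10,vmax=15)"|head -4
```

```text
t=61.95 [-0.009  0.001 -1.   ] q [ 3.000e-03  4.320e-01  1.362e+00  1.000e-03  1.357e+00 -1.770e-01] T 0.0089 pos [568.9  78.3 235.2] dq [-0.51 -0.08  0.17 -0.   -0.07 -0.5 ]
t=61.95 pos=[568.9  78.3 235.2] jaw=10.3 q6=-0.18 grip=35.4 F=[ 0.6  0.2 -4.3] n=4
[-0.0037, -0.0141, -0.001, 0.07]
[-0.0037, -0.0141, -0.001, 0.07]
```

Request:
send_rows:
  commands:
    - [[0, -0.014, -0.001, 0, 0.02], [0, -0.01, 0, 0, 0.02], [0, -0.006, 0, 0, 0.02], [0, -0.003, 0, 0, 0.02], [0.002, -0.001, 0, 0, 0.02]]

```text
time: 62.37
tool_pos: [570.6, 34.6, 229.4]
tcp_rot: [3.058, 1.554, -3.054]
contact_force: [0.1, -0.8, -3.5]
grip_width: 35.4
```

```bash
python3 -c "
from h import *
s();go(575.5,22.3,147,jaw=10)"|head -4
```

```text
t=62.37 [-0.017 -0.001 -1.   ] q [-0.072  0.436  1.372 -0.003  1.35  -0.243] T 0.0165 pos [570.6  34.6 229.4] dq [-0.02  0.03  0.05  0.01 -0.07 -0.02]
t=62.37 pos=[570.6  34.6 229.4] jawang=9.8 q6=-0.24 grip=35.4 shift(tool mm)=[ 82.4 -13.    4.1] turn=-0.2
```

Request:
send_rows:
  commands:
    - [[0.006, -0.004, 0.001, 0, 0.02], [0.013, -0.004, 0.001, 0, 0.02], [0.016, -0.002, 0.001, 0, 0.02], [0.015, -0.001, 0, 0, 0.02], [0.008, 0, 0, 0, 0.02], [0.003, 0, 0, 0, 0.02]]

```text
time: 62.87
tool_pos: [575.2, 27.3, 164.2]
tcp_rot: [2.988, 1.556, -3.118]
contact_force: [-0.6, -0.6, -4.3]
grip_width: 35.3
```

```bash
python3 -c "
from h import *
s();go(575.5,22.3,147,jaw=10)
im,K,T=cap('scene');crop(im,190,135,365,295,4.5,'pics/s40.png')"|head -4
```

```text
t=62.87 [-0.015 -0.    -1.   ] q [-0.085  0.497  1.459 -0.002  1.201 -0.262] T 0.015 pos [575.2  27.3 164.2] dq [ 0.01  0.04  0.06  0.   -0.09 -0.  ]
t=62.87 pos=[575.2  27.3 164.2] jawang=10.2 q6=-0.26 grip=35.3 shift(tool mm)=[17.2 -5.  -0.4] turn=0.2
```

View pics/s40.png

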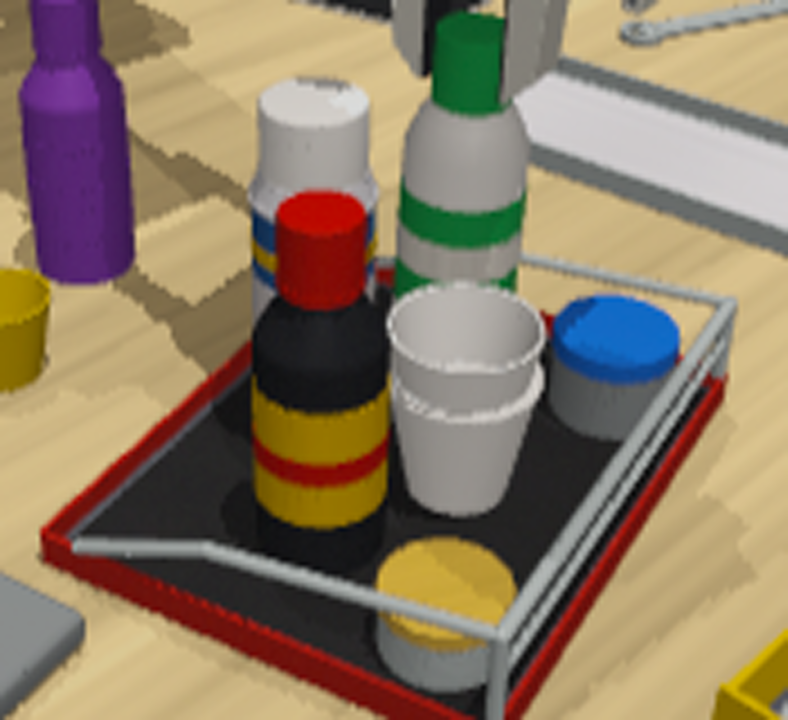

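Request:
send_rows:
  commands:
    - [[0.005, -0.003, -0.001, 0, 0.02], [0.005, -0.003, -0.001, 0, 0.02], [0.002, -0.001, 0, 0, 0.02]]

```text
time: 63.17
tool_pos: [574.9, 20.7, 152.4]
tcp_rot: [2.994, 1.557, -3.11]
contact_force: [-0.3, -0.5, -3.7]
grip_width: 35.4
```

```bash
python3 -c "
from h import *
s();go(575,21.5,147,jaw=10);print(st()[0]['contact_force'])
im,K,T=cap('scene');crop(im,190,135,365,295,4.5,'pics/s41.png')"|head -4
```

```text
t=63.17 [-0.013 -0.    -1.   ] q [-0.096  0.506  1.478 -0.002  1.171 -0.275] T 0.0133 pos [574.9  20.7 152.4] dq [-0.02  0.02  0.02  0.   -0.05 -0.02]
t=63.17 pos=[574.9  20.7 152.4] jawang=10.3 q6=-0.28 grip=35.4 shift(tool mm)=[5.4 0.8 0.3] turn=0.3
[-0.29521813 -0.51863624 -3.73923967]
```

View pics/s41.png

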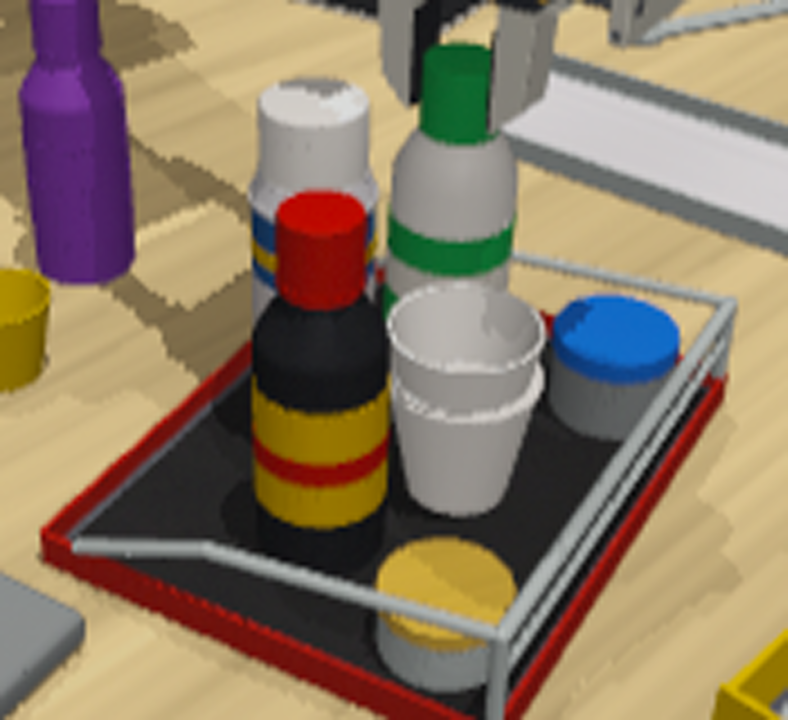

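Request:
send_rows:
  commands:
    - [[0.003, 0.0005, 0, 0, 0.02], [0.003, 0, 0, 0, 0.02]]

```text
time: 63.38
tool_pos: [575.5, 20.8, 147.2]
tcp_rot: [3.007, 1.56, -3.097]
contact_force: [-5.3, -0.2, 22.6]
grip_width: 34.9
```

```bash
python3 -c "
from h import *
s();print(st()[0]['contact_force'])"|head -4
```

```text
t=63.38 [-0.011 -0.    -1.   ] q [-0.096  0.511  1.485 -0.002  1.156 -0.274] T 0.011 pos [575.5  20.8 147.2] dq [-0.01  0.    0.02 -0.01 -0.07 -0.  ]
[-5.27243093 -0.18547336 22.6202412 ]
```

Request:
send_rows:
  commands:
    - [[0, 0, 0, 0, 0.045], [0, 0, 0, 0, 0.058], [-0.006, 0, 0, 0, 0.06], [-0.014, 0, 0, 0, 0.06], [-0.022, 0, 0, 0, 0.06], [-0.025, 0, 0, 0, 0.06], [-0.025, 0.005, -0.005, 0, 0.06], [-0.02, 0.015, -0.015, 0, 0.06], [0, 0.022, -0.022, 0, 0.06], [0, 0.025, -0.025, 0, 0.06]]

```text
time: 64.22
tool_pos: [503.1, 72.9, 270.7]
tcp_rot: [-0.818, 1.568, -0.644]
contact_force: [0.3, 0.7, -0.3]
grip_width: 59.7
```

Request:
send_rows:
  commands:
    - [[0, 0.03, -0.02, 0, 0.06], [0, 0.03, -0.015, 0, 0.06], [0, 0.03, -0.01, 0, 0.06], [0, 0.03, 0, 0, 0.06], [0, 0.03, 0, 0, 0.06], [0, 0.03, 0, 0, 0.06], [0, 0.02, 0, 0, 0.06], [0, 0.01, 0, 0, 0.06], [0, 0.005, 0, 0, 0.06], [0, 0, 0, 0, 0.06]]

```text
time: 65.05
tool_pos: [414.2, 289.0, 282.7]
tcp_rot: [0.08, 1.547, 0.256]
contact_force: [-0.4, 0.7, -0.2]
grip_width: 60.0
```

```bash
python3 -c "
from h import *
s();print(st()[0]['contact_force'])
im,K,T=cap('scene',f='pics/s42.png')
im,K,T=cap('top',f='pics/t42.png');crop(im,205,95,365,235,5,'pics/t42c.png')"
```

```text
t=65.05 [ 0.023  0.006 -1.   ] q [ 0.46   0.253  1.495 -0.005  1.371  0.286] T -0.0231 pos [414.2 289.  282.7] dq [-0.   -0.01 -0.   -0.01  0.01 -0.01]
[-0.37033662  0.73929766 -0.18417643]
```

View pics/s42.png

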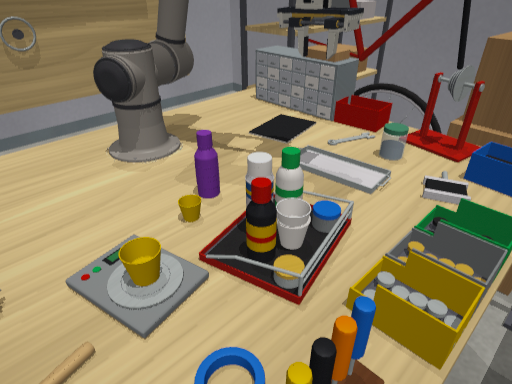

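View pics/t42.png

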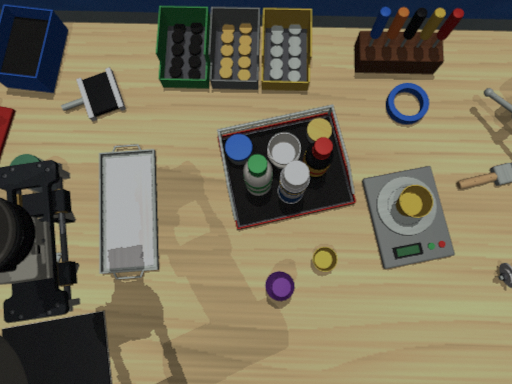

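View pics/t42c.png

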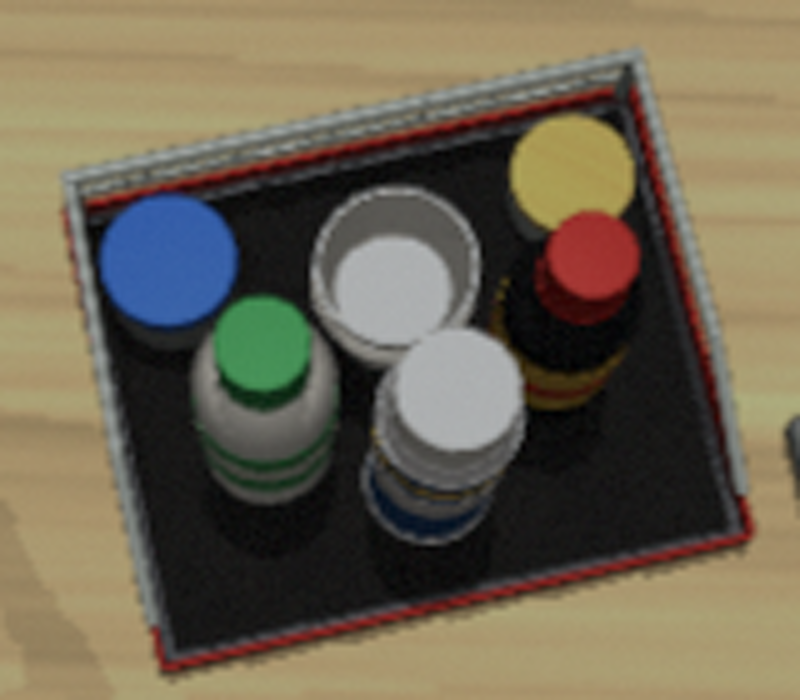

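```bash
python3 -c "
from h import *
im,K,T=cap('top');crop(im,355,155,465,275,5,'pics/t43.png')"
```

```text
(no output)
```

View pics/t43.png

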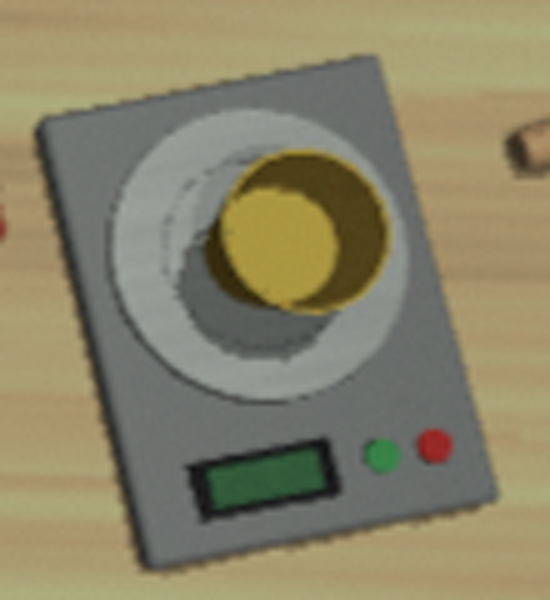

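```bash
python3 -c "
from h import *
im,K,T=cap('top')
f=lambda x,y,z:ray(K,T,(x+.5)/5-.5+355,(y+.5)/5-.5+155,z).round(1)
print('rim',f(305,231,85),'floor',f(279,246,49),'pan',f(261,256,25))"
```

```text
rim [ 526.6 -288.1   85. ] floor [ 526.6 -290.3   49. ] pan [ 526.3 -291.    25. ]
```

```bash
python3 -c "
from plant import close_job
print(close_job())"
```

```text
the job is handed in; nothing more can be done
None
```

The job is done and handed in at about 65 s of the allowed 147 s. The yellow cup stands on the scale, and the oil, degreaser and spray can are back in the rack.

**What I did:**
1. I stood the degreaser, spray can and oil in the drip tray.
2. I lifted the yellow cup out of the white ones with a twist of about 62° while lifting. The white cups stayed behind.
3. I set the cup on the pan and released it.
4. I put the oil, spray can and degreaser back in the rack, in that order.

**Last checks from the camera images, gripper clear of everything:**
- **Cup:** it is upright. Its floor is about 1 mm and its rim about 3 mm from the pan centre.
- **Bottles and can:** all three stand upright. Their caps are about 1–2 mm (oil), 2 mm (spray can) and 4 mm (degreaser) from where they started. I did not correct the degreaser.
- **White cups, tub and tin:** they look unmoved.

**What went wrong or disagreed:**
- **Tool tilt:** the tool slowly tilted during the job. My attempt to shake it straight, after the oil was back, made it worse, up to about 25° above the rack. I straightened it with the arm held high, and it touched nothing.
- **Joint limit:** one attempt to straighten it brought joint 3 to 0.042 rad, against its limit of 0.04 rad. I saw no reading past the limit.
- **Tray positions:** in the tray, the camera positions and the recorded release positions differed by about 5–7 mm. I trusted the cameras for picking the bottles up again.

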